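Relamp a bench photoreactor, wind its lamp carriage to the stop and wedge it fast

TASK

Relamp the bench photoreactor and set it to its working distance. With the lamp carriage still backed off, take the spent lamps out of its sockets and stand them in the shallow tray, then fit every new lamp standing on the bench mat into a socket, one to a socket, any socket: push it down against the spring, twist it clockwise as far as it goes and let it rise into its notch (the other way round to take one out). Then free the thumb wedge, wind the handwheel until the carriage touches the distance stop, and push the wedge back in until it jams the carriage's lock bar fast; do not knock the glass tubes, and leave the bottle, the jar and the beaker where they are.

Things in the scene. Friction and masses are not known exactly. Their poses are not given: they have to be found in the camera images.
- rig: base plate of the photoreactor, 320 x 565 x 12 mm, fixed to the bench. Origin on the bench near the middle of the plate; x = direction in which the carriage travels towards the stop, z up
- lamp1_mid (a point): new lamp cartridge, loose, standing, 100 mm tall, 0.2 kg: white plug 52 mm wide (foot to 30 mm up, heavy, foot chamfered), body 60 mm wide (30 to 76 mm up), black bar grip on top 54 x 14 mm, 76 to 100 mm up. Two steel pins 7 mm thick, 9 mm above the foot, reach 35 mm from the axis. Point: on the axis 50 mm above the foot; z up, x along bar grip and pins (a half turn is the same)
- lamp2_mid (a point): another new lamp like lamp1, same point and axes; 2 or 3 new lamps are present, all alike
- lamp3_mid (a point): another new lamp like lamp1, same point and axes
- old1_mid (a point): spent lamp, same shape, size, point and axes as lamp1 but with its glass gone dark; if present it starts locked in socket1 (to take it out: push, twist anticlockwise 0.73 rad, lift). 1 or 2 spent lamps are present
- old2_mid (a point): spent lamp like old1; if present it starts locked in socket2
- old3_mid (a point): spent lamp like old1; if present it starts locked in socket3
- tray: shallow open grey tray for spent lamps, 100 x 200 x 30 mm outside, walls and floor 4 mm, fixed to the bench near the robot; origin under its middle, its long side along y; room for two lamps side by side along y
- socket1 (a point): bayonet socket on the carriage, outside 84 mm, bore 57 mm, 28 mm deep. Point: centre of its rim, 64 mm above the bench; x = direction of travel, z up. Two open entry slots, 15 mm wide, for the pins lie at 0.73 rad anticlockwise from x (seen from above) and opposite. From there a clockwise twist of 0.73 rad reaches the notches at the channel's end: bar grip along x
- socket2 (a point): middle socket, like socket1, 100 mm from it along +y. How it works: a spring plunger (0.7 N/mm) carries a lamp set in the slots, its centre 37 mm above the rim. Pushed down by 10 to 13 N to 23 to 27 mm above the rim (bottom: 22 mm) the pins can be twisted under the teeth; let go at the end, the lamp rises into the notches, centre 31.5 mm above the rim. Let go too early, it stays lower or springs out
- socket3 (a point): third socket, like socket1, 200 mm from it along +y
- carriage (a joint): travel of the lamp carriage (grey deck 100 x 300 mm with three sockets) along the rig's x, m: 0 fully backed off, grows towards the stop, which it meets somewhere from 0.045 to 0.080. Takes about 20 N to shove; stays where it is left
- nose (a point): tip of the round steel nose, 14 mm in diameter, on the carriage's front edge, which meets the stop; x = direction of travel
- stop_face (a point): middle of the face of the distance stop, a fixed steel block 26 x 26 x 34 mm with a black clamp knob, in line with the nose; x = direction of travel. Set beforehand; it does not move
- wheel_axis (a point): on the upright axis of the handwheel (black, 120 mm in diameter, top of the rim 58 mm above the bench), at the middle height of its crank handle
- crank_grip (a point): middle of the crank handle: upright black cylinder, 20 mm in diameter, 46 mm tall (62 to 108 mm above the bench), on the wheel 50 mm from its axis; it revolves on its pin, so it can be held all the way round; clear on all sides and above
- handwheel (a joint): angle of the handwheel, rad: grows clockwise seen from above; a rack and pinion moves the carriage 12 mm towards the stop per rad (75 mm a turn). Takes about 5 N at the crank handle, much more when the wedge is jammed or the stop is met
- wedge (a joint): travel of the thumb wedge, m: 0 drawn out, grows as it is pushed in along the rig's -y under the steel bridge, sinking 0.14 mm per mm on its ramp. Slides with about 6 N; meets the carriage's lock bar at 0.032 and jams in the next 2 or 3 mm, as at the start. Pushed home with 14 to 20 N it stays jammed when let go; 10 to 15 N pull it out. Free below 0.030; limit 0.045
- wedge_tab (a point): middle of the wedge's upright steel thumb tab, 22 mm along the rig's x, 12 mm along its y, reaching 14 mm above this point and 20 mm below; axes as the rig's. The bridge (44 mm wide, top 68 mm above the bench) has its face about 30 mm from the tab's middle when jammed
- tubes: white rack with three capped glass tubes, 122 mm tall, fixed to the plate beyond the carriage; origin under its middle
- reagent: brown bottle with red cap, 80 mm in diameter, 150 mm tall, loose, a bystander; origin under its foot
- jar: white jar, 72 mm in diameter, 100 mm tall, loose, a bystander; origin under its foot
- beaker: open glass beaker, 68 mm in diameter, 85 mm tall, loose, a bystander; origin under its foot

How it is judged:
On the way, in this order (a step that is already met when the one before it is completed fails the run):
1. every spent lamp stands in the tray and every new lamp is locked in a socket (x of old1_mid in the frame of tray between -0.046 and 0.046 m and y of old1_mid in the frame of tray between -0.096 and 0.096 m and z of each of old1_mid, old2_mid, old3_mid in the frame of tray below 0.062 m and angle between each of old1_mid, old2_mid, old3_mid's own z axis and vertical below 0.25 rad and x of old2_mid in the frame of tray between -0.046 and 0.046 m and y of old2_mid in the frame of tray between -0.096 and 0.096 m and x of old3_mid in the frame of tray between -0.046 and 0.046 m and y of old3_mid in the frame of tray between -0.096 and 0.096 m and ((horizontal distance between lamp1_mid and socket1 below 0.006 m and z of lamp1_mid in the frame of socket1 between 0.0292 and 0.0335 m and angle between the x axis of lamp1_mid and the x axis of socket1, either way round below 0.16 rad) or (horizontal distance between lamp1_mid and socket2 below 0.006 m and z of lamp1_mid in the frame of socket2 between 0.0292 and 0.0335 m and angle between the x axis of lamp1_mid and the x axis of socket2, either way round below 0.16 rad) or (horizontal distance between lamp1_mid and socket3 below 0.006 m and z of lamp1_mid in the frame of socket3 between 0.0292 and 0.0335 m and angle between the x axis of lamp1_mid and the x axis of socket3, either way round below 0.16 rad)) and ((horizontal distance between lamp2_mid and socket1 below 0.006 m and z of lamp2_mid in the frame of socket1 between 0.0292 and 0.0335 m and angle between the x axis of lamp2_mid and the x axis of socket1, either way round below 0.16 rad) or (horizontal distance between lamp2_mid and socket2 below 0.006 m and z of lamp2_mid in the frame of socket2 between 0.0292 and 0.0335 m and angle between the x axis of lamp2_mid and the x axis of socket2, either way round below 0.16 rad) or (horizontal distance between lamp2_mid and socket3 below 0.006 m and z of lamp2_mid in the frame of socket3 between 0.0292 and 0.0335 m and angle between the x axis of lamp2_mid and the x axis of socket3, either way round below 0.16 rad)) and ((horizontal distance between lamp3_mid and socket1 below 0.006 m and z of lamp3_mid in the frame of socket1 between 0.0292 and 0.0335 m and angle between the x axis of lamp3_mid and the x axis of socket1, either way round below 0.16 rad) or (horizontal distance between lamp3_mid and socket2 below 0.006 m and z of lamp3_mid in the frame of socket2 between 0.0292 and 0.0335 m and angle between the x axis of lamp3_mid and the x axis of socket2, either way round below 0.16 rad) or (horizontal distance between lamp3_mid and socket3 below 0.006 m and z of lamp3_mid in the frame of socket3 between 0.0292 and 0.0335 m and angle between the x axis of lamp3_mid and the x axis of socket3, either way round below 0.16 rad))), for 0.3 s.
2. the carriage nose touches the stop, the wedge being drawn free (x of stop_face in the frame of nose below 0.0025 m and value of joint wedge below 0.031 m), for 0.2 s.
3. the wedge jams the lock bar (contact force between wedge and carriage above 8 N), for 0.3 s.
At the end, for the whole second after the job is handed in: Spent lamps upright in the tray; each new lamp at rest, locked in a socket (6 mm of its axis, centre 29.2 to 33.5 mm above the rim, bar grip within 0.16 rad of the travel direction); carriage nose within 2.5 mm of the stop face; the wedge, let go, presses on the lock bar with over 8 N (all of step 1 and x of stop_face in the frame of nose below 0.0025 m and contact force between wedge and carriage above 8 N and velocity of joint carriage below 0.005 m/s and linear speed of each of lamp1, lamp2, lamp3, old1, old2, old3 below 0.02 m/s); the robot touches nothing.
It fails at once if a bystander (bottle, jar or beaker) is moved more than 30 mm (distance of any of reagent, jar, beaker from where it was at the start of the episode above 0.03 m).
It fails at once if the glass tubes are knocked (more than 8 N) (contact force between tubes and anything else above 8 N).
Of old1, old2, old3 only 1 to 2 are there at a start; the rules pass over those that are not, and their reading is None.
Of lamp1, lamp2, lamp3 only 2 to 3 are there at a start; the rules pass over those that are not, and their reading is None.
At some moment in a run one of lamp1, lamp2, lamp3 may be knocked a few centimetres aside while the robot is not near it.
It also fails if it takes over 210 s, if anything falls off the work surface, if the arm or the gripper's body presses on something with over 40 N, if the wrist force passes 120 N, or if a joint passes its speed limit or range.

ROBOT

A 7-joint arm with a two-finger parallel gripper is mounted at the origin on the work surface. World frame = base frame: x ahead of the robot, y to its left, z up, the work surface at z = 0. Lengths are in m, angles in rad, forces in N, time in s.
With the tool pointing down it reaches from about 0.4 to 0.85 m from the base axis. Payload 4.5 kg.
Tool frame: the origin (TCP) lies on the centre line of the jaws, within the pads' length; the fingertips stand ahead of it and the grasp point (between the pads) lies 11 mm behind it (manip.tips_ahead is the z of the fingertips in the tool frame, in m); z points along the fingers, y is the direction in which the jaws open and shut (so a half turn about z gives the same grasp; the last joint's range is limited). The gripper opens to 85 mm and grips with 20 to 120 N. Pads are 22 mm wide; open, the fingers measure 114 mm over their backs; the gripper's body (76 mm by 85 mm) begins 54 mm behind the grasp point. The pads swing forward as they close: fully open they stand 13 mm farther back than shut.
Start: joints at [-1.268, 0.689, -0.195, 1.565, 0.157, 0.902, -0.215], TCP at [0.166, 0.603, 0.239] pointing down, gripper open.
Joint ranges: [-3.01, 3.01], [-0.46, 2.08], [-1.47, 1.51], [0.13, 2.56], [-1, 4.14], [0.04, 2.09], [-2.66, 2.66]. Speed limits (rad/s): [2.57, 2.57, 3.14, 3.14, 3.14, 3.14, 3.14].

INTERFACE

Orientations are given as a unit quaternion [w, x, y, z].
In Python, from rig import manip, viewer, job gives the robot as it stands. The module is installed in compiled form; this text tells all that it offers.
- The arm moves only by the shell command python3 -m inch 'ROWS' [FORCE]. ROWS is JSON, a list of rows, each an object of numbers: "x", "y", "z": the shift along the tool's x, y, z in m; "rx", "ry", "rz": the turn, a rotation vector about the tool's x, y, z in degrees; "jaw": the opening, from 0 (shut) to 1 (fully open). A call has 1 to 8 rows; each row shifts and turns the commanded pose from where the row before left it, along the tool's axes as they then stand; what a row does not reach is not made up. A row lasts 1/12 s, in which the tool goes at most 41.7 mm and 7.16 degrees, less where a joint would pass 70% of its speed; a pose out of reach is approached as far as the arm can. A call is refused whole if a number of a shift passes 0.0417 or a number of a turn 7.16, either way. A call with a gripper value outside its range is refused whole. The fingers move at their own pace and stop on an object; FORCE is the grip in N (left out, the last holds). Time passes only in rows, so rows that do not move let the fingers close. It gives the time, the measured TCP pose, the force and the opening at its end, in the units of the state.
- manip.sense(): the state, without advancing time (a new reading comes with each control period).
- viewer.grab_frame(name): name is "scene" or "top"; returns (picture, depth): 384x512x3 uint8, red, green, blue; 384x512 float32, m along the optical axis (not along the pixel's ray), 0 where there is no reading.
- viewer.get_calibration(name): a dict with "fx", "fy", "cx", "cy" (pixels), "origin" and "orientation" of the camera in the world. Camera axes: x right, y up, looking along -z (the intrinsics and any distortion apply to the point x, -y, -z); pixel columns grow to the right and rows downward; lengths in m; the calibration is good to about 2 mm. A picture is of the moment at which its call begins. get_calibration takes no time and is no camera call.
- job.job_done(): hands the job in, once; it reports no verdict.
Trained networks look in the newest picture that a camera, given by its name, has taken for a name from the list of things; names that differ only in an ending like _2 or _b are one class to them, and where a whole thing is asked for, a point or a joint stands for the part that bears it (a point fixed in the world has none). Each returns a list of dicts, best first, with "confidence" (0 to 1); they miss things now and then, are a little off and sometimes report something else, mostly with a low value. They report only what shows in the picture. A call takes as long as a camera call.
- viewer.recognise(camera, thing): "box" ([left, top, width, height] in pixels, round what is visible of it).
- viewer.landmark_of(camera, thing): "at" ([column, row] in pixels: a listed point, or the origin of a listed thing).
The state is a dict: "time": time; "joint_positions": joint angles; "qd": joint speeds; "effort": joint torques, N m; "tool_pos": TCP position; "ee_rot": TCP orientation; "contact_force": force on the tool from outside, world axes, zero at the start; "torque": the same for the moment, N m; "finger_gap": finger opening in m.
Only numpy, scipy, OpenCV 4.12 (cv2) and the standard library are available. Lean on these libraries where they do the work, as an engineer would, in place of code of your own. Each camera call takes 0.05 s, during which the arm holds its last target.

## Working session

There is one attempt and no reset: what is moved stays moved. The work goes in short steps, Python scripts to look and compute and a shell command to move; the robot and the scene stay as the last step left them, time stands still between calls to the robot, and variables do not carry over. Pictures are saved under pics/ and viewed, and the job is handed in when it is done.

```bash
mkdir -p pics; ls; cat > h.py <<'E'
import numpy as np, cv2
from scipy.spatial.transform import Rotation as R
from rig import manip, viewer, job
def rot(q): return R.from_quat([q[1],q[2],q[3],q[0]])
def snap(cam,name):
    im,d=viewer.grab_frame(cam)
    cv2.imwrite(f'pics/{name}.png',cv2.cvtColor(cv2.resize(im,(800,600)) ,cv2.COLOR_RGB2BGR))
    np.savez(f'pics/{name}.npz',im=im,d=d)
    return im,d
def ray(cam,px):
    c=viewer.get_calibration(cam)
    v=np.array([(px[0]-c['cx'])/c['fx'],-(px[1]-c['cy'])/c['fy'],-1.0])
    return np.array(c['origin']),rot(c['orientation']).apply(v)
def atz(cam,px,z):
    o,v=ray(cam,px); return o+v*(z-o[2])/v[2]
def deproj(cam,px,depth):
    o,v=ray(cam,px); return o+v*depth
def cloud(cam,d):
    c=viewer.get_calibration(cam)
    u,vv=np.meshgrid(np.arange(d.shape[1]),np.arange(d.shape[0]))
    p=np.stack([(u-c['cx'])/c['fx']*d,-(vv-c['cy'])/c['fy']*d,-d],-1)
    return rot(c['orientation']).apply(p.reshape(-1,3)).reshape(d.shape+(3,))+np.array(c['origin'])
def proj(cam,P):
    c=viewer.get_calibration(cam)
    q=rot(c['orientation']).inv().apply(np.array(P)-np.array(c['origin']))
    return c['cx']+c['fx']*q[0]/-q[2], c['cy']-c['fy']*q[1]/-q[2]
def st():
    s=manip.sense(); r=rot(s['ee_rot'])
    print('t',round(s['time'],2),'pos',np.round(s['tool_pos'],4),'q',np.round(s['joint_positions'],3),'F',np.round(s['contact_force'],1),'gap',round(s['finger_gap'],4))
    print('tool x',np.round(r.as_matrix()[:,0],3),'y',np.round(r.as_matrix()[:,1],3),'z',np.round(r.as_matrix()[:,2],3))
    return s
E
python3 - <<'E'
from h import *
st(); print(manip.tips_ahead)
for c in('scene','top'):
    print(viewer.get_calibration(c)); snap(c,c+'0')
E
```

```text
pics
t 0.0 pos [0.1659 0.6019 0.2385] q [-1.268  0.69  -0.194  1.566  0.157  0.903 -0.215] F [ 0.4  0.9 -0.1] gap 0.0854
tool x [-0.964  0.265 -0.   ] y [ 0.265  0.964 -0.002] z [-0.    -0.002 -1.   ]
0.008
{'fx': 448.86098310048095, 'fy': 448.86098310048095, 'cx': 251.07257033121726, 'cy': 199.11892982779955, 'origin': array([ 1.18199737, -1.08341388,  0.91363155]), 'orientation': array([0.84646998, 0.45548577, 0.12175968, 0.24737801])}
{'fx': 436.50598345005614, 'fy': 436.50598345005614, 'cx': 259.15951802059044, 'cy': 203.03462860114146, 'origin': array([ 0.24896532, -0.02891529,  1.54636717]), 'orientation': array([-0.68341036, -0.07041352,  0.07482495,  0.7227679 ])}
```

View pics/scene0.png

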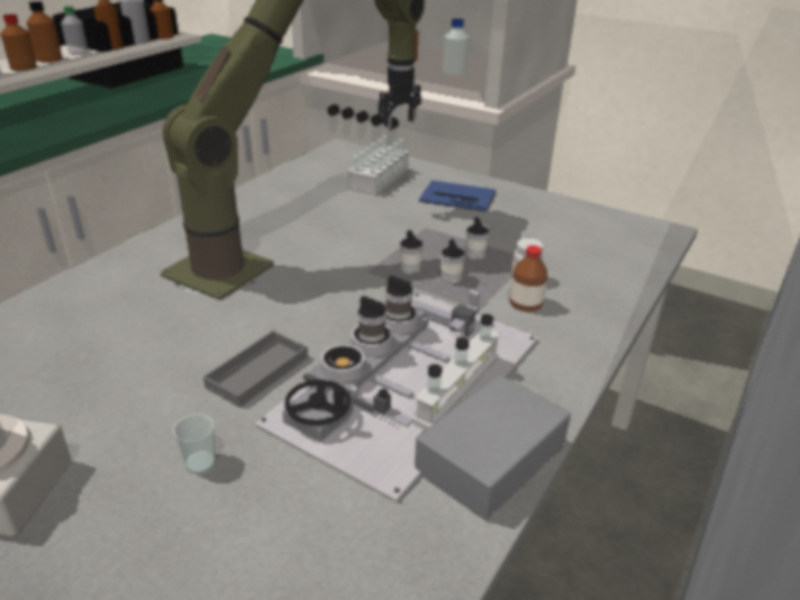

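View pics/top0.png

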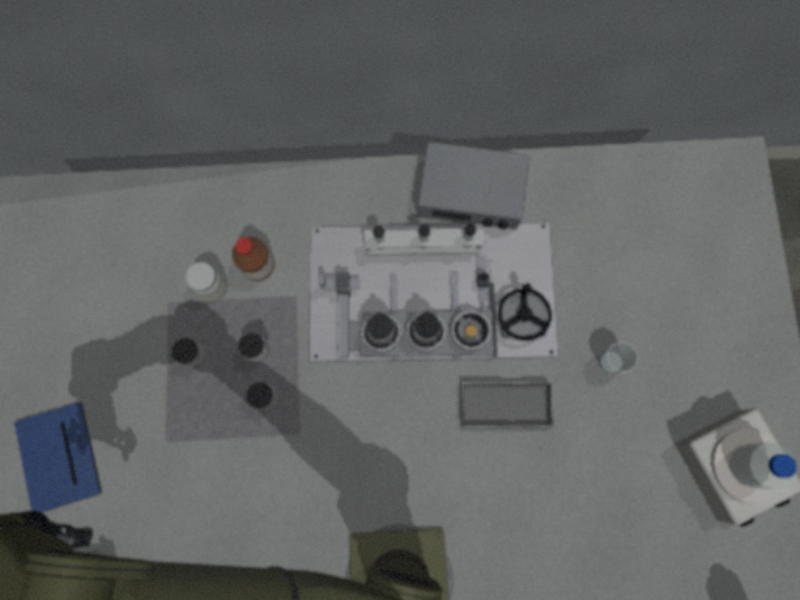

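```bash
cat >> h.py <<'E'
def tri(px1,px2):
    o1,v1=ray('scene',px1);o2,v2=ray('top',px2)
    v1/=np.linalg.norm(v1);v2/=np.linalg.norm(v2)
    A=np.stack([v1,-v2],1);s=np.linalg.lstsq(A,o2-o1,rcond=None)[0]
    a=o1+v1*s[0];b=o2+v2*s[1];return (a+b)/2,np.linalg.norm(a-b)
E
python3 - <<'E'
from h import *
for c in('top','scene'):
  for n in ['rig','lamp1_mid','old1_mid','tray','socket1','socket2','socket3','nose','stop_face','wheel_axis','crank_grip','wedge_tab','tubes','reagent','jar','beaker']:
    r=viewer.landmark_of(c,n)
    print(c,n,[(np.round(a['at'],1).tolist(),round(a['confidence'],2)) for a in r[:6]])
print(manip.sense()['time'])
E
```

```text
top rig [([274.8, 190.4], 0.56), ([336.7, 200.7], 0.5)]
top lamp1_mid [([172.2, 254.9], 0.75), ([134.7, 185.4], 0.33)]
top old1_mid []
top tray [([320.4, 258.8], 0.96), ([212.9, 180.8], 0.2)]
top socket1 [([301.7, 212.4], 0.83), ([241.8, 211.6], 0.7), ([270.5, 210.7], 0.59)]
top socket2 [([301.7, 212.4], 0.83), ([241.8, 211.6], 0.7), ([270.5, 210.7], 0.59)]
top socket3 [([301.7, 212.4], 0.83), ([241.8, 211.6], 0.7), ([270.5, 210.7], 0.59)]
top nose [([309.2, 196.0], 0.68), ([310.4, 181.4], 0.52)]
top stop_face [([309.9, 186.5], 0.39)]
top wheel_axis [([340.2, 199.0], 0.88), ([167.1, 169.0], 0.56)]
top crank_grip [([336.6, 183.3], 0.48)]
top wedge_tab [([208.4, 180.1], 0.59)]
top tubes [([267.9, 157.6], 0.66)]
top reagent [([166.7, 171.2], 0.74), ([302.4, 215.6], 0.44)]
top jar [([132.9, 183.3], 0.96), ([244.0, 212.6], 0.6)]
top beaker [([389.2, 234.2], 0.66)]
scene rig []
scene lamp1_mid [([262.9, 161.4], 0.84), ([287.6, 165.4], 0.56)]
scene old1_mid []
scene tray [([165.2, 235.9], 0.93), ([304.7, 191.5], 0.38)]
scene socket1 [([258.1, 200.1], 0.97), ([240.3, 210.8], 0.89), ([220.0, 228.7], 0.66), ([333.0, 192.6], 0.54)]
scene socket2 [([258.1, 200.1], 0.97), ([240.3, 210.8], 0.89), ([220.0, 228.7], 0.66), ([333.0, 192.6], 0.54)]
scene socket3 [([258.1, 200.1], 0.97), ([240.3, 210.8], 0.89), ([220.0, 228.7], 0.66), ([333.0, 192.6], 0.54)]
scene nose [([229.1, 250.7], 0.68)]
scene stop_face [([336.1, 175.0], 0.74), ([241.8, 257.9], 0.44)]
scene wheel_axis [([205.0, 248.7], 0.82), ([257.7, 237.1], 0.75), ([238.3, 255.2], 0.49)]
scene crank_grip [([219.0, 250.0], 0.61), ([162.2, 237.9], 0.38)]
scene wedge_tab [([302.9, 193.0], 0.6)]
scene tubes [([290.5, 247.7], 0.76), ([336.7, 177.0], 0.38)]
scene reagent [([331.5, 188.5], 0.66), ([237.2, 212.0], 0.59), ([265.3, 164.0], 0.17)]
scene jar [([333.2, 175.1], 0.7), ([252.1, 199.4], 0.25)]
scene beaker [([125.5, 297.8], 0.79)]
1.7
```

```bash
python3 - <<'E'
from h import *
z=np.load('pics/top0.npz');d=z['d'];im=z['im']
P=cloud('top',d);H=P[...,2]
print('table z', np.median(H[300:330,150:200]), np.median(H[250:270,140:180]), 'plate',np.median(H[175:190,240:290]))
ok=(d>0)
v=np.clip((H+0.02)/0.2,0,1)*255
v=cv2.applyColorMap(v.astype(np.uint8),cv2.COLORMAP_JET); v[~ok]=0
x0,x1,y0,y1=80,420,130,300
v=np.ascontiguousarray(v[y0:y1,x0:x1])
cv2.imwrite('pics/h0.png',cv2.resize(v,None,fx=2.35,fy=2.35,interpolation=cv2.INTER_NEAREST))
c=cv2.cvtColor(im[y0:y1,x0:x1],cv2.COLOR_RGB2BGR)
c=cv2.convertScaleAbs(c,alpha=1.5)
cv2.imwrite('pics/c0.png',cv2.resize(c,None,fx=2.35,fy=2.35,interpolation=cv2.INTER_CUBIC))
E
```

```text
table z -0.00017708203069577433 0.002095631324221192 plate 0.012371842239923492
```

View pics/h0.png

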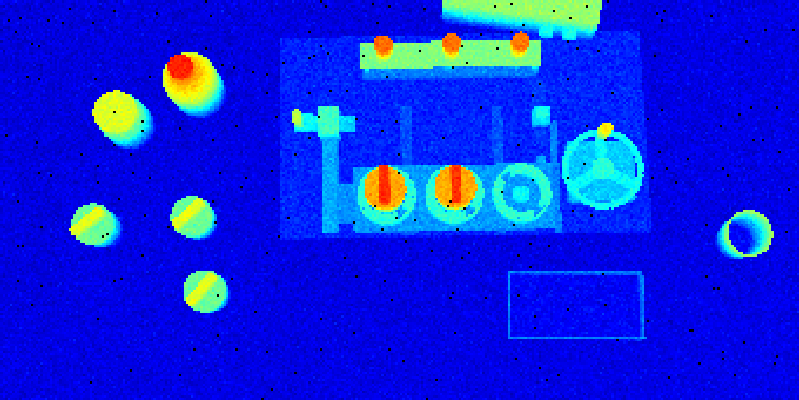

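View pics/c0.png

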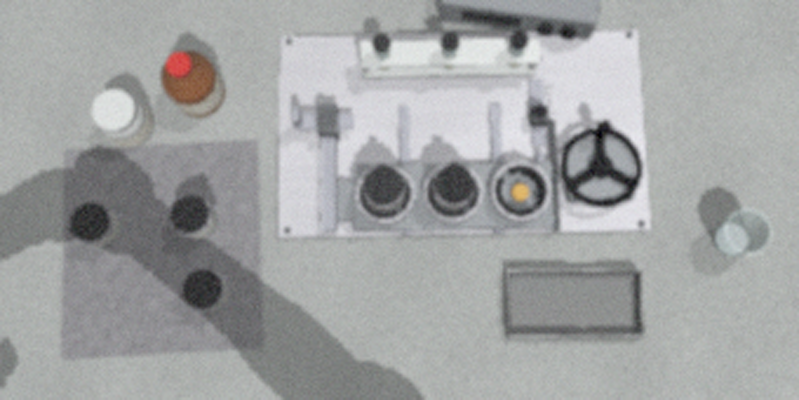

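```bash
cat >> h.py <<'E'
def blob(P,ok,cx,cy,r,zlo,zhi):
    m=ok&(np.hypot(P[...,0]-cx,P[...,1]-cy)<r)&(P[...,2]>zlo)&(P[...,2]<zhi)
    return P[m]
def lampfit(P,ok,cx,cy,base=0.0,r=0.045):
    b=blob(P,ok,cx,cy,r,base+0.088,base+0.108)
    if len(b)<15: return None
    k=b[:,:2].mean(0); b=blob(P,ok,*k,0.035,base+0.088,base+0.108)
    k,(w,h),a=cv2.minAreaRect(b[:,:2].astype(np.float32)*1000)
    c=b[:,:2].mean(0); u,s,vt=np.linalg.svd(b[:,:2]-c); ang=np.degrees(np.arctan2(vt[0,1],vt[0,0]))
    disc=blob(P,ok,*c,0.045,base+0.066,base+0.082)
    al=np.concatenate([disc,b])
    e=cv2.minEnclosingCircle(al[:,:2].astype(np.float32)*1000)
    return dict(bar=np.round(c,4),rect=np.round(k,1),wh=np.round((w,h),1),ang=round(ang%180,1),disc=np.round(e[0],1),rad=round(e[1],1),ztop=round(np.median(b[:,2]),4),n=len(b))
E
python3 - <<'E'
from h import *
z=np.load('pics/top0.npz');d=z['d'];P=cloud('top',d);ok=d>0
# blobs: find by height band near lamps
def px(u,v): return P[int(130+v/2.35),int(80+u/2.35)]
for u,v in [(93,224),(192,217),(205,291)]:
    p=px(u,v);print('new',lampfit(P,ok,p[0],p[1]))
for u,v in [(385,190),(456,190)]:
    p=px(u,v);print('old',lampfit(P,ok,p[0],p[1],0.0455,0.04))
for u,v in [(385,190),(456,190),(520,193)]:
    p=px(u,v)
    b=blob(P,ok,p[0],p[1],0.06,0.060,0.068)
    c=cv2.minEnclosingCircle(b[:,:2].astype(np.float32)*1000);print('sock',np.round(c[0],1),round(c[1],1),b[:,:2].mean(0).round(4),np.median(b[:,2]).round(4),len(b))
p=px(603,168)
b=blob(P,ok,p[0],p[1],0.08,0.050,0.066);c=cv2.minEnclosingCircle(b[:,:2].astype(np.float32)*1000);print('wheel',np.round(c[0],1),round(c[1],1),np.median(b[:,2]))
p=px(605,131);b=blob(P,ok,p[0],p[1],0.04,0.095,0.115);print('crank',b.mean(0).round(4),len(b), np.ptp(b,0))
for n,(u,v),r,zl,zh in [('stopknob',(541,117),.05,.055,.09),('wedge',(298,118),.03,.05,.12),('bridge',(328,120),.05,.06,.075)]:
    p=px(u,v);b=blob(P,ok,p[0],p[1],r,zl,zh);print(n,b.mean(0).round(4),len(b),b.min(0).round(4),b.max(0).round(4))
# tray
b=P[ok&(P[...,2]>0.02)&(P[...,2]<0.04)&(P[...,1]>-0.3)&(P[...,1]<-0.02)&(P[...,0]>0.25)&(P[...,0]<0.46)]
k=cv2.minAreaRect(b[:,:2].astype(np.float32)*1000);print('tray',k)
# plate
m=ok&(abs(P[...,2]-0.012)<0.005)&(P[...,0]>0.4)&(P[...,1]<0.27)&(P[...,1]>-0.4)
mm=cv2.morphologyEx(m.astype(np.uint8),cv2.MORPH_OPEN,np.ones((5,5)))>0
print('plate',cv2.minAreaRect(P[mm][:,:2].astype(np.float32)*1000))
E
```

```text
new {'bar': array([0.5067, 0.4358]), 'rect': array([509.8, 439. ]), 'wh': array([23.3, 53.6]), 'ang': np.float64(125.8), 'disc': array([506.9, 436.5]), 'rad': 31.1, 'ztop': np.float64(0.0994), 'n': 80}
new {'bar': array([0.5103, 0.2915]), 'rect': array([510.4, 292. ]), 'wh': array([15.4, 52. ]), 'ang': np.float64(131.3), 'disc': array([511.6, 291.6]), 'rad': 30.9, 'ztop': np.float64(0.0995), 'n': 74}
new {'bar': array([0.4012, 0.2741]), 'rect': array([401.7, 274.7]), 'wh': array([14.6, 52.8]), 'ang': np.float64(137.9), 'disc': array([402. , 275.6]), 'rad': 30.8, 'ztop': np.float64(0.0989), 'n': 78}
old {'bar': array([0.5269, 0.0082]), 'rect': array([527.9,   7.8]), 'wh': array([13.3, 53.1]), 'ang': np.float64(179.1), 'disc': array([529.4,   7.4]), 'rad': 30.9, 'ztop': np.float64(0.1464), 'n': 78}
old {'bar': array([ 0.5244, -0.0917]), 'rect': array([523.7, -90.7]), 'wh': array([13. , 51.2]), 'ang': np.float64(178.1), 'disc': array([525. , -91.4]), 'rad': 30.1, 'ztop': np.float64(0.1455), 'n': 67}
sock [527.2  -1.4] 51.6 [0.5173 0.0078] 0.0635 147
sock [520.4 -92.8] 58.9 [ 0.5147 -0.0912] 0.0639 148
sock [ 519.7 -182.8] 52.1 [ 0.5212 -0.192 ] 0.064 210
wheel [ 551.7 -314.1] 61.4 0.0569732514956478
crank [ 0.6001 -0.3158  0.1063] 26 [0.0159629  0.01704321 0.01692111]
stopknob [ 0.6417 -0.2316  0.0601] 25 [ 0.6319 -0.2427  0.056 ] [ 0.6505 -0.2233  0.0648]
wedge [0.6459 0.1231 0.0678] 85 [0.6351 0.1025 0.0501] [0.6608 0.1398 0.0959]
bridge [0.6448 0.0927 0.0672] 121 [0.624  0.0742 0.06  ] [0.667  0.138  0.0742]
tray ((357.41943359375, -231.33018493652344), (137.65928649902344, 97.2824478149414), 86.81676483154297)
plate ((646.9530029296875, -116.62265014648438), (574.3590087890625, 250.8110809326172), 84.3427963256836)
```

```bash
python3 - <<'E'
from h import *
z=np.load('pics/top0.npz');d=z['d'];P=cloud('top',d);ok=d>0
z2=np.load('pics/scene0.npz');d2=z2['d'];P2=cloud('scene',d2);ok2=d2>0
def reg(P,ok,x,y,z):
    return P[ok&(P[...,0]>x[0])&(P[...,0]<x[1])&(P[...,1]>y[0])&(P[...,1]<y[1])&(P[...,2]>z[0])&(P[...,2]<z[1])]
for nm,Q,o in(('top',P,ok),('scene',P2,ok2)):
    b=reg(Q,o,(.25,.45),(-.42,-.05),(.02,.04));k=cv2.minAreaRect(b[:,:2].astype(np.float32)*1000);print(nm,'tray',np.round(k[0],1),np.round(k[1],1),round(k[2],1),b.min(0),b.max(0))
    for c in [(.5085,.437),(.5103,.2915),(.4012,.2741)]: print(lampfit(Q,o,*c))
    for c in [(.528,.0077),(.5247,-.0915)]: print(lampfit(Q,o,*c,0.0455,0.04))
    b=reg(Q,o,(.58,.62),(-.34,-.29),(.1,.115));print('crank',b.mean(0),len(b),b.min(0),b.max(0))
    b=reg(Q,o,(.62,.67),(.10,.15),(.05,.11));
    for lo in (.05,.06,.07,.08,.09):
        q=b[(b[:,2]>lo)&(b[:,2]<lo+.01)]; print(' tab',lo,len(q), q.min(0).round(3) if len(q) else '',q.max(0).round(3) if len(q) else '')
E
```

```text
top tray [ 355.7 -262.5] [200.   97.4] 86.7 [ 0.30169136 -0.36466946  0.02009219] [ 0.4089037  -0.15991936  0.03830067]
{'bar': array([0.5067, 0.4358]), 'rect': array([509.8, 439. ]), 'wh': array([23.3, 53.6]), 'ang': np.float64(125.8), 'disc': array([506.9, 436.5]), 'rad': 31.1, 'ztop': np.float64(0.0994), 'n': 80}
{'bar': array([0.5103, 0.2915]), 'rect': array([510.4, 292. ]), 'wh': array([15.4, 52. ]), 'ang': np.float64(131.3), 'disc': array([511.6, 291.6]), 'rad': 30.9, 'ztop': np.float64(0.0995), 'n': 74}
{'bar': array([0.4012, 0.2741]), 'rect': array([401.7, 274.7]), 'wh': array([14.6, 52.8]), 'ang': np.float64(137.9), 'disc': array([402. , 275.6]), 'rad': 30.8, 'ztop': np.float64(0.0989), 'n': 78}
{'bar': array([0.5269, 0.0082]), 'rect': array([527.9,   7.8]), 'wh': array([13.3, 53.1]), 'ang': np.float64(179.1), 'disc': array([529.4,   7.4]), 'rad': 30.9, 'ztop': np.float64(0.1464), 'n': 78}
{'bar': array([ 0.5244, -0.0917]), 'rect': array([523.7, -90.7]), 'wh': array([13. , 51.2]), 'ang': np.float64(178.1), 'disc': array([525. , -91.4]), 'rad': 30.1, 'ztop': np.float64(0.1455
[... 1196 characters left out ...]
, 54.9]), 'ang': np.float64(179.7), 'disc': array([535.4,   5.2]), 'rad': 30.2, 'ztop': np.float64(0.1421), 'n': 73}
{'bar': array([ 0.5324, -0.0924]), 'rect': array([531.5, -88.9]), 'wh': array([51. , 21.7]), 'ang': np.float64(0.1), 'disc': array([532.8, -92.3]), 'rad': 30.5, 'ztop': np.float64(0.143), 'n': 79}
crank [ 0.60759435 -0.31531146  0.10508704] 30 [ 0.59861802 -0.3245127   0.10150942] [ 0.6160415  -0.30454491  0.10992462]
 tab 0.05 18 [0.642 0.125 0.051] [0.665 0.139 0.059]
 tab 0.06 32 [0.631 0.101 0.06 ] [0.667 0.139 0.07 ]
 tab 0.07 18 [0.643 0.125 0.071] [0.666 0.136 0.079]
 tab 0.08 19 [0.642 0.126 0.08 ] [0.665 0.141 0.09 ]
 tab 0.09 5 [0.649 0.126 0.091] [0.659 0.139 0.093]
```

```bash
cat >> h.py <<'E'
def plan(x,y,z,ang=None,flip=None):
    """rotation first (rows of rz), then shifts in the turned tool frame. ang: tool x angle in world deg (mod 180)"""
    s=manip.sense(); r=rot(s['ee_rot']); M=r.as_matrix(); p=np.array(s['tool_pos'])
    a=np.degrees(np.arctan2(M[1,0],M[0,0]))
    if ang is None: t=a
    else:
        t=min([ang+180*k for k in range(-3,4)],key=lambda v:abs(v-a))
        if flip: t+=180*flip
    rz=-(t-a)
    tt=np.radians(t); X=np.array([np.cos(tt),np.sin(tt),0]);Z=np.array([0,0,-1.]);Y=np.cross(Z,X)
    T=np.stack([X,Y,Z],1)
    tilt=(R.from_matrix(M).inv()*R.from_matrix(T)).as_rotvec(degrees=True)
    d=np.array([x,y,z])-p; loc=T.T@d
    print('t',round(s['time'],2),'pos',p.round(4),'ang',round(a,1),'q7',round(s['joint_positions'][6],2),'F',np.round(s['contact_force'],1),'gap',round(s['finger_gap'],4))
    print('  rotvec',tilt.round(1),'rows%.1f'%(abs(rz)/7.16),' then x y z (mm)',(loc*1000).round(1),'rows%.1f'%(np.linalg.norm(d)/.0417))
E
python3 -c "
from h import *
plan(.528,.008,.2,178.3)"
python3 -m inch '[{"x":-0.02,"y":-0.036,"rz":-6.7},{"x":-0.02,"y":-0.036,"rz":-6.7},{"x":-0.02,"y":-0.036},{"x":-0.02,"y":-0.036}]'
python3 -c "
from h import *
plan(.528,.008,.2,178.3);st()"
```

```text
t 1.7 pos [0.166  0.6026 0.2393] ang 164.6 q7 -0.22 F [ 0.4 -0.9  1.1] gap 0.0853
  rotvec [  0.    0.  -13.7] rows1.9  then x y z (mm) [-379.5 -583.6   39.3] rows16.7
t 1.7 pos [0.166  0.6026 0.2393] ang 164.6 q7 -0.22 F [ 0.4 -0.9  1.1] gap 0.0853
  rotvec [  0.    0.  -13.7] rows1.9  then x y z (mm) [-379.5 -583.6   39.3] rows16.7
t 1.7 pos [0.166  0.6026 0.2393] q [-1.268  0.689 -0.195  1.565  0.157  0.903 -0.215] F [ 0.4 -0.9  1.1] gap 0.0853
tool x [-0.964  0.266  0.   ] y [0.266 0.964 0.   ] z [ 0.  0. -1.]validation failed for argument at $[0]...
```

```bash

python3 -m inch '[{"x":-0.02,"y":-0.03,"z":0,"rx":0,"ry":0,"rz":-6.7,"jaw":1}]'
```

```text
time: 1.78
tool_pos: [0.1729, 0.5746, 0.2395]
ee_rot: [-0.002, 0.072, 0.997, 0.004]
contact_force: [0.1, 1.0, -0.6]
finger_gap: 0.0854
```

```bash

python3 -m inch '[{"x":-0.02,"y":-0.03,"z":0,"rx":0,"ry":0,"rz":-6.9}]'
```

```text
validation failed for argument at $[0]...
```

```bash

python3 -m inch '[{"x":-0.022,"y":-0.034,"z":0,"rx":0,"ry":0,"rz":-7,"jaw":0.5},{"x":-0.022,"y":-0.034,"z":0,"rx":0,"ry":0,"rz":0,"jaw":0.5},{"x":-0.022,"y":-0.034,"z":0,"rx":0,"ry":0,"rz":0,"jaw":0.5},{"x":-0.022,"y":-0.034,"z":0,"rx":0,"ry":0,"rz":0,"jaw":0.5},{"x":-0.022,"y":-0.034,"z":0,"rx":0,"ry":0,"rz":0,"jaw":0.5},{"x":-0.022,"y":-0.034,"z":0,"rx":0,"ry":0,"rz":0,"jaw":0.5},{"x":-0.022,"y":-0.034,"z":0,"rx":0,"ry":0,"rz":0,"jaw":0.5}]'
python3 -c "
from h import *
plan(.528,.008,.2,178.3);st()"
```

```text
time: 2.37
tool_pos: [0.3206, 0.322, 0.2396]
ee_rot: [0.0, 0.015, 1.0, 0.0]
contact_force: [1.5, -0.1, 0.4]
finger_gap: 0.0427
t 2.37 pos [0.3206 0.322  0.2396] ang 178.3 q7 0.39 F [ 1.5 -0.1  0.4] gap 0.0427
  rotvec [0. 0. 0.] rows0.0  then x y z (mm) [-216.6 -307.7   39.6] rows9.1
t 2.37 pos [0.3206 0.322  0.2396] q [-0.683  0.482 -0.307  2.056  0.238  0.636  0.392] F [ 1.5 -0.1  0.4] gap 0.0427
tool x [-1.     0.029 -0.001] y [0.029 1.    0.001] z [ 0.001  0.001 -1.   ]
```

```bash

python3 -m inch '[{"x":-0.024,"y":-0.034,"z":0,"rx":0,"ry":0,"rz":0,"jaw":0.5},{"x":-0.024,"y":-0.034,"z":0,"rx":0,"ry":0,"rz":0,"jaw":0.5},{"x":-0.024,"y":-0.034,"z":0,"rx":0,"ry":0,"rz":0,"jaw":0.5},{"x":-0.024,"y":-0.034,"z":0,"rx":0,"ry":0,"rz":0,"jaw":0.5},{"x":-0.024,"y":-0.034,"z":0,"rx":0,"ry":0,"rz":0,"jaw":0.5},{"x":-0.024,"y":-0.034,"z":0,"rx":0,"ry":0,"rz":0,"jaw":0.5},{"x":-0.024,"y":-0.034,"z":0,"rx":0,"ry":0,"rz":0,"jaw":0.5},{"x":-0.024,"y":-0.034,"z":0,"rx":0,"ry":0,"rz":0,"jaw":0.5}]'
python3 -m inch '[{"x":-0.01,"y":-0.015,"z":0.02,"rx":0,"ry":0,"rz":0,"jaw":0.5},{"x":-0.01,"y":-0.013,"z":0.01,"rx":0,"ry":0,"rz":0,"jaw":0.5},{"x":0,"y":0,"z":0,"rx":0,"ry":0,"rz":0,"jaw":0.5},{"x":0,"y":0,"z":0,"rx":0,"ry":0,"rz":0,"jaw":0.5}]'
python3 -c "
from h import *
plan(.528,.008,.1325,178.3);st();snap('top','t1');snap('scene','s1')"
```

```text
time: 3.03
tool_pos: [0.5046, 0.0439, 0.2395]
ee_rot: [0.0, 0.015, 1.0, 0.0]
contact_force: [-0.2, 0.9, -0.0]
finger_gap: 0.0424
time: 3.37
tool_pos: [0.5221, 0.018, 0.2087]
ee_rot: [-0.001, 0.015, 1.0, 0.0]
contact_force: [0.3, 0.2, -0.2]
finger_gap: 0.0427
t 3.37 pos [0.5221 0.018  0.2087] ang 178.3 q7 1.12 F [ 0.3  0.2 -0.2] gap 0.0427
  rotvec [ 0.  -0.1  0. ] rows0.0  then x y z (mm) [-6.2 -9.8 76.2] rows1.8
t 3.37 pos [0.5221 0.018  0.2087] q [ 0.081  0.612 -0.326  1.901  0.296  0.678  1.118] F [ 0.3  0.2 -0.2] gap 0.0427
tool x [-1.     0.03   0.002] y [0.03  1.    0.001] z [-0.002  0.001 -1.   ]
```

View pics/s1.png

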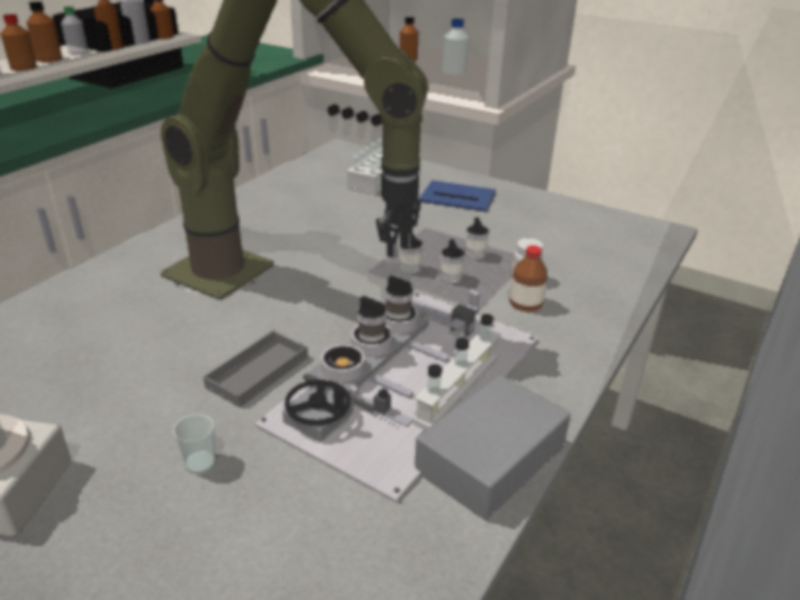

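```bash

python3 -m inch '[{"x":-0.006,"y":-0.010,"z":0.01,"rx":0,"ry":0,"rz":0,"jaw":0.5},{"x":0,"y":0,"z":0.02,"rx":0,"ry":0,"rz":0,"jaw":0.5},{"x":0,"y":0,"z":0.015,"rx":0,"ry":0,"rz":0,"jaw":0.5},{"x":0,"y":0,"z":0,"rx":0,"ry":0,"rz":0,"jaw":0.5}]'
python3 -c "
from h import *
plan(.528,.008,.1325,178.3)"
```

```text
time: 3.8
tool_pos: [0.5267, 0.0075, 0.162]
ee_rot: [-0.002, 0.014, 1.0, -0.0]
contact_force: [-1.0, -0.2, 0.1]
finger_gap: 0.0429
t 3.8 pos [0.5267 0.0075 0.162 ] ang 178.4 q7 1.1 F [-1.  -0.2  0.1] gap 0.0429
  rotvec [-0.  -0.3  0.1] rows0.0  then x y z (mm) [-1.3  0.6 29.5] rows0.7
```

```bash

python3 -m inch '[{"x":-0.001,"y":0.0005,"z":0.015,"rx":0,"ry":-0.3,"rz":0,"jaw":0.5},{"x":0,"y":0,"z":0.013,"rx":0,"ry":0,"rz":0,"jaw":0.5},{"x":0,"y":0,"z":0,"rx":0,"ry":0,"rz":0,"jaw":0.5},{"x":0,"y":0,"z":0,"rx":0,"ry":0,"rz":0,"jaw":0.5}]'
python3 -c "
from h import *
plan(.528,.008,.1325,178.3);snap('top','t2');snap('scene','s2')
for c in ('top','scene'):
  im=cv2.imread(f'pics/{c[0]}2.png')
  u,v=proj(c,[.527,.008,.14]);u=int(u*1.5625);v=int(v*1.5625)
  cv2.imwrite(f'pics/z{c[0]}2.png',cv2.resize(im[max(0,v-75):v+75,u-100:u+100],(800,600)))
"
```

```text
time: 4.13
tool_pos: [0.5295, 0.0082, 0.1366]
ee_rot: [0.002, 0.014, 1.0, 0.0]
contact_force: [0.0, -0.4, -0.1]
finger_gap: 0.0429
t 4.13 pos [0.5295 0.0082 0.1366] ang 178.4 q7 1.08 F [ 0.  -0.4 -0.1] gap 0.0429
  rotvec [0.  0.3 0.1] rows0.0  then x y z (mm) [ 1.5 -0.3  4.1] rows0.1
```

View pics/zs2.png

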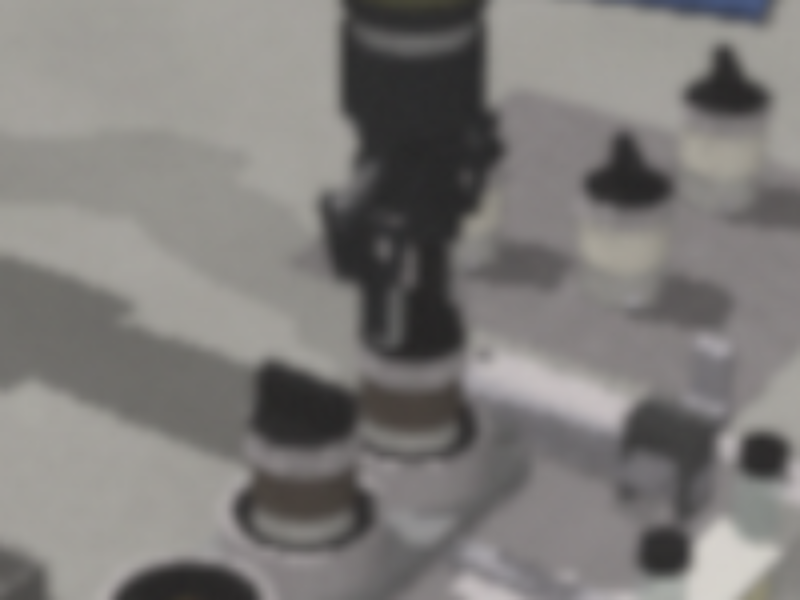

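```bash

python3 -m inch '[{"x":0.001,"y":0,"z":0.0035,"rx":0,"ry":0,"rz":0,"jaw":0.1},{"x":0,"y":0,"z":0,"rx":0,"ry":0,"rz":0,"jaw":0},{"x":0,"y":0,"z":0,"rx":0,"ry":0,"rz":0,"jaw":0},{"x":0,"y":0,"z":0,"rx":0,"ry":0,"rz":0,"jaw":0},{"x":0,"y":0,"z":0,"rx":0,"ry":0,"rz":0,"jaw":0}]' 70
python3 -c "
from h import *
plan(.528,.008,.1325,178.3);st();print(manip.sense()['torque'])"
```

```text
time: 4.65
tool_pos: [0.5288, 0.0084, 0.1332]
ee_rot: [0.003, 0.015, 1.0, 0.0]
contact_force: [-1.3, 0.7, 3.0]
finger_gap: 0.0125
t 4.65 pos [0.5288 0.0084 0.1332] ang 178.3 q7 1.07 F [-1.3  0.7  3. ] gap 0.0125
  rotvec [0.1 0.3 0. ] rows0.0  then x y z (mm) [ 0.8 -0.4  0.7] rows0.0
t 4.65 pos [0.5288 0.0084 0.1332] q [ 0.054  0.732 -0.258  1.954  0.369  0.494  1.075] F [-1.3  0.7  3. ] gap 0.0125
tool x [-1.     0.029 -0.006] y [0.029 1.    0.001] z [ 0.006  0.001 -1.   ]
[ 0.48251016  0.24396917 -0.02399572]
```

```bash

python3 -m inch '[{"x":0,"y":0,"z":0.004,"rx":0,"ry":0,"rz":0,"jaw":0},{"x":0,"y":0,"z":0.003,"rx":0,"ry":0,"rz":0,"jaw":0},{"x":0,"y":0,"z":0,"rx":0,"ry":0,"rz":0,"jaw":0}]'
python3 -c "
from h import *
plan(.528,.008,.1265,178.3)"
```

```text
time: 4.9
tool_pos: [0.5289, 0.0083, 0.1261]
ee_rot: [0.003, 0.015, 1.0, 0.0]
contact_force: [-1.4, 1.3, 7.9]
finger_gap: 0.0126
t 4.9 pos [0.5289 0.0083 0.1261] ang 178.3 q7 1.07 F [-1.4  1.3  7.9] gap 0.0126
  rotvec [0.  0.3 0. ] rows0.0  then x y z (mm) [ 0.9 -0.4 -0.4] rows0.0
```

```bash

python3 -m inch '[{"x":0,"y":0,"z":0,"rx":0,"ry":0,"rz":-7,"jaw":0},{"x":0,"y":0,"z":0,"rx":0,"ry":0,"rz":-7,"jaw":0},{"x":0,"y":0,"z":0,"rx":0,"ry":0,"rz":-7,"jaw":0},{"x":0,"y":0,"z":0,"rx":0,"ry":0,"rz":-7,"jaw":0},{"x":0,"y":0,"z":0,"rx":0,"ry":0,"rz":-7,"jaw":0},{"x":0,"y":0,"z":0,"rx":0,"ry":0,"rz":-7,"jaw":0},{"x":0,"y":0,"z":0,"rx":0,"ry":0,"rz":0,"jaw":0},{"x":0,"y":0,"z":0,"rx":0,"ry":0,"rz":0,"jaw":0}]'
python3 -c "
from h import *
plan(.528,.008,.1265,220.1);print(manip.sense()['torque'])"
```

```text
time: 5.57
tool_pos: [0.5301, 0.0071, 0.1267]
ee_rot: [0.004, -0.344, 0.939, -0.002]
contact_force: [0.9, -0.8, 7.6]
finger_gap: 0.0125
t 5.57 pos [0.5301 0.0071 0.1267] ang -139.7 q7 1.57 F [ 0.9 -0.8  7.6] gap 0.0125
  rotvec [-0.3  0.3  0.2] rows0.0  then x y z (mm) [1.  2.  0.2] rows0.1
[-0.23273067 -0.13680036  0.02172537]
```

```bash

python3 -m inch '[{"x":0,"y":0,"z":-0.008,"rx":0,"ry":0,"rz":0,"jaw":0},{"x":0,"y":0,"z":-0.012,"rx":0,"ry":0,"rz":0,"jaw":0},{"x":0,"y":0,"z":-0.012,"rx":0,"ry":0,"rz":0,"jaw":0},{"x":0,"y":0,"z":0,"rx":0,"ry":0,"rz":0,"jaw":0}]'
python3 -c "
from h import *
plan(.528,.008,.1265,220.1);print(manip.sense()['torque'])"
```

```text
time: 5.9
tool_pos: [0.5291, 0.0075, 0.1594]
ee_rot: [0.003, -0.344, 0.939, -0.001]
contact_force: [0.1, 0.3, -1.8]
finger_gap: 0.0125
t 5.9 pos [0.5291 0.0075 0.1594] ang -139.7 q7 1.61 F [ 0.1  0.3 -1.8] gap 0.0125
  rotvec [-0.3  0.3  0.2] rows0.0  then x y z (mm) [ 0.6  1.1 32.9] rows0.8
[0.01462494 0.0263314  0.05195222]
```

```bash

python3 -m inch '[{"x":0,"y":0,"z":-0.017,"rx":0,"ry":0,"rz":0,"jaw":0},{"x":0,"y":0,"z":-0.02,"rx":0,"ry":0,"rz":7,"jaw":0},{"x":0,"y":0,"z":-0.02,"rx":0,"ry":0,"rz":7,"jaw":0},{"x":0,"y":0,"z":-0.02,"rx":0,"ry":0,"rz":7,"jaw":0},{"x":0,"y":0,"z":-0.02,"rx":0,"ry":0,"rz":7,"jaw":0},{"x":0,"y":0,"z":-0.005,"rx":0,"ry":0,"rz":7,"jaw":0},{"x":0,"y":0,"z":0,"rx":0,"ry":0,"rz":7,"jaw":0}]'
python3 -c "
from h import *
plan(.353,-.311,.15,178.3)"
```

```text
time: 6.48
tool_pos: [0.5284, 0.0076, 0.2608]
ee_rot: [0.004, 0.018, 1.0, -0.0]
contact_force: [0.4, 0.1, -2.3]
finger_gap: 0.0126
t 6.48 pos [0.5284 0.0076 0.2608] ang 177.9 q7 1.15 F [ 0.4  0.1 -2.3] gap 0.0126
  rotvec [ 0.   0.4 -0.4] rows0.1  then x y z (mm) [ 165.8 -323.6  110.8] rows9.1
```

```bash

python3 -m inch '[{"x":0.018,"y":-0.035,"z":0,"rx":0,"ry":0.4,"rz":-0.4,"jaw":0},{"x":0.018,"y":-0.035,"z":0,"rx":0,"ry":0,"rz":0,"jaw":0},{"x":0.018,"y":-0.035,"z":0,"rx":0,"ry":0,"rz":0,"jaw":0},{"x":0.018,"y":-0.035,"z":0,"rx":0,"ry":0,"rz":0,"jaw":0},{"x":0.018,"y":-0.035,"z":0,"rx":0,"ry":0,"rz":0,"jaw":0},{"x":0.018,"y":-0.035,"z":0,"rx":0,"ry":0,"rz":0,"jaw":0},{"x":0.018,"y":-0.035,"z":0.01,"rx":0,"ry":0,"rz":0,"jaw":0},{"x":0.018,"y":-0.035,"z":0.02,"rx":0,"ry":0,"rz":0,"jaw":0}]'
python3 -m inch '[{"x":0.012,"y":-0.025,"z":0.02,"rx":0,"ry":0,"rz":0,"jaw":0},{"x":0.01,"y":-0.018,"z":0.02,"rx":0,"ry":0,"rz":0,"jaw":0},{"x":0,"y":0,"z":0.02,"rx":0,"ry":0,"rz":0,"jaw":0},{"x":0,"y":0,"z":0,"rx":0,"ry":0,"rz":0,"jaw":0},{"x":0,"y":0,"z":0,"rx":0,"ry":0,"rz":0,"jaw":0}]'
python3 -c "
from h import *
plan(.353,-.311,.093,178.3);snap('scene','s3')"
```

```text
time: 7.15
tool_pos: [0.3775, -0.2692, 0.2315]
ee_rot: [0.0, 0.012, 1.0, -0.001]
contact_force: [1.9, -1.0, -2.3]
finger_gap: 0.0122
time: 7.57
tool_pos: [0.3545, -0.3084, 0.1702]
ee_rot: [-0.002, 0.011, 1.0, 0.001]
contact_force: [0.5, -0.4, -2.3]
finger_gap: 0.0127
t 7.57 pos [ 0.3545 -0.3084  0.1702] ang 178.7 q7 1.75 F [ 0.5 -0.4 -2.3] gap 0.0127
  rotvec [ 0.1 -0.3  0.4] rows0.1  then x y z (mm) [ 1.4 -2.6 77.2] rows1.9
```

View pics/s3.png

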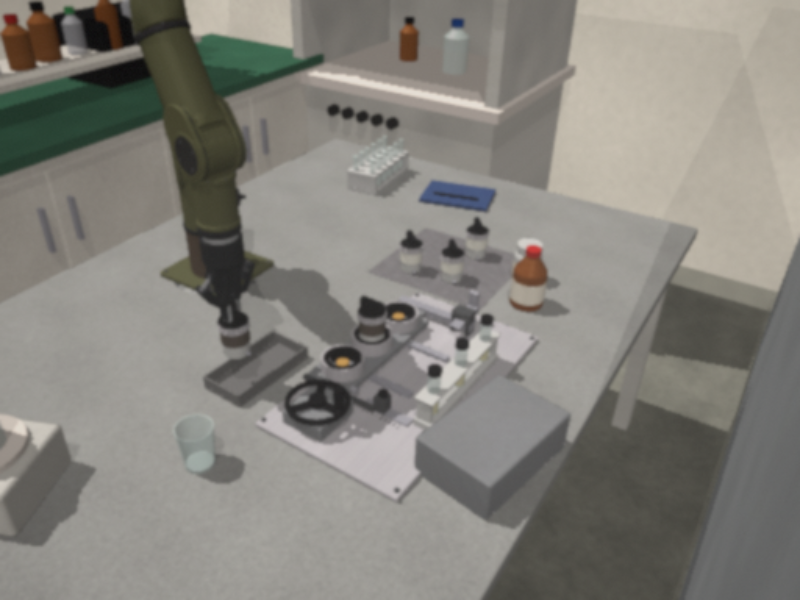

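```bash

python3 -m inch '[{"x":0.001,"y":-0.0025,"z":0.02,"rx":0,"ry":0,"rz":0,"jaw":0},{"x":0,"y":0,"z":0.02,"rx":0,"ry":0,"rz":0,"jaw":0},{"x":0,"y":0,"z":0.02,"rx":0,"ry":0,"rz":0,"jaw":0},{"x":0,"y":0,"z":0.012,"rx":0,"ry":0,"rz":0,"jaw":0},{"x":0,"y":0,"z":0.003,"rx":0,"ry":0,"rz":0,"jaw":0},{"x":0,"y":0,"z":0,"rx":0,"ry":0,"rz":0,"jaw":0},{"x":0,"y":0,"z":0,"rx":0,"ry":0,"rz":0,"jaw":0}]'
python3 -c "
from h import *
plan(.353,-.311,.092,178.3)"
```

```text
time: 8.2
tool_pos: [0.3553, -0.3117, 0.0971]
ee_rot: [0.0, 0.011, 1.0, -0.0]
contact_force: [0.9, 0.4, -2.1]
finger_gap: 0.0125
t 8.2 pos [ 0.3553 -0.3117  0.0971] ang 178.8 q7 1.67 F [ 0.9  0.4 -2.1] gap 0.0125
  rotvec [-0.   0.   0.5] rows0.1  then x y z (mm) [2.3 0.6 5.1] rows0.1
```

```bash

python3 -m inch '[{"x":0,"y":0,"z":0.003,"rx":0,"ry":0,"rz":0,"jaw":0},{"x":0,"y":0,"z":0.002,"rx":0,"ry":0,"rz":0,"jaw":0},{"x":0,"y":0,"z":0,"rx":0,"ry":0,"rz":0,"jaw":0}]'
python3 -m inch '[{"x":0,"y":0,"z":0,"rx":0,"ry":0,"rz":0,"jaw":0.4},{"x":0,"y":0,"z":0,"rx":0,"ry":0,"rz":0,"jaw":0.45},{"x":0,"y":0,"z":0,"rx":0,"ry":0,"rz":0,"jaw":0.45},{"x":0,"y":0,"z":-0.015,"rx":0,"ry":0,"rz":0,"jaw":0.45},{"x":0,"y":0,"z":-0.03,"rx":0,"ry":0,"rz":0,"jaw":0.45},{"x":0,"y":0,"z":-0.03,"rx":0,"ry":0,"rz":0,"jaw":0.45}]'
python3 -c "
from h import *
plan(.5252,-.0908,.2,178.3)"
```

```text
time: 8.45
tool_pos: [0.3548, -0.312, 0.092]
ee_rot: [0.0, 0.011, 1.0, -0.001]
contact_force: [-0.1, 0.3, 3.5]
finger_gap: 0.0124
time: 8.95
tool_pos: [0.3535, -0.3112, 0.1663]
ee_rot: [-0.002, 0.011, 1.0, 0.001]
contact_force: [0.2, -0.7, 0.3]
finger_gap: 0.0385
t 8.95 pos [ 0.3535 -0.3112  0.1663] ang 178.7 q7 1.74 F [ 0.2 -0.7  0.3] gap 0.0385
  rotvec [ 0.1 -0.2  0.4] rows0.1  then x y z (mm) [-165.1  225.4  -33.7] rows6.7
```

```bash

python3 -m inch '[{"x":-0.02,"y":0.028,"z":-0.012,"rx":0,"ry":0,"rz":0.3,"jaw":0.45},{"x":-0.025,"y":0.033,"z":-0.012,"rx":0,"ry":0,"rz":0,"jaw":0.45},{"x":-0.025,"y":0.033,"z":-0.012,"rx":0,"ry":0,"rz":0,"jaw":0.45},{"x":-0.025,"y":0.033,"z":0,"rx":0,"ry":0,"rz":0,"jaw":0.45},{"x":-0.025,"y":0.033,"z":0,"rx":0,"ry":0,"rz":0,"jaw":0.45},{"x":-0.025,"y":0.033,"z":0,"rx":0,"ry":0,"rz":0,"jaw":0.45},{"x":-0.02,"y":0.03,"z":0,"rx":0,"ry":0,"rz":0,"jaw":0.45},{"x":0,"y":0,"z":0,"rx":0,"ry":0,"rz":0,"jaw":0.45}]'
python3 -c "
from h import *
plan(.525,-.0912,.1325,178.3)"
```

```text
time: 9.62
tool_pos: [0.5291, -0.086, 0.2017]
ee_rot: [0.003, 0.008, 1.0, 0.003]
contact_force: [0.2, -0.2, 0.2]
finger_gap: 0.0385
t 9.62 pos [ 0.5291 -0.086   0.2017] ang 179.1 q7 1.33 F [ 0.2 -0.2  0.2] gap 0.0385
  rotvec [0.4 0.3 0.8] rows0.1  then x y z (mm) [ 3.9 -5.4 69.2] rows1.7
```

```bash

python3 -m inch '[{"x":0.004,"y":-0.005,"z":0.01,"rx":0.4,"ry":0.3,"rz":0.8,"jaw":0.45},{"x":0,"y":0,"z":0.02,"rx":0,"ry":0,"rz":0,"jaw":0.45},{"x":0,"y":0,"z":0.015,"rx":0,"ry":0,"rz":0,"jaw":0.45},{"x":0,"y":0,"z":0,"rx":0,"ry":0,"rz":0,"jaw":0.45},{"x":0,"y":0,"z":0,"rx":0,"ry":0,"rz":0,"jaw":0.45}]'
python3 -c "
from h import *
plan(.525,-.0912,.1325,178.3)"
```

```text
time: 10.03
tool_pos: [0.5176, -0.1022, 0.1552]
ee_rot: [-0.005, 0.022, 1.0, -0.004]
contact_force: [0.7, 0.1, 0.0]
finger_gap: 0.0383
t 10.03 pos [ 0.5176 -0.1022  0.1552] ang 177.5 q7 1.29 F [0.7 0.1 0. ] gap 0.0383
  rotvec [-0.5 -0.6 -0.8] rows0.1  then x y z (mm) [-7.1 11.2 22.7] rows0.6
```

```bash

for i in 1 2 3; do python3 -m inch '[{"x":0,"y":0,"z":0,"rx":0,"ry":0,"rz":0,"jaw":0.45},{"x":0,"y":0,"z":0,"rx":0,"ry":0,"rz":0,"jaw":0.45}]' >/dev/null
python3 -c "
from h import *
plan(.525,-.0912,.1325,178.3)"; done
```

```text
t 10.2 pos [ 0.5192 -0.1014  0.1566] ang 177.5 q7 1.29 F [ 0.  -0.1  0.1] gap 0.0384
  rotvec [-0.4 -0.4 -0.8] rows0.1  then x y z (mm) [-5.5 10.4 24.1] rows0.6
t 10.37 pos [ 0.5194 -0.1009  0.1565] ang 177.6 q7 1.29 F [ 0.1 -0.5  0.4] gap 0.0387
  rotvec [-0.4 -0.3 -0.7] rows0.1  then x y z (mm) [-5.3  9.8 24. ] rows0.6
t 10.53 pos [ 0.5193 -0.1006  0.1562] ang 177.6 q7 1.29 F [0.2 0.3 0. ] gap 0.0383
  rotvec [-0.4 -0.4 -0.7] rows0.1  then x y z (mm) [-5.4  9.6 23.7] rows0.6
```

```bash

python3 -m inch '[{"x":-0.005,"y":0.009,"z":0,"rx":-0.4,"ry":-0.3,"rz":-0.7,"jaw":0.45},{"x":0,"y":0,"z":0,"rx":0,"ry":0,"rz":0,"jaw":0.45},{"x":0,"y":0,"z":0,"rx":0,"ry":0,"rz":0,"jaw":0.45},{"x":0,"y":0,"z":0,"rx":0,"ry":0,"rz":0,"jaw":0.45}]'
python3 -c "
from h import *
plan(.525,-.0912,.1325,178.3)"
```

```text
time: 10.87
tool_pos: [0.5246, -0.0916, 0.1558]
ee_rot: [-0.001, 0.015, 1.0, 0.0]
contact_force: [0.2, -0.6, 0.1]
finger_gap: 0.0386
t 10.87 pos [ 0.5246 -0.0916  0.1558] ang 178.3 q7 1.29 F [ 0.2 -0.6  0.1] gap 0.0386
  rotvec [ 0.  -0.1  0. ] rows0.0  then x y z (mm) [-0.4  0.4 23.3] rows0.6
```

```bash

python3 -m inch '[{"x":0,"y":0,"z":0.011,"rx":0,"ry":0,"rz":0,"jaw":0.45},{"x":0,"y":0,"z":0.012,"rx":0,"ry":0,"rz":0,"jaw":0.45},{"x":0,"y":0,"z":0,"rx":0,"ry":0,"rz":0,"jaw":0.45},{"x":0,"y":0,"z":0,"rx":0,"ry":0,"rz":0,"jaw":0.45},{"x":0,"y":0,"z":0,"rx":0,"ry":0,"rz":0,"jaw":0.45}]'
python3 -c "
from h import *
plan(.525,-.0912,.1325,178.3)"
```

```text
time: 11.28
tool_pos: [0.5247, -0.0919, 0.1332]
ee_rot: [-0.001, 0.015, 1.0, 0.0]
contact_force: [-0.3, 0.4, 0.2]
finger_gap: 0.0383
t 11.28 pos [ 0.5247 -0.0919  0.1332] ang 178.3 q7 1.27 F [-0.3  0.4  0.2] gap 0.0383
  rotvec [-0.  -0.1 -0. ] rows0.0  then x y z (mm) [-0.3  0.7  0.7] rows0.0
```

```bash

python3 -m inch '[{"x":0,"y":0,"z":0,"rx":0,"ry":0,"rz":0,"jaw":0.1},{"x":0,"y":0,"z":0,"rx":0,"ry":0,"rz":0,"jaw":0},{"x":0,"y":0,"z":0,"rx":0,"ry":0,"rz":0,"jaw":0},{"x":0,"y":0,"z":0,"rx":0,"ry":0,"rz":0,"jaw":0},{"x":0,"y":0,"z":0,"rx":0,"ry":0,"rz":0,"jaw":0}]' 70
python3 -c "
from h import *
plan(.525,-.0912,.1325,178.3)"
python3 -m inch '[{"x":0,"y":0,"z":0.004,"rx":0,"ry":0,"rz":0,"jaw":0},{"x":0,"y":0,"z":0.003,"rx":0,"ry":0,"rz":0,"jaw":0},{"x":0,"y":0,"z":0,"rx":0,"ry":0,"rz":0,"jaw":0},{"x":0,"y":0,"z":0,"rx":0,"ry":0,"rz":0,"jaw":0}]'
python3 -c "
from h import *
plan(.525,-.0912,.1325,178.3)"
```

```text
time: 11.7
tool_pos: [0.525, -0.0914, 0.1334]
ee_rot: [-0.0, 0.015, 1.0, 0.0]
contact_force: [-0.4, 2.1, 5.4]
finger_gap: 0.0126
t 11.7 pos [ 0.525  -0.0914  0.1334] ang 178.3 q7 1.27 F [-0.4  2.1  5.4] gap 0.0126
  rotvec [ 0. -0.  0.] rows0.0  then x y z (mm) [0.  0.2 0.9] rows0.0
time: 12.03
tool_pos: [0.5251, -0.0914, 0.1266]
ee_rot: [-0.0, 0.015, 1.0, 0.0]
contact_force: [-0.8, 1.1, 8.7]
finger_gap: 0.0125
t 12.03 pos [ 0.5251 -0.0914  0.1266] ang 178.3 q7 1.26 F [-0.8  1.1  8.7] gap 0.0125
  rotvec [ 0. -0.  0.] rows0.0  then x y z (mm) [ 0.1  0.2 -5.9] rows0.1
```

```bash

python3 -m inch '[{"x":0,"y":0,"z":0,"rx":0,"ry":0,"rz":-7,"jaw":0},{"x":0,"y":0,"z":0,"rx":0,"ry":0,"rz":-7,"jaw":0},{"x":0,"y":0,"z":0,"rx":0,"ry":0,"rz":-7,"jaw":0},{"x":0,"y":0,"z":0,"rx":0,"ry":0,"rz":-7,"jaw":0},{"x":0,"y":0,"z":0,"rx":0,"ry":0,"rz":-7,"jaw":0},{"x":0,"y":0,"z":0,"rx":0,"ry":0,"rz":-7,"jaw":0},{"x":0,"y":0,"z":0,"rx":0,"ry":0,"rz":0,"jaw":0},{"x":0,"y":0,"z":0,"rx":0,"ry":0,"rz":0,"jaw":0}]'
python3 -c "
from h import *
plan(.525,-.0912,.1265,220.1);print(manip.sense()['torque'])"
python3 -m inch '[{"x":0,"y":0,"z":-0.008,"rx":0,"ry":0,"rz":0,"jaw":0},{"x":0,"y":0,"z":-0.012,"rx":0,"ry":0,"rz":0,"jaw":0},{"x":0,"y":0,"z":-0.012,"rx":0,"ry":0,"rz":0,"jaw":0},{"x":0,"y":0,"z":0,"rx":0,"ry":0,"rz":0,"jaw":0}]'
python3 -c "
from h import *
plan(.525,-.0912,.1265,220.1);print(manip.sense()['torque'])"
```

```text
time: 12.7
tool_pos: [0.5259, -0.0928, 0.1269]
ee_rot: [0.001, -0.344, 0.939, -0.001]
contact_force: [0.3, -0.9, 8.5]
finger_gap: 0.0126
t 12.7 pos [ 0.5259 -0.0928  0.1269] ang -139.7 q7 1.77 F [ 0.3 -0.9  8.5] gap 0.0126
  rotvec [-0.1  0.   0.2] rows0.0  then x y z (mm) [-0.4  1.8  0.4] rows0.0
[-0.30627435 -0.17222377  0.06324717]
time: 13.03
tool_pos: [0.5253, -0.0923, 0.1593]
ee_rot: [0.0, -0.344, 0.939, -0.0]
contact_force: [0.3, -0.7, -1.5]
finger_gap: 0.0125
t 13.03 pos [ 0.5253 -0.0923  0.1593] ang -139.7 q7 1.81 F [ 0.3 -0.7 -1.5] gap 0.0125
  rotvec [-0.   0.   0.2] rows0.0  then x y z (mm) [-0.5  1.  32.8] rows0.8
[ 0.02350859 -0.00898788  0.02241789]
```

```bash

python3 -m inch '[{"x":0,"y":0,"z":-0.01,"rx":0,"ry":0,"rz":7,"jaw":0},{"x":0,"y":0,"z":-0.01,"rx":0,"ry":0,"rz":7,"jaw":0},{"x":0,"y":0,"z":-0.01,"rx":0,"ry":0,"rz":7,"jaw":0},{"x":0,"y":0,"z":-0.01,"rx":0,"ry":0,"rz":7,"jaw":0},{"x":0,"y":0,"z":0,"rx":0,"ry":0,"rz":7,"jaw":0},{"x":0,"y":0,"z":0,"rx":0,"ry":0,"rz":7,"jaw":0},{"x":0,"y":0,"z":0,"rx":0,"ry":0,"rz":0,"jaw":0}]'
python3 -c "
from h import *
plan(.359,-.2145,.15,178.3)"
python3 -m inch '[{"x":0.03,"y":-0.02,"z":0,"rx":0,"ry":0,"rz":0,"jaw":0},{"x":0.03,"y":-0.02,"z":0,"rx":0,"ry":0,"rz":0,"jaw":0},{"x":0.03,"y":-0.02,"z":0,"rx":0,"ry":0,"rz":0,"jaw":0},{"x":0.03,"y":-0.02,"z":0,"rx":0,"ry":0,"rz":0,"jaw":0},{"x":0.02,"y":-0.02,"z":0,"rx":0,"ry":0,"rz":0,"jaw":0},{"x":0.01,"y":-0.01,"z":0,"rx":0,"ry":0,"rz":0,"jaw":0},{"x":0,"y":0,"z":0,"rx":0,"ry":0,"rz":0,"jaw":0},{"x":0,"y":0,"z":0,"rx":0,"ry":0,"rz":0,"jaw":0}]'
python3 -c "
from h import *
plan(.359,-.2145,.15,178.3)"
```

```text
time: 13.62
tool_pos: [0.524, -0.0921, 0.1972]
ee_rot: [-0.002, 0.016, 1.0, -0.0]
contact_force: [-0.3, -0.2, -2.2]
finger_gap: 0.0125
t 13.62 pos [ 0.524  -0.0921  0.1972] ang 178.1 q7 1.31 F [-0.3 -0.2 -2.2] gap 0.0125
  rotvec [-0.1 -0.2 -0.2] rows0.0  then x y z (mm) [ 161.3 -127.2   47.2] rows5.1
time: 14.28
tool_pos: [0.3709, -0.1978, 0.1978]
ee_rot: [-0.001, 0.015, 1.0, 0.0]
contact_force: [0.2, 0.8, -2.8]
finger_gap: 0.0124
t 14.28 pos [ 0.3709 -0.1978  0.1978] ang 178.3 q7 1.51 F [ 0.2  0.8 -2.8] gap 0.0124
  rotvec [ 0.  -0.1  0. ] rows0.0  then x y z (mm) [ 11.4 -17.   47.8] rows1.2
```

```bash

python3 -m inch '[{"x":0.006,"y":-0.009,"z":0.01,"rx":0,"ry":0,"rz":0,"jaw":0},{"x":0.0055,"y":-0.009,"z":0.02,"rx":0,"ry":0,"rz":0,"jaw":0},{"x":0,"y":0,"z":0.02,"rx":0,"ry":0,"rz":0,"jaw":0},{"x":0,"y":0,"z":0.015,"rx":0,"ry":0,"rz":0,"jaw":0},{"x":0,"y":0,"z":0,"rx":0,"ry":0,"rz":0,"jaw":0},{"x":0,"y":0,"z":0,"rx":0,"ry":0,"rz":0,"jaw":0}]'
python3 -c "
from h import *
plan(.359,-.2145,.0915,178.3)"
```

```text
time: 14.78
tool_pos: [0.3602, -0.2139, 0.1326]
ee_rot: [-0.001, 0.013, 1.0, 0.001]
contact_force: [-0.9, -0.0, -1.9]
finger_gap: 0.0125
t 14.78 pos [ 0.3602 -0.2139  0.1326] ang 178.5 q7 1.46 F [-0.9 -0.  -1.9] gap 0.0125
  rotvec [ 0.1 -0.1  0.2] rows0.0  then x y z (mm) [ 1.2 -0.7 41.1] rows1.0
```

```bash

python3 -m inch '[{"x":0.001,"y":-0.001,"z":0.015,"rx":0,"ry":0,"rz":0,"jaw":0},{"x":0,"y":0,"z":0.015,"rx":0,"ry":0,"rz":0,"jaw":0},{"x":0,"y":0,"z":0.007,"rx":0,"ry":0,"rz":0,"jaw":0},{"x":0,"y":0,"z":0.003,"rx":0,"ry":0,"rz":0,"jaw":0},{"x":0,"y":0,"z":0,"rx":0,"ry":0,"rz":0,"jaw":0},{"x":0,"y":0,"z":0,"rx":0,"ry":0,"rz":0,"jaw":0},{"x":0,"y":0,"z":0,"rx":0,"ry":0,"rz":0,"jaw":0}]'
```

```text
time: 15.37
tool_pos: [0.3586, -0.2161, 0.0938]
ee_rot: [-0.0, 0.015, 1.0, -0.0]
contact_force: [-0.1, -0.9, -2.8]
finger_gap: 0.0127
```

Next: set down, release, rise, then look at the mat again.

```bash

python3 -m inch '[{"x":0,"y":0,"z":0.002,"rx":0,"ry":0,"rz":0,"jaw":0},{"x":0,"y":0,"z":0,"rx":0,"ry":0,"rz":0,"jaw":0},{"x":0,"y":0,"z":0,"rx":0,"ry":0,"rz":0,"jaw":0}]'
python3 -m inch '[{"x":0,"y":0,"z":0,"rx":0,"ry":0,"rz":0,"jaw":0.4},{"x":0,"y":0,"z":0,"rx":0,"ry":0,"rz":0,"jaw":0.45},{"x":0,"y":0,"z":0,"rx":0,"ry":0,"rz":0,"jaw":0.45},{"x":0,"y":0,"z":-0.015,"rx":0,"ry":0,"rz":0,"jaw":0.45},{"x":0,"y":0,"z":-0.03,"rx":0,"ry":0,"rz":0,"jaw":0.45},{"x":0,"y":0,"z":-0.03,"rx":0,"ry":0,"rz":0,"jaw":0.45},{"x":0,"y":0,"z":-0.03,"rx":0,"ry":0,"rz":0,"jaw":0.45},{"x":0,"y":0,"z":0,"rx":0,"ry":0,"rz":0,"jaw":0.45}]'
python3 - <<'E'
from h import *
im,d=snap('top','t4');snap('scene','s4')
P=cloud('top',d);ok=d>0
for c in [(.5085,.437),(.5103,.2915),(.4012,.2741)]: print(lampfit(P,ok,*c,r=.06))
for c in [(.355,-.312),(.359,-.215)]: print('tray',lampfit(P,ok,*c,base=.004,r=.04))
plan(.4012,.2741,.2,137.9)
E
```

```text
time: 15.62
tool_pos: [0.3587, -0.216, 0.0921]
ee_rot: [0.0, 0.015, 1.0, -0.0]
contact_force: [-0.0, 0.6, 8.7]
finger_gap: 0.0125
time: 16.28
tool_pos: [0.3605, -0.217, 0.2002]
ee_rot: [0.003, 0.015, 1.0, -0.002]
contact_force: [0.7, -0.7, 0.5]
finger_gap: 0.0383
{'bar': array([0.5066, 0.4354]), 'rect': array([507.5, 436.3]), 'wh': array([16.4, 54. ]), 'ang': np.float64(127.9), 'disc': array([508.1, 436.5]), 'rad': 30.7, 'ztop': np.float64(0.0986), 'n': 82}
{'bar': array([0.5108, 0.2911]), 'rect': array([510.8, 291.8]), 'wh': array([14.3, 51.6]), 'ang': np.float64(130.7), 'disc': array([510.9, 292.8]), 'rad': 30.9, 'ztop': np.float64(0.0995), 'n': 74}
{'bar': array([0.4012, 0.2736]), 'rect': array([401.7, 274.4]), 'wh': array([15.2, 52.6]), 'ang': np.float64(136.9), 'disc': array([402.3, 274.7]), 'rad': 30.4, 'ztop': np.float64(0.1), 'n': 80}
tray None
tray {'bar': array([ 0.342 , -0.2156]), 'rect': array([ 342.4, -216. ]), 'wh': array([12.4, 20.1]), 'ang': np.float64(15.8), 'disc': array([ 345.7, -211.8]), 'rad': 24.8, 'ztop': np.float64(0.1031), 'n': 27}
t 16.38 pos [ 0.3587 -0.2165  0.197 ] ang 178.2 q7 1.53 F [-0.9 -0.1 -0.1] gap 0.0381
  rotvec [-0.   0.1 40.3] rows5.6  then x y z (mm) [297.4 392.5  -3. ] rows11.8
```

View pics/t4.png

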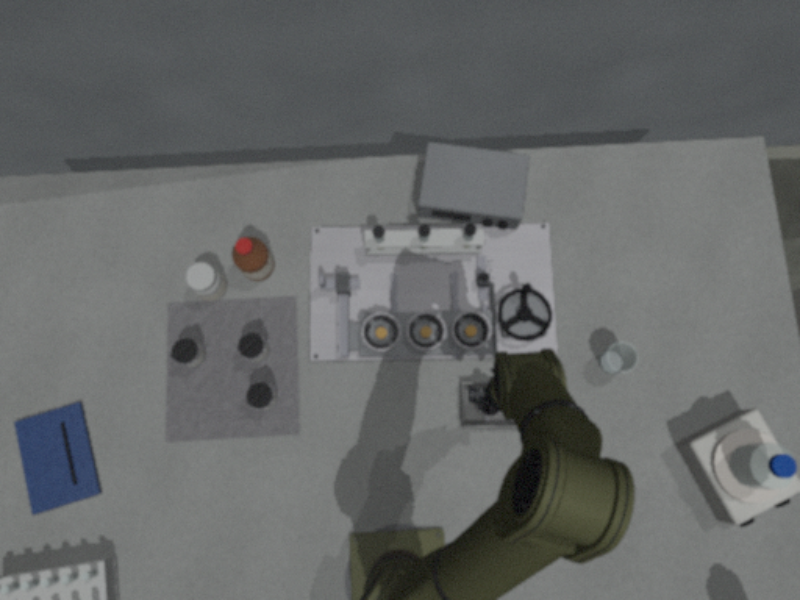

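```bash

python3 -m inch '[{"x":-0.02,"y":0.02,"z":0,"rx":0,"ry":0,"rz":0,"jaw":0.45},{"x":-0.02,"y":0.035,"z":0,"rx":0,"ry":0,"rz":0,"jaw":0.45},{"x":-0.02,"y":0.035,"z":0,"rx":0,"ry":0,"rz":0,"jaw":0.45},{"x":-0.01,"y":0.04,"z":0,"rx":0,"ry":0,"rz":0,"jaw":0.45},{"x":0,"y":0.041,"z":0,"rx":0,"ry":0,"rz":0,"jaw":0.45},{"x":0,"y":0.041,"z":0,"rx":0,"ry":0,"rz":0,"jaw":0.45},{"x":0,"y":0.041,"z":0,"rx":0,"ry":0,"rz":0,"jaw":0.45},{"x":0,"y":0.041,"z":0,"rx":0,"ry":0,"rz":0,"jaw":0.45}]'
python3 -m inch '[{"x":0.007,"y":0.041,"z":0,"rx":0,"ry":0,"rz":0,"jaw":0.45},{"x":0.007,"y":0.041,"z":0,"rx":0,"ry":0,"rz":0,"jaw":0.45},{"x":0.007,"y":0.04,"z":0,"rx":0,"ry":0,"rz":0,"jaw":0.45},{"x":0.007,"y":0.03,"z":0,"rx":0,"ry":0,"rz":0,"jaw":0.45},{"x":0.007,"y":0.02,"z":0,"rx":0,"ry":0,"rz":0,"jaw":0.45},{"x":0,"y":0,"z":0,"rx":0,"ry":0,"rz":7,"jaw":0.45},{"x":0,"y":0,"z":0,"rx":0,"ry":0,"rz":7,"jaw":0.45},{"x":0,"y":0,"z":0,"rx":0,"ry":0,"rz":7,"jaw":0.45}]'
python3 -m inch '[{"x":0,"y":0,"z":0,"rx":0,"ry":0,"rz":7,"jaw":0.45},{"x":0,"y":0,"z":0,"rx":0,"ry":0,"rz":7,"jaw":0.45},{"x":0,"y":0,"z":0,"rx":0,"ry":0,"rz":6,"jaw":0.45},{"x":0,"y":0,"z":0,"rx":0,"ry":0,"rz":0,"jaw":0.45},{"x":0,"y":0,"z":0,"rx":0,"ry":0,"rz":0,"jaw":0.45}]'
python3 - <<'E'
from h import *
plan(.4017,.2742,.12,137.2)
im,d=snap('top','t5')
P=cloud('top',d);ok=d>0
# socket ring fits: points 0.058..0.07, radius 28..43
from scipy.optimize import least_squares
for c in [(.528,.0083),(.525,-.0912),(.5215,-.191)]:
    b=blob(P,ok,*c,.05,.058,.070)
    f=lambda q: np.clip(np.abs(np.hypot(b[:,0]-q[0],b[:,1]-q[1])-35.3e-3)-6.8e-3,0,None)  # annulus 28.5..42
    r=least_squares(f,c,method='lm') if 0 else None
    e=cv2.minEnclosingCircle(b[:,:2].astype(np.float32)*1000)
    h,_=[None,None]
    print('sock',len(b),np.round(e[0],1),round(e[1],1),b[:,:2].mean(0).round(4),b[:,:2].min(0).round(4),b[:,:2].max(0).round(4), 'mid',((b[:,:2].min(0)+b[:,:2].max(0))/2).round(4))
    # spring plunger centre
for c in [(.355,-.312),(.359,-.215)]: print('tray',lampfit(P,ok,*c,base=.004,r=.04))
E
```

```text
time: 17.05
tool_pos: [0.4358, 0.0774, 0.1946]
ee_rot: [-0.002, 0.015, 1.0, -0.001]
contact_force: [0.0, -0.2, 0.4]
finger_gap: 0.0382
time: 17.72
tool_pos: [0.4061, 0.2486, 0.1945]
ee_rot: [-0.002, 0.199, 0.98, -0.002]
contact_force: [-0.3, -0.3, -0.2]
finger_gap: 0.0381
time: 18.13
tool_pos: [0.4066, 0.2483, 0.195]
ee_rot: [-0.001, 0.363, 0.932, -0.002]
contact_force: [-0.4, -0.2, 0.5]
finger_gap: 0.0385
t 18.13 pos [0.4066 0.2483 0.195 ] ang 137.5 q7 0.12 F [-0.4 -0.2  0.5] gap 0.0385
  rotvec [-0.2 -0.   0.3] rows0.0  then x y z (mm) [21.2 15.7 75. ] rows1.9
sock 238 [528.6   8.3] 43.6 [0.5286 0.008 ] [ 0.4866 -0.0345] [0.5717 0.049 ] mid [0.5291 0.0072]
sock 249 [524.8 -90.9] 44.1 [ 0.5237 -0.092 ] [ 0.4812 -0.1348] [ 0.568  -0.0508] mid [ 0.5246 -0.0928]
sock 238 [ 521.4 -191.2] 43.7 [ 0.5223 -0.1909] [ 0.4788 -0.2345] [ 0.5648 -0.1486] mid [ 0.5218 -0.1916]
tray {'bar': array([ 0.3535, -0.3118]), 'rect': array([ 353.3, -312.6]), 'wh': array([13.9, 52.2]), 'ang': np.float64(176.7), 'disc': array([ 353.6, -313.7]), 'rad': 30.6, 'ztop': np.float64(0.1042), 'n': 80}
tray {'bar': array([ 0.3589, -0.2167]), 'rect': array([ 358.6, -216.8]), 'wh': array([14.3, 53. ]), 'ang': np.float64(177.0), 'disc': array([ 358.7, -217.6]), 'rad': 30.2, 'ztop': np.float64(0.1044), 'n': 81}
```

```bash

python3 -m inch '[{"x":0.011,"y":0.008,"z":0.005,"rx":0,"ry":0,"rz":0.3,"jaw":0.45},{"x":0.01,"y":0.0075,"z":0.02,"rx":0,"ry":0,"rz":0,"jaw":0.45},{"x":0,"y":0,"z":0.025,"rx":0,"ry":0,"rz":0,"jaw":0.45},{"x":0,"y":0,"z":0.02,"rx":0,"ry":0,"rz":0,"jaw":0.45},{"x":0,"y":0,"z":0,"rx":0,"ry":0,"rz":0,"jaw":0.45},{"x":0,"y":0,"z":0,"rx":0,"ry":0,"rz":0,"jaw":0.45},{"x":0,"y":0,"z":0,"rx":0,"ry":0,"rz":0,"jaw":0.45}]'
python3 - <<'E'
from h import *
plan(.4017,.2742,.0875,137.2)
E
```

```text
time: 18.77
tool_pos: [0.4026, 0.2744, 0.1267]
ee_rot: [-0.001, 0.366, 0.93, -0.0]
contact_force: [0.2, 0.0, -0.4]
finger_gap: 0.0386
t 18.77 pos [0.4026 0.2744 0.1267] ang 137.0 q7 0.07 F [ 0.2  0.  -0.4] gap 0.0386
  rotvec [-0.  -0.1 -0.2] rows0.0  then x y z (mm) [ 0.5 -0.7 39.2] rows0.9
```

```bash

python3 -m inch '[{"x":0.0005,"y":-0.0005,"z":0.012,"rx":0,"ry":0,"rz":0,"jaw":0.45},{"x":0,"y":0,"z":0.015,"rx":0,"ry":0,"rz":0,"jaw":0.45},{"x":0,"y":0,"z":0.011,"rx":0,"ry":0,"rz":0,"jaw":0.45},{"x":0,"y":0,"z":0,"rx":0,"ry":0,"rz":0,"jaw":0.45},{"x":0,"y":0,"z":0,"rx":0,"ry":0,"rz":0,"jaw":0.45},{"x":0,"y":0,"z":0,"rx":0,"ry":0,"rz":0,"jaw":0.45}]'
python3 - <<'E'
from h import *
plan(.4017,.2742,.0875,137.2)
E
```

```text
time: 19.27
tool_pos: [0.4021, 0.2748, 0.0893]
ee_rot: [-0.0, 0.367, 0.93, 0.001]
contact_force: [0.1, 0.2, -0.1]
finger_gap: 0.0384
t 19.27 pos [0.4021 0.2748 0.0893] ang 137.0 q7 0.06 F [ 0.1  0.2 -0.1] gap 0.0384
  rotvec [ 0.1 -0.1 -0.2] rows0.0  then x y z (mm) [-0.1 -0.7  1.8] rows0.0
```

```bash

python3 -m inch '[{"x":0,"y":-0.0005,"z":0.0015,"rx":0,"ry":0,"rz":0,"jaw":0.3},{"x":0,"y":0,"z":0,"rx":0,"ry":0,"rz":0,"jaw":0},{"x":0,"y":0,"z":0,"rx":0,"ry":0,"rz":0,"jaw":0},{"x":0,"y":0,"z":0,"rx":0,"ry":0,"rz":0,"jaw":0},{"x":0,"y":0,"z":0,"rx":0,"ry":0,"rz":0,"jaw":0}]' 70
python3 - <<'E'
from h import *
plan(.4017,.2742,.0875,137.2)
E
python3 -m inch '[{"x":0,"y":0,"z":-0.01,"rx":0,"ry":0,"rz":0,"jaw":0},{"x":0,"y":0,"z":-0.02,"rx":0,"ry":0,"rz":0,"jaw":0},{"x":0,"y":0,"z":-0.03,"rx":0,"ry":0,"rz":-7,"jaw":0},{"x":0,"y":0,"z":-0.03,"rx":0,"ry":0,"rz":-7,"jaw":0},{"x":0,"y":0,"z":-0.025,"rx":0,"ry":0,"rz":-7,"jaw":0},{"x":0,"y":0,"z":0,"rx":0,"ry":0,"rz":-7,"jaw":0},{"x":0,"y":0,"z":0,"rx":0,"ry":0,"rz":-7,"jaw":0},{"x":0,"y":0,"z":0,"rx":0,"ry":0,"rz":-7,"jaw":0}]'
python3 - <<'E'
from h import *
plan(.5217,-.191,.2,219.9)
E
```

```text
time: 19.68
tool_pos: [0.4012, 0.2741, 0.0869]
ee_rot: [-0.001, 0.367, 0.93, -0.0]
contact_force: [-0.1, -0.0, 3.2]
finger_gap: 0.0125
t 19.68 pos [0.4012 0.2741 0.0869] ang 137.0 q7 0.06 F [-0.1 -0.   3.2] gap 0.0125
  rotvec [-0.  -0.1 -0.2] rows0.0  then x y z (mm) [-0.3  0.4 -0.6] rows0.0
time: 20.35
tool_pos: [0.4013, 0.2736, 0.2028]
ee_rot: [-0.0, 0.006, 1.0, -0.0]
contact_force: [-0.9, 0.5, -2.2]
finger_gap: 0.0123
t 20.35 pos [0.4013 0.2736 0.2028] ang 179.3 q7 0.58 F [-0.9  0.5 -2.2] gap 0.0123
  rotvec [  0.   -0.  -40.6] rows5.7  then x y z (mm) [ 205.6 -433.6    2.8] rows11.5
```

```bash

python3 -m inch '[{"x":-0.01,"y":-0.02,"z":0,"rx":0,"ry":0,"rz":0,"jaw":0},{"x":-0.01,"y":-0.037,"z":0,"rx":0,"ry":0,"rz":0,"jaw":0},{"x":-0.01,"y":-0.04,"z":0,"rx":0,"ry":0,"rz":0,"jaw":0},{"x":-0.01,"y":-0.04,"z":0,"rx":0,"ry":0,"rz":0,"jaw":0},{"x":-0.01,"y":-0.04,"z":0,"rx":0,"ry":0,"rz":0,"jaw":0},{"x":-0.01,"y":-0.04,"z":0,"rx":0,"ry":0,"rz":0,"jaw":0},{"x":-0.01,"y":-0.04,"z":0,"rx":0,"ry":0,"rz":0,"jaw":0},{"x":-0.01,"y":-0.04,"z":0,"rx":0,"ry":0,"rz":0,"jaw":0}]'
python3 -m inch '[{"x":-0.01,"y":-0.04,"z":0,"rx":0,"ry":0,"rz":0,"jaw":0},{"x":-0.01,"y":-0.04,"z":0,"rx":0,"ry":0,"rz":0,"jaw":0},{"x":-0.01,"y":-0.04,"z":0,"rx":0,"ry":0,"rz":0,"jaw":0},{"x":-0.01,"y":-0.03,"z":0,"rx":0,"ry":0,"rz":0,"jaw":0},{"x":0,"y":-0.015,"z":0,"rx":0,"ry":0,"rz":0,"jaw":0},{"x":0,"y":0,"z":0,"rx":0,"ry":0,"rz":-7,"jaw":0},{"x":0,"y":0,"z":0,"rx":0,"ry":0,"rz":-7,"jaw":0},{"x":0,"y":0,"z":0,"rx":0,"ry":0,"rz":-7,"jaw":0}]'
python3 -m inch '[{"x":0,"y":0,"z":0,"rx":0,"ry":0,"rz":-7,"jaw":0},{"x":0,"y":0,"z":0,"rx":0,"ry":0,"rz":-7,"jaw":0},{"x":0,"y":0,"z":0,"rx":0,"ry":0,"rz":-6,"jaw":0},{"x":0,"y":0,"z":0,"rx":0,"ry":0,"rz":0,"jaw":0},{"x":0,"y":0,"z":0,"rx":0,"ry":0,"rz":0,"jaw":0},{"x":0,"y":0,"z":0,"rx":0,"ry":0,"rz":0,"jaw":0}]'
python3 - <<'E'
from h import *
plan(.5217,-.191,.165,219.9)
E
```

```text
time: 21.02
tool_pos: [0.4756, -0.0267, 0.2019]
ee_rot: [-0.001, 0.009, 1.0, -0.0]
contact_force: [1.2, 0.6, -1.0]
finger_gap: 0.0127
time: 21.68
tool_pos: [0.5123, -0.1908, 0.2016]
ee_rot: [-0.002, -0.176, 0.984, -0.0]
contact_force: [-0.1, 0.9, -2.9]
finger_gap: 0.0127
time: 22.18
tool_pos: [0.5128, -0.1902, 0.2015]
ee_rot: [-0.001, -0.341, 0.94, 0.0]
contact_force: [-0.3, 0.2, -2.3]
finger_gap: 0.0126
t 22.18 pos [ 0.5128 -0.1902  0.2015] ang -140.2 q7 2.02 F [-0.3  0.2 -2.3] gap 0.0126
  rotvec [ 0.1 -0.1 -0.1] rows0.0  then x y z (mm) [-6.3 -6.3 36.5] rows0.9
```

```bash

python3 -m inch '[{"x":-0.006,"y":-0.006,"z":0.01,"rx":0,"ry":0,"rz":0,"jaw":0},{"x":0,"y":0,"z":0.015,"rx":0,"ry":0,"rz":0,"jaw":0},{"x":0,"y":0,"z":0.013,"rx":0,"ry":0,"rz":0,"jaw":0},{"x":0,"y":0,"z":0,"rx":0,"ry":0,"rz":0,"jaw":0},{"x":0,"y":0,"z":0,"rx":0,"ry":0,"rz":0,"jaw":0},{"x":0,"y":0,"z":0,"rx":0,"ry":0,"rz":0,"jaw":0}]'
python3 - <<'E'
from h import *
plan(.5217,-.191,.145,219.9);snap('scene','s6');snap('top','t6')
c='scene';im=cv2.imread(f'pics/s6.png')
u,v=proj(c,[.5217,-.191,.09]);u=int(u*1.5625);v=int(v*1.5625)
cv2.imwrite(f'pics/zs6.png',cv2.resize(im[max(0,v-75):v+75,u-100:u+100],(800,600)))
E
```

```text
time: 22.68
tool_pos: [0.5222, -0.1906, 0.1636]
ee_rot: [-0.0, -0.342, 0.94, 0.0]
contact_force: [-0.9, 0.1, -2.0]
finger_gap: 0.0125
t 22.68 pos [ 0.5222 -0.1906  0.1636] ang -140.0 q7 1.99 F [-0.9  0.1 -2. ] gap 0.0125
  rotvec [ 0.  -0.   0.1] rows0.0  then x y z (mm) [ 0.7  0.  18.6] rows0.4
```

View pics/zs6.png

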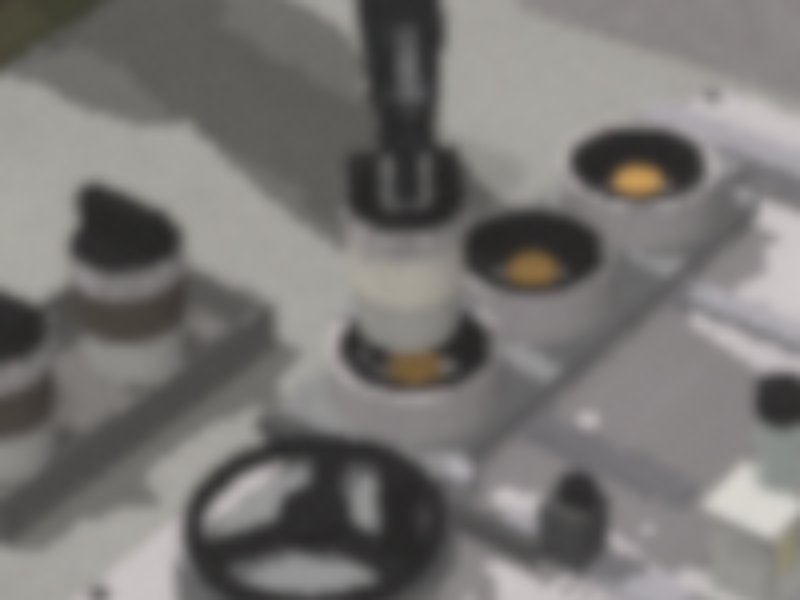

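```bash

python3 -m inch '[{"x":0,"y":0,"z":0.008,"rx":0,"ry":0,"rz":0,"jaw":0},{"x":0,"y":0,"z":0.008,"rx":0,"ry":0,"rz":0,"jaw":0},{"x":0,"y":0,"z":0.006,"rx":0,"ry":0,"rz":0,"jaw":0},{"x":0,"y":0,"z":0,"rx":0,"ry":0,"rz":0,"jaw":0},{"x":0,"y":0,"z":0,"rx":0,"ry":0,"rz":0,"jaw":0}]'
python3 - <<'E'
from h import *
plan(.5217,-.191,.125,219.9);print(manip.sense()['torque'])
E
```

```text
time: 23.2
tool_pos: [0.5227, -0.1904, 0.141]
ee_rot: [0.0, -0.342, 0.94, 0.0]
contact_force: [3.4, -0.7, -3.8]
finger_gap: 0.0124
t 23.2 pos [ 0.5227 -0.1904  0.141 ] ang -140.0 q7 1.96 F [ 3.4 -0.7 -3.8] gap 0.0124
  rotvec [0.  0.  0.1] rows0.0  then x y z (mm) [ 1.1  0.2 16. ] rows0.4
[ 0.05181484 -1.01604923 -0.00666699]
```

```bash

python3 -m inch '[{"x":-0.0008,"y":-0.0006,"z":0,"rx":0,"ry":0,"rz":0,"jaw":0},{"x":0,"y":0,"z":0.005,"rx":0,"ry":0,"rz":0,"jaw":0},{"x":0,"y":0,"z":0.004,"rx":0,"ry":0,"rz":0,"jaw":0},{"x":0,"y":0,"z":0,"rx":0,"ry":0,"rz":0,"jaw":0},{"x":0,"y":0,"z":0,"rx":0,"ry":0,"rz":0,"jaw":0}]'
python3 - <<'E'
from h import *
plan(.5217,-.191,.125,219.9);print(manip.sense()['torque'])
E
```

```text
time: 23.62
tool_pos: [0.523, -0.1905, 0.1326]
ee_rot: [-0.0, -0.342, 0.94, 0.0]
contact_force: [2.6, 1.3, 3.1]
finger_gap: 0.0124
t 23.62 pos [ 0.523  -0.1905  0.1326] ang -140.0 q7 1.95 F [2.6 1.3 3.1] gap 0.0124
  rotvec [ 0.  -0.   0.1] rows0.0  then x y z (mm) [1.3 0.5 7.6] rows0.2
[ 0.16644954 -0.69913587 -0.00687129]
```

```bash

python3 -m inch '[{"x":-0.0012,"y":-0.001,"z":0.003,"rx":0,"ry":0,"rz":0,"jaw":0},{"x":0,"y":0,"z":0.003,"rx":0,"ry":0,"rz":0,"jaw":0},{"x":0,"y":0,"z":0.001,"rx":0,"ry":0,"rz":0,"jaw":0},{"x":0,"y":0,"z":0,"rx":0,"ry":0,"rz":0,"jaw":0},{"x":0,"y":0,"z":0,"rx":0,"ry":0,"rz":0,"jaw":0}]'
python3 - <<'E'
from h import *
plan(.5217,-.191,.125,219.9);print(manip.sense()['torque'])
E
```

```text
time: 24.03
tool_pos: [0.5235, -0.1905, 0.126]
ee_rot: [-0.001, -0.342, 0.94, 0.0]
contact_force: [-1.2, 1.1, 8.0]
finger_gap: 0.0126
t 24.03 pos [ 0.5235 -0.1905  0.126 ] ang -140.0 q7 1.94 F [-1.2  1.1  8. ] gap 0.0126
  rotvec [ 0.1 -0.1  0.1] rows0.0  then x y z (mm) [1.7 0.8 1. ] rows0.1
[0.2502461  0.13555448 0.03559417]
```

```bash

python3 -m inch '[{"x":0,"y":0,"z":0.001,"rx":0,"ry":0,"rz":7,"jaw":0},{"x":0,"y":0,"z":0,"rx":0,"ry":0,"rz":7,"jaw":0},{"x":0,"y":0,"z":0,"rx":0,"ry":0,"rz":7,"jaw":0},{"x":0,"y":0,"z":0,"rx":0,"ry":0,"rz":7,"jaw":0},{"x":0,"y":0,"z":0,"rx":0,"ry":0,"rz":7,"jaw":0},{"x":0,"y":0,"z":0,"rx":0,"ry":0,"rz":7,"jaw":0},{"x":0,"y":0,"z":0,"rx":0,"ry":0,"rz":0.5,"jaw":0},{"x":0,"y":0,"z":0,"rx":0,"ry":0,"rz":0,"jaw":0}]'
python3 - <<'E'
from h import *
plan(.5217,-.191,.125,178.1);print(manip.sense()['torque'])
E
```

```text
time: 24.7
tool_pos: [0.5241, -0.1909, 0.1254]
ee_rot: [-0.001, 0.022, 1.0, -0.001]
contact_force: [0.5, 0.6, 9.3]
finger_gap: 0.0125
t 24.7 pos [ 0.5241 -0.1909  0.1254] ang 177.4 q7 1.41 F [0.5 0.6 9.3] gap 0.0125
  rotvec [-0.1 -0.1 -0.7] rows0.1  then x y z (mm) [ 2.4 -0.2  0.4] rows0.1
[ 0.04848695 -0.09902162  0.01690645]
```

```bash

python3 -m inch '[{"x":0,"y":0,"z":-0.003,"rx":0,"ry":0,"rz":0,"jaw":0},{"x":0,"y":0,"z":-0.003,"rx":0,"ry":0,"rz":0,"jaw":0},{"x":0,"y":0,"z":0,"rx":0,"ry":0,"rz":0,"jaw":0},{"x":0,"y":0,"z":0,"rx":0,"ry":0,"rz":0,"jaw":0}]'
python3 - <<'E'
from h import *
plan(.5217,-.191,.125,178.1);print(manip.sense()['torque'])
E
```

```text
time: 25.03
tool_pos: [0.524, -0.1909, 0.131]
ee_rot: [-0.001, 0.022, 1.0, -0.0]
contact_force: [0.9, 1.0, 5.2]
finger_gap: 0.0124
t 25.03 pos [ 0.524  -0.1909  0.131 ] ang 177.5 q7 1.41 F [0.9 1.  5.2] gap 0.0124
  rotvec [-0.  -0.1 -0.6] rows0.1  then x y z (mm) [ 2.3 -0.1  6. ] rows0.2
[-0.03245326 -0.24164979  0.01353751]
```

```bash

python3 -m inch '[{"x":0,"y":0,"z":-0.002,"rx":0,"ry":0,"rz":0,"jaw":0},{"x":0,"y":0,"z":-0.001,"rx":0,"ry":0,"rz":0,"jaw":0},{"x":0,"y":0,"z":0,"rx":0,"ry":0,"rz":0,"jaw":0},{"x":0,"y":0,"z":0,"rx":0,"ry":0,"rz":0,"jaw":0}]'
python3 - <<'E'
from h import *
plan(.5217,-.191,.125,178.1);print(manip.sense()['torque'])
E
```

```text
time: 25.37
tool_pos: [0.5238, -0.1909, 0.1326]
ee_rot: [-0.001, 0.022, 1.0, 0.0]
contact_force: [3.4, -1.2, -6.9]
finger_gap: 0.0127
t 25.37 pos [ 0.5238 -0.1909  0.1326] ang 177.5 q7 1.41 F [ 3.4 -1.2 -6.9] gap 0.0127
  rotvec [ 0.  -0.1 -0.6] rows0.1  then x y z (mm) [ 2.1 -0.2  7.6] rows0.2
[-0.3589881  -0.92604681 -0.00713376]
```

```bash

python3 -m inch '[{"x":0,"y":0,"z":0.0005,"rx":0,"ry":0,"rz":0,"jaw":0.4},{"x":0,"y":0,"z":0,"rx":0,"ry":0,"rz":0,"jaw":0.45},{"x":0,"y":0,"z":0,"rx":0,"ry":0,"rz":0,"jaw":0.45},{"x":0,"y":0,"z":-0.015,"rx":0,"ry":0,"rz":0,"jaw":0.45},{"x":0,"y":0,"z":-0.03,"rx":0,"ry":0,"rz":0,"jaw":0.45},{"x":0,"y":0,"z":-0.03,"rx":0,"ry":0,"rz":0,"jaw":0.45},{"x":0,"y":0,"z":0,"rx":0,"ry":0,"rz":0,"jaw":0.45}]'
python3 -m inch '[{"x":0,"y":0.01,"z":0,"rx":0,"ry":0,"rz":0,"jaw":0.45},{"x":0.01,"y":0.037,"z":0,"rx":0,"ry":0,"rz":0,"jaw":0.45},{"x":0.01,"y":0.04,"z":0,"rx":0,"ry":0,"rz":0,"jaw":0.45},{"x":0.01,"y":0.04,"z":0,"rx":0,"ry":0,"rz":0,"jaw":0.45},{"x":0,"y":0.03,"z":0,"rx":0,"ry":0,"rz":0,"jaw":0.45},{"x":0,"y":0.01,"z":0,"rx":0,"ry":0,"rz":0,"jaw":0.45},{"x":0,"y":0,"z":0,"rx":0,"ry":0,"rz":0,"jaw":0.45}]'
python3 - <<'E'
from h import *
im,d=snap('top','t7');snap('scene','s7')
P=cloud('top',d);ok=d>0
for c in [(.5085,.437),(.5103,.2915)]: print(lampfit(P,ok,*c,r=.06))
print('s1',lampfit(P,ok,.5217,-.191,base=.0455,r=.05))
plan(.5108,.2918,.2,131)
E
```

```text
time: 25.95
tool_pos: [0.527, -0.1911, 0.213]
ee_rot: [0.003, 0.022, 1.0, -0.001]
contact_force: [1.3, -0.7, 0.2]
finger_gap: 0.0381
time: 26.53
tool_pos: [0.5006, -0.018, 0.2073]
ee_rot: [-0.002, 0.018, 1.0, 0.001]
contact_force: [0.2, -0.2, 0.2]
finger_gap: 0.0383
{'bar': array([0.5064, 0.4354]), 'rect': array([506.8, 436.4]), 'wh': array([16.3, 53.7]), 'ang': np.float64(127.7), 'disc': array([508.3, 435.9]), 'rad': 31.1, 'ztop': np.float64(0.0996), 'n': 81}
{'bar': array([0.5061, 0.3344]), 'rect': array([506.4, 335.3]), 'wh': array([14.6, 51.6]), 'ang': np.float64(129.7), 'disc': array([506.2, 335.4]), 'rad': 30.5, 'ztop': np.float64(0.0992), 'n': 75}
s1 {'bar': array([ 0.5189, -0.1911]), 'rect': array([ 520.2, -191.7]), 'wh': array([13.7, 53.2]), 'ang': np.float64(178.5), 'disc': array([ 520.9, -191.7]), 'rad': 30.0, 'ztop': np.float64(0.1463), 'n': 76}
t 26.63 pos [ 0.5008 -0.0232  0.2072] ang 177.5 q7 1.15 F [ 0.6 -1.  -0.6] gap 0.0384
  rotvec [-0.2 -0.2 46.5] rows6.5  then x y z (mm) [231.2 214.2   7.2] rows7.6
```

View pics/t7.png

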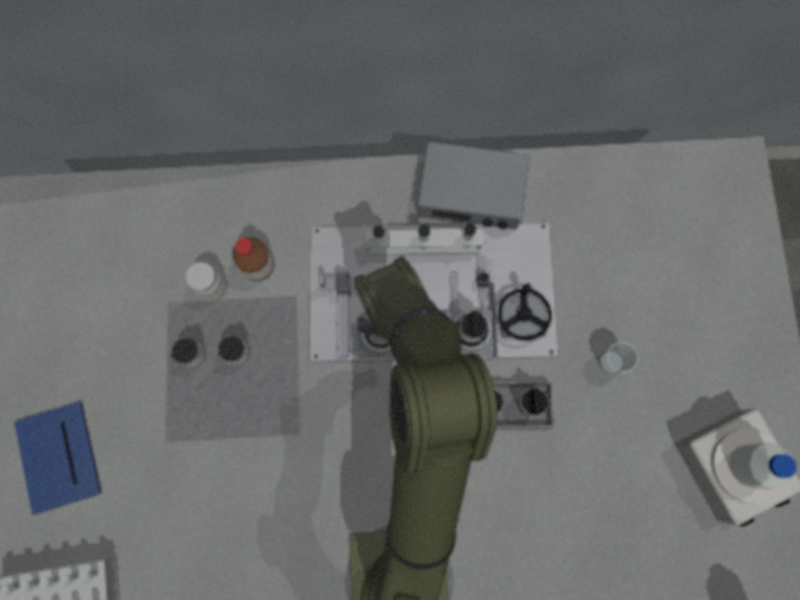

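View pics/s7.png

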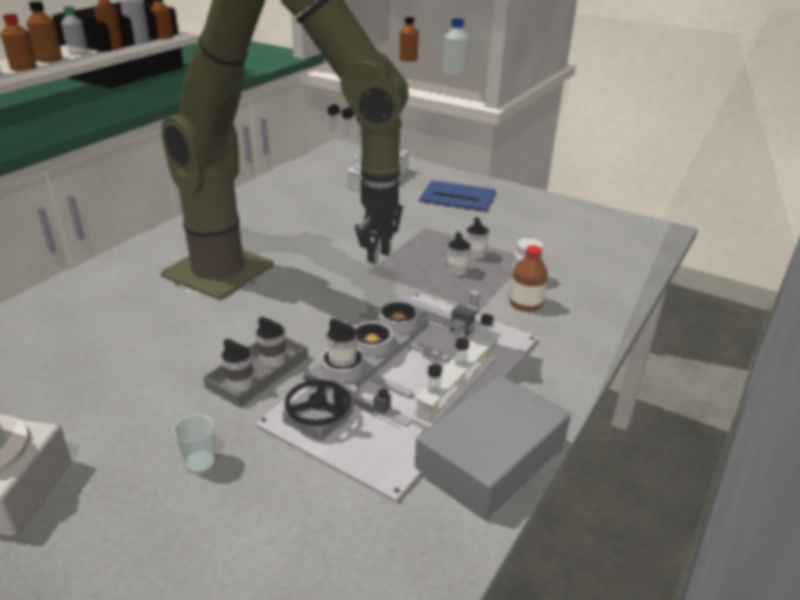

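```bash

python3 -m inch '[{"x":0.001,"y":0.02,"z":0,"rx":0,"ry":0,"rz":0,"jaw":0.45},{"x":0.001,"y":0.04,"z":0,"rx":0,"ry":0,"rz":0,"jaw":0.45},{"x":0.001,"y":0.041,"z":0,"rx":0,"ry":0,"rz":0,"jaw":0.45},{"x":0.001,"y":0.041,"z":0,"rx":0,"ry":0,"rz":0,"jaw":0.45},{"x":0.001,"y":0.041,"z":0,"rx":0,"ry":0,"rz":0,"jaw":0.45},{"x":0.001,"y":0.041,"z":0,"rx":0,"ry":0,"rz":0,"jaw":0.45},{"x":0.001,"y":0.041,"z":0,"rx":0,"ry":0,"rz":0,"jaw":0.45},{"x":0.001,"y":0.041,"z":0,"rx":0,"ry":0,"rz":0,"jaw":0.45}]'
python3 -m inch '[{"x":0.001,"y":0.04,"z":0,"rx":0,"ry":0,"rz":0,"jaw":0.45},{"x":0.001,"y":0.02,"z":0,"rx":0,"ry":0,"rz":7,"jaw":0.45},{"x":0,"y":0,"z":0,"rx":0,"ry":0,"rz":7,"jaw":0.45},{"x":0,"y":0,"z":0,"rx":0,"ry":0,"rz":7,"jaw":0.45},{"x":0,"y":0,"z":0,"rx":0,"ry":0,"rz":7,"jaw":0.45},{"x":0,"y":0,"z":0,"rx":0,"ry":0,"rz":7,"jaw":0.45},{"x":0,"y":0,"z":0,"rx":0,"ry":0,"rz":7,"jaw":0.45},{"x":0,"y":0,"z":0,"rx":0,"ry":0,"rz":5,"jaw":0.45}]'
python3 -m inch '[{"x":0,"y":0,"z":0,"rx":0,"ry":0,"rz":0,"jaw":0.45},{"x":0,"y":0,"z":0,"rx":0,"ry":0,"rz":0,"jaw":0.45}]'
python3 - <<'E'
from h import *
plan(.5063,.3348,.12,130)
E
```

```text
time: 27.3
tool_pos: [0.5079, 0.2824, 0.2073]
ee_rot: [-0.001, 0.024, 1.0, -0.001]
contact_force: [1.0, -0.1, 0.4]
finger_gap: 0.0384
time: 27.97
tool_pos: [0.509, 0.3406, 0.2073]
ee_rot: [-0.0, 0.423, 0.906, -0.001]
contact_force: [-0.0, 0.3, -0.5]
finger_gap: 0.0384
time: 28.13
tool_pos: [0.5086, 0.3414, 0.2074]
ee_rot: [-0.0, 0.419, 0.908, -0.001]
contact_force: [-0.3, 0.4, 0.0]
finger_gap: 0.0384
t 28.13 pos [0.5086 0.3414 0.2074] ang 130.5 q7 -0.0 F [-0.3  0.4  0. ] gap 0.0384
  rotvec [-0.1  0.   0.5] rows0.1  then x y z (mm) [-3.6 -6.  87.4] rows2.1
```

```bash

python3 -m inch '[{"x":-0.003,"y":-0.006,"z":0.01,"rx":0,"ry":0,"rz":0.4,"jaw":0.45},{"x":0,"y":0,"z":0.025,"rx":0,"ry":0,"rz":0,"jaw":0.45},{"x":0,"y":0,"z":0.03,"rx":0,"ry":0,"rz":0,"jaw":0.45},{"x":0,"y":0,"z":0.02,"rx":0,"ry":0,"rz":0,"jaw":0.45},{"x":0,"y":0,"z":0,"rx":0,"ry":0,"rz":0,"jaw":0.45},{"x":0,"y":0,"z":0,"rx":0,"ry":0,"rz":0,"jaw":0.45},{"x":0,"y":0,"z":0,"rx":0,"ry":0,"rz":0,"jaw":0.45}]'
python3 - <<'E'
from h import *
plan(.5063,.3348,.0875,130)
E
```

```text
time: 28.72
tool_pos: [0.5059, 0.3374, 0.124]
ee_rot: [-0.0, 0.422, 0.907, 0.0]
contact_force: [-0.1, -0.5, 0.3]
finger_gap: 0.0384
t 28.72 pos [0.5059 0.3374 0.124 ] ang 130.1 q7 -0.01 F [-0.1 -0.5  0.3] gap 0.0384
  rotvec [ 0.  -0.1  0.1] rows0.0  then x y z (mm) [-2.3 -1.3 36.5] rows0.9
```

```bash

python3 -m inch '[{"x":-0.001,"y":-0.001,"z":0.012,"rx":0,"ry":0,"rz":0,"jaw":0.45},{"x":0,"y":0,"z":0.014,"rx":0,"ry":0,"rz":0,"jaw":0.45},{"x":0,"y":0,"z":0.01,"rx":0,"ry":0,"rz":0,"jaw":0.45},{"x":0,"y":0,"z":0,"rx":0,"ry":0,"rz":0,"jaw":0.45},{"x":0,"y":0,"z":0,"rx":0,"ry":0,"rz":0,"jaw":0.45},{"x":0,"y":0,"z":0,"rx":0,"ry":0,"rz":0,"jaw":0.45}]'
python3 - <<'E'
from h import *
plan(.5063,.3348,.0875,130)
E
```

```text
time: 29.22
tool_pos: [0.5052, 0.3365, 0.088]
ee_rot: [-0.0, 0.422, 0.907, 0.0]
contact_force: [-0.4, -0.2, -0.1]
finger_gap: 0.0384
t 29.22 pos [0.5052 0.3365 0.088 ] ang 130.1 q7 -0.02 F [-0.4 -0.2 -0.1] gap 0.0384
  rotvec [ 0.  -0.1  0.1] rows0.0  then x y z (mm) [-2.  -0.3  0.5] rows0.0
```

```bash

python3 -m inch '[{"x":0,"y":0,"z":0,"rx":0,"ry":0,"rz":0,"jaw":0.3},{"x":0,"y":0,"z":0,"rx":0,"ry":0,"rz":0,"jaw":0},{"x":0,"y":0,"z":0,"rx":0,"ry":0,"rz":0,"jaw":0},{"x":0,"y":0,"z":0,"rx":0,"ry":0,"rz":0,"jaw":0},{"x":0,"y":0,"z":0,"rx":0,"ry":0,"rz":0,"jaw":0}]' 70
python3 - <<'E'
from h import *
plan(.5063,.3348,.0875,130)
E
python3 -m inch '[{"x":0,"y":0,"z":-0.01,"rx":0,"ry":0,"rz":0,"jaw":0},{"x":0,"y":0,"z":-0.02,"rx":0,"ry":0,"rz":0,"jaw":0},{"x":0,"y":0,"z":-0.03,"rx":0,"ry":0,"rz":-7,"jaw":0},{"x":0,"y":0,"z":-0.03,"rx":0,"ry":0,"rz":-7,"jaw":0},{"x":0,"y":0,"z":-0.025,"rx":0,"ry":0,"rz":-7,"jaw":0},{"x":0,"y":0,"z":0,"rx":0,"ry":0,"rz":-7,"jaw":0},{"x":0,"y":0,"z":0,"rx":0,"ry":0,"rz":-7,"jaw":0},{"x":0,"y":0,"z":0,"rx":0,"ry":0,"rz":-7,"jaw":0}]'
python3 -m inch '[{"x":0,"y":0,"z":0,"rx":0,"ry":0,"rz":-7,"jaw":0},{"x":0,"y":0,"z":0,"rx":0,"ry":0,"rz":0,"jaw":0},{"x":0,"y":0,"z":0,"rx":0,"ry":0,"rz":0,"jaw":0}]'
python3 - <<'E'
from h import *
plan(.526,-.0915,.2,179)
E
```

```text
time: 29.63
tool_pos: [0.505, 0.3364, 0.0875]
ee_rot: [-0.001, 0.422, 0.907, 0.0]
contact_force: [0.4, 0.8, 2.2]
finger_gap: 0.0125
t 29.63 pos [0.505  0.3364 0.0875] ang 130.1 q7 -0.02 F [0.4 0.8 2.2] gap 0.0125
  rotvec [ 0.  -0.1  0.1] rows0.0  then x y z (mm) [-2. -0. -0.] rows0.0
time: 30.3
tool_pos: [0.5045, 0.3353, 0.2028]
ee_rot: [-0.001, 0.066, 0.998, -0.0]
contact_force: [0.3, -0.4, -3.0]
finger_gap: 0.0125
time: 30.55
tool_pos: [0.5045, 0.3353, 0.2019]
ee_rot: [-0.001, 0.01, 1.0, -0.0]
contact_force: [0.4, -0.2, -2.1]
finger_gap: 0.0128
t 30.55 pos [0.5045 0.3353 0.2019] ang 178.9 q7 0.64 F [ 0.4 -0.2 -2.1] gap 0.0128
  rotvec [-0.  -0.2 -0.1] rows0.0  then x y z (mm) [ -29.  -426.4    1.9] rows10.2
```

```bash

python3 -m inch '[{"x":-0.003,"y":-0.02,"z":0,"rx":0,"ry":0,"rz":0,"jaw":0},{"x":-0.003,"y":-0.037,"z":0,"rx":0,"ry":0,"rz":0,"jaw":0},{"x":-0.003,"y":-0.041,"z":0,"rx":0,"ry":0,"rz":0,"jaw":0},{"x":-0.003,"y":-0.041,"z":0,"rx":0,"ry":0,"rz":0,"jaw":0},{"x":-0.003,"y":-0.041,"z":0,"rx":0,"ry":0,"rz":0,"jaw":0},{"x":-0.003,"y":-0.041,"z":0,"rx":0,"ry":0,"rz":0,"jaw":0},{"x":-0.003,"y":-0.041,"z":0,"rx":0,"ry":0,"rz":0,"jaw":0},{"x":-0.003,"y":-0.041,"z":0,"rx":0,"ry":0,"rz":0,"jaw":0}]'
python3 -m inch '[{"x":-0.003,"y":-0.041,"z":0,"rx":0,"ry":0,"rz":0,"jaw":0},{"x":-0.002,"y":-0.041,"z":0,"rx":0,"ry":0,"rz":0,"jaw":0},{"x":0,"y":-0.03,"z":0,"rx":0,"ry":0,"rz":0,"jaw":0},{"x":0,"y":-0.01,"z":0,"rx":0,"ry":0,"rz":0,"jaw":0},{"x":0,"y":0,"z":0,"rx":0,"ry":0,"rz":-7,"jaw":0},{"x":0,"y":0,"z":0,"rx":0,"ry":0,"rz":-7,"jaw":0},{"x":0,"y":0,"z":0,"rx":0,"ry":0,"rz":-7,"jaw":0},{"x":0,"y":0,"z":0,"rx":0,"ry":0,"rz":-7,"jaw":0}]'
python3 -m inch '[{"x":0,"y":0,"z":0,"rx":0,"ry":0,"rz":-7,"jaw":0},{"x":0,"y":0,"z":0,"rx":0,"ry":0,"rz":-6,"jaw":0},{"x":0,"y":0,"z":0,"rx":0,"ry":0,"rz":0,"jaw":0},{"x":0,"y":0,"z":0,"rx":0,"ry":0,"rz":0,"jaw":0},{"x":0,"y":0,"z":0,"rx":0,"ry":0,"rz":0,"jaw":0}]'
python3 - <<'E'
from h import *
plan(.526,-.0917,.165,219.9)
E
```

```text
time: 31.22
tool_pos: [0.5236, 0.0306, 0.2021]
ee_rot: [-0.001, 0.01, 1.0, -0.0]
contact_force: [1.0, 0.2, -2.8]
finger_gap: 0.0124
time: 31.88
tool_pos: [0.5269, -0.0892, 0.202]
ee_rot: [-0.001, -0.236, 0.972, 0.0]
contact_force: [0.6, 0.1, -2.8]
finger_gap: 0.0123
time: 32.3
tool_pos: [0.527, -0.0893, 0.2019]
ee_rot: [-0.001, -0.341, 0.94, 0.0]
contact_force: [0.1, 0.5, -2.1]
finger_gap: 0.0124
t 32.3 pos [ 0.527  -0.0893  0.2019] ang -140.1 q7 1.83 F [ 0.1  0.5 -2.1] gap 0.0124
  rotvec [ 0.1 -0.1 -0. ] rows0.0  then x y z (mm) [ 2.3 -1.2 36.9] rows0.9
```

```bash

python3 -m inch '[{"x":0.002,"y":-0.001,"z":0.01,"rx":0,"ry":0,"rz":0,"jaw":0},{"x":0,"y":0,"z":0.015,"rx":0,"ry":0,"rz":0,"jaw":0},{"x":0,"y":0,"z":0.013,"rx":0,"ry":0,"rz":0,"jaw":0},{"x":0,"y":0,"z":0,"rx":0,"ry":0,"rz":0,"jaw":0},{"x":0,"y":0,"z":0,"rx":0,"ry":0,"rz":0,"jaw":0},{"x":0,"y":0,"z":0,"rx":0,"ry":0,"rz":0,"jaw":0}]'
python3 - <<'E'
from h import *
plan(.526,-.0917,.145,219.9)
E
python3 -m inch '[{"x":0,"y":0,"z":0.007,"rx":0,"ry":0,"rz":0,"jaw":0},{"x":0,"y":0,"z":0.006,"rx":0,"ry":0,"rz":0,"jaw":0},{"x":0,"y":0,"z":0.005,"rx":0,"ry":0,"rz":0,"jaw":0},{"x":0,"y":0,"z":0,"rx":0,"ry":0,"rz":0,"jaw":0},{"x":0,"y":0,"z":0,"rx":0,"ry":0,"rz":0,"jaw":0}]'
python3 - <<'E'
from h import *
plan(.526,-.0917,.145,219.9);print(manip.sense()['torque'])
E
```

```text
time: 32.8
tool_pos: [0.5264, -0.0913, 0.1641]
ee_rot: [-0.001, -0.343, 0.939, 0.0]
contact_force: [-0.4, 0.6, -2.2]
finger_gap: 0.0123
t 32.8 pos [ 0.5264 -0.0913  0.1641] ang -139.9 q7 1.79 F [-0.4  0.6 -2.2] gap 0.0123
  rotvec [ 0.1 -0.1  0.2] rows0.0  then x y z (mm) [ 0.6 -0.  19.1] rows0.5
time: 33.22
tool_pos: [0.5259, -0.0914, 0.1455]
ee_rot: [-0.001, -0.343, 0.939, 0.001]
contact_force: [0.4, 0.2, -1.6]
finger_gap: 0.0123
t 33.22 pos [ 0.5259 -0.0914  0.1455] ang -139.9 q7 1.77 F [ 0.4  0.2 -1.6] gap 0.0123
  rotvec [ 0.1 -0.1  0.2] rows0.0  then x y z (mm) [ 0.1 -0.3  0.5] rows0.0
[-0.03277653 -0.04017977 -0.01600164]
```

Free fit into the bore. Push on to the twisting depth.

```bash

python3 -m inch '[{"x":0,"y":0,"z":0.006,"rx":0,"ry":0,"rz":0,"jaw":0},{"x":0,"y":0,"z":0.006,"rx":0,"ry":0,"rz":0,"jaw":0},{"x":0,"y":0,"z":0.004,"rx":0,"ry":0,"rz":0,"jaw":0},{"x":0,"y":0,"z":0.003,"rx":0,"ry":0,"rz":0,"jaw":0},{"x":0,"y":0,"z":0,"rx":0,"ry":0,"rz":0,"jaw":0},{"x":0,"y":0,"z":0,"rx":0,"ry":0,"rz":0,"jaw":0}]'
python3 - <<'E'
from h import *
plan(.526,-.0917,.126,219.9);print(manip.sense()['torque'])
E
```

```text
time: 33.72
tool_pos: [0.5269, -0.0912, 0.1274]
ee_rot: [0.0, -0.343, 0.939, -0.0]
contact_force: [-0.1, 0.6, 7.6]
finger_gap: 0.0124
t 33.72 pos [ 0.5269 -0.0912  0.1274] ang -139.9 q7 1.74 F [-0.1  0.6  7.6] gap 0.0124
  rotvec [-0.  -0.   0.2] rows0.0  then x y z (mm) [1.  0.2 1.4] rows0.0
[-0.0373889   0.04628352 -0.02883095]
```

```bash

python3 -m inch '[{"x":0,"y":0,"z":0.0018,"rx":0,"ry":0,"rz":0,"jaw":0},{"x":0,"y":0,"z":0,"rx":0,"ry":0,"rz":7,"jaw":0},{"x":0,"y":0,"z":0,"rx":0,"ry":0,"rz":7,"jaw":0},{"x":0,"y":0,"z":0,"rx":0,"ry":0,"rz":7,"jaw":0},{"x":0,"y":0,"z":0,"rx":0,"ry":0,"rz":7,"jaw":0},{"x":0,"y":0,"z":0,"rx":0,"ry":0,"rz":7,"jaw":0},{"x":0,"y":0,"z":0,"rx":0,"ry":0,"rz":6.8,"jaw":0},{"x":0,"y":0,"z":0,"rx":0,"ry":0,"rz":0,"jaw":0}]'
python3 -m inch '[{"x":0,"y":0,"z":0,"rx":0,"ry":0,"rz":0,"jaw":0}]'
python3 - <<'E'
from h import *
plan(.526,-.0917,.126,178.1);print(manip.sense()['torque'])
E
```

```text
time: 34.38
tool_pos: [0.5276, -0.0913, 0.1262]
ee_rot: [0.001, 0.017, 1.0, -0.0]
contact_force: [1.1, 0.8, 8.5]
finger_gap: 0.0125
time: 34.47
tool_pos: [0.5276, -0.0912, 0.1261]
ee_rot: [0.001, 0.015, 1.0, -0.0]
contact_force: [0.6, 0.1, 8.5]
finger_gap: 0.0126
t 34.47 pos [ 0.5276 -0.0912  0.1261] ang 178.3 q7 1.22 F [0.6 0.1 8.5] gap 0.0126
  rotvec [-0.   0.1  0.2] rows0.0  then x y z (mm) [ 1.6 -0.6  0.1] rows0.0
[-0.04917869 -0.04124249 -0.01207096]
```

```bash

python3 -m inch '[{"x":0,"y":0,"z":0,"rx":0,"ry":0,"rz":0.7,"jaw":0},{"x":0,"y":0,"z":-0.003,"rx":0,"ry":0,"rz":0,"jaw":0},{"x":0,"y":0,"z":-0.003,"rx":0,"ry":0,"rz":0,"jaw":0},{"x":0,"y":0,"z":-0.002,"rx":0,"ry":0,"rz":0,"jaw":0},{"x":0,"y":0,"z":-0.001,"rx":0,"ry":0,"rz":0,"jaw":0},{"x":0,"y":0,"z":0,"rx":0,"ry":0,"rz":0,"jaw":0},{"x":0,"y":0,"z":0,"rx":0,"ry":0,"rz":0,"jaw":0}]'
python3 - <<'E'
from h import *
plan(.526,-.0917,.126,178.1);print(manip.sense()['torque'])
E
```

```text
time: 35.05
tool_pos: [0.5274, -0.0913, 0.1331]
ee_rot: [0.0, 0.021, 1.0, 0.0]
contact_force: [5.5, -1.1, -10.7]
finger_gap: 0.0123
t 35.05 pos [ 0.5274 -0.0913  0.1331] ang 177.6 q7 1.22 F [  5.5  -1.1 -10.7] gap 0.0123
  rotvec [ 0.1  0.  -0.5] rows0.1  then x y z (mm) [ 1.4 -0.4  7.1] rows0.2
[-0.04282145 -1.17489868  0.06345961]
```

Held by the notch (−10.7 N on pulling). Release and fetch the last lamp.

```bash

python3 -m inch '[{"x":0,"y":0,"z":0.001,"rx":0,"ry":0,"rz":0,"jaw":0},{"x":0,"y":0,"z":0,"rx":0,"ry":0,"rz":0,"jaw":0.4},{"x":0,"y":0,"z":0,"rx":0,"ry":0,"rz":0,"jaw":0.45},{"x":0,"y":0,"z":0,"rx":0,"ry":0,"rz":0,"jaw":0.45},{"x":0,"y":0,"z":-0.015,"rx":0,"ry":0,"rz":0,"jaw":0.45},{"x":0,"y":0,"z":-0.03,"rx":0,"ry":0,"rz":0,"jaw":0.45},{"x":0,"y":0,"z":-0.03,"rx":0,"ry":0,"rz":0,"jaw":0.45},{"x":0,"y":0,"z":0,"rx":0,"ry":0,"rz":0,"jaw":0.45}]'
python3 -m inch '[{"x":0,"y":0.02,"z":0,"rx":0,"ry":0,"rz":0,"jaw":0.45},{"x":0.001,"y":0.037,"z":0,"rx":0,"ry":0,"rz":0,"jaw":0.45},{"x":0.001,"y":0.041,"z":0,"rx":0,"ry":0,"rz":0,"jaw":0.45},{"x":0.001,"y":0.041,"z":0,"rx":0,"ry":0,"rz":0,"jaw":0.45},{"x":0.001,"y":0.041,"z":0,"rx":0,"ry":0,"rz":0,"jaw":0.45},{"x":0.001,"y":0.041,"z":0,"rx":0,"ry":0,"rz":0,"jaw":0.45},{"x":0.001,"y":0.03,"z":0,"rx":0,"ry":0,"rz":0,"jaw":0.45},{"x":0,"y":0,"z":0,"rx":0,"ry":0,"rz":0,"jaw":0.45}]'
python3 - <<'E'
from h import *
im,d=snap('top','t8');snap('scene','s8')
P=cloud('top',d);ok=d>0
for c in [(.5085,.437)]: print(lampfit(P,ok,*c,r=.08))
print('s1',lampfit(P,ok,.5217,-.191,base=.0455,r=.05))
print('s2',lampfit(P,ok,.525,-.0912,base=.0455,r=.05))
plan(.5065,.436,.2,127.7)
E
```

```text
time: 35.72
tool_pos: [0.5288, -0.0914, 0.2128]
ee_rot: [0.003, 0.021, 1.0, -0.0]
contact_force: [0.8, 0.1, -0.3]
finger_gap: 0.0384
time: 36.38
tool_pos: [0.5292, 0.1693, 0.2084]
ee_rot: [-0.001, 0.015, 1.0, 0.004]
contact_force: [0.2, 1.2, -0.5]
finger_gap: 0.038
{'bar': array([0.5071, 0.4352]), 'rect': array([507.9, 436.5]), 'wh': array([16.3, 52.8]), 'ang': np.float64(125.9), 'disc': array([506.9, 436.5]), 'rad': 31.0, 'ztop': np.float64(0.0982), 'n': 81}
s1 {'bar': array([ 0.5186, -0.1911]), 'rect': array([ 519.8, -191.8]), 'wh': array([14.1, 53.8]), 'ang': np.float64(177.7), 'disc': array([ 521.3, -191.6]), 'rad': 30.7, 'ztop': np.float64(0.1457), 'n': 78}
s2 {'bar': array([ 0.525 , -0.0921]), 'rect': array([525.8, -92.1]), 'wh': array([10.2, 52.4]), 'ang': np.float64(176.6), 'disc': array([526.3, -92.3]), 'rad': 30.1, 'ztop': np.float64(0.1459), 'n': 67}
t 36.48 pos [0.5298 0.1608 0.2077] ang 177.8 q7 0.87 F [-0.5 -1.4  0.6] gap 0.0383
  rotvec [-0.1 -0.1 50.1] rows7.0  then x y z (mm) [231.9 149.9   7.7] rows6.6
```

View pics/t8.png

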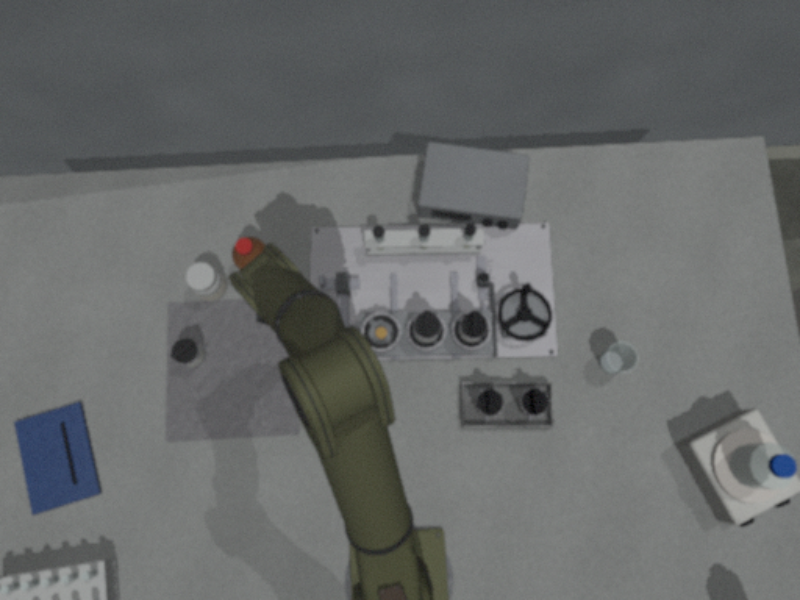

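```bash

python3 -m inch '[{"x":0.005,"y":0.02,"z":0,"rx":0,"ry":0,"rz":0,"jaw":0.45},{"x":0.005,"y":0.039,"z":0,"rx":0,"ry":0,"rz":0,"jaw":0.45},{"x":0.005,"y":0.04,"z":0,"rx":0,"ry":0,"rz":0,"jaw":0.45},{"x":0.005,"y":0.04,"z":0,"rx":0,"ry":0,"rz":0,"jaw":0.45},{"x":0.005,"y":0.04,"z":0,"rx":0,"ry":0,"rz":0,"jaw":0.45},{"x":0.005,"y":0.04,"z":0,"rx":0,"ry":0,"rz":0,"jaw":0.45},{"x":0.004,"y":0.04,"z":0,"rx":0,"ry":0,"rz":0,"jaw":0.45},{"x":0,"y":0.015,"z":0,"rx":0,"ry":0,"rz":0,"jaw":0.45}]'
python3 -m inch '[{"x":0,"y":0,"z":0,"rx":0,"ry":0,"rz":7,"jaw":0.45},{"x":0,"y":0,"z":0,"rx":0,"ry":0,"rz":7,"jaw":0.45},{"x":0,"y":0,"z":0,"rx":0,"ry":0,"rz":7,"jaw":0.45},{"x":0,"y":0,"z":0,"rx":0,"ry":0,"rz":7,"jaw":0.45},{"x":0,"y":0,"z":0,"rx":0,"ry":0,"rz":7,"jaw":0.45},{"x":0,"y":0,"z":0,"rx":0,"ry":0,"rz":7,"jaw":0.45},{"x":0,"y":0,"z":0,"rx":0,"ry":0,"rz":7,"jaw":0.45},{"x":0,"y":0,"z":0,"rx":0,"ry":0,"rz":2,"jaw":0.45}]'
python3 -m inch '[{"x":0,"y":0,"z":0,"rx":0,"ry":0,"rz":0,"jaw":0.45},{"x":0,"y":0,"z":0,"rx":0,"ry":0,"rz":0,"jaw":0.45}]'
python3 - <<'E'
from h import *
a=np.radians(127)
plan(.507+.0015*np.cos(a),.4358+.0015*np.sin(a),.12,127)
E
```

```text
time: 37.15
tool_pos: [0.5059, 0.44, 0.2079]
ee_rot: [-0.002, 0.019, 1.0, 0.002]
contact_force: [0.5, 1.1, 0.4]
finger_gap: 0.0386
time: 37.82
tool_pos: [0.5093, 0.4318, 0.2077]
ee_rot: [-0.0, 0.453, 0.891, -0.002]
contact_force: [0.6, -0.5, -0.4]
finger_gap: 0.0385
time: 37.98
tool_pos: [0.509, 0.4326, 0.2079]
ee_rot: [-0.0, 0.45, 0.893, -0.001]
contact_force: [0.3, 1.4, -0.2]
finger_gap: 0.0383
t 37.98 pos [0.509  0.4326 0.2079] ang 126.5 q7 -0.16 F [ 0.3  1.4 -0.2] gap 0.0383
  rotvec [-0.1  0.  -0.5] rows0.1  then x y z (mm) [ 5.3  0.3 87.9] rows2.1
```

```bash

python3 -m inch '[{"x":0.005,"y":0,"z":0.01,"rx":0,"ry":0,"rz":-0.4,"jaw":0.45},{"x":0,"y":0,"z":0.025,"rx":0,"ry":0,"rz":0,"jaw":0.45},{"x":0,"y":0,"z":0.03,"rx":0,"ry":0,"rz":0,"jaw":0.45},{"x":0,"y":0,"z":0.02,"rx":0,"ry":0,"rz":0,"jaw":0.45},{"x":0,"y":0,"z":0,"rx":0,"ry":0,"rz":0,"jaw":0.45},{"x":0,"y":0,"z":0,"rx":0,"ry":0,"rz":0,"jaw":0.45},{"x":0,"y":0,"z":0,"rx":0,"ry":0,"rz":0,"jaw":0.45}]'
python3 - <<'E'
from h import *
a=np.radians(127)
plan(.507+.0015*np.cos(a),.4358+.0015*np.sin(a),.0872,127)
E
```

```text
time: 38.57
tool_pos: [0.5058, 0.4393, 0.1241]
ee_rot: [-0.001, 0.446, 0.895, 0.001]
contact_force: [0.0, -0.1, 0.0]
finger_gap: 0.0382
t 38.57 pos [0.5058 0.4393 0.1241] ang 127.0 q7 -0.17 F [ 0.  -0.1  0. ] gap 0.0382
  rotvec [ 0.  -0.1  0. ] rows0.0  then x y z (mm) [-2.  -1.1 36.9] rows0.9
```

```bash

python3 -m inch '[{"x":-0.002,"y":-0.001,"z":0.012,"rx":0,"ry":0,"rz":0,"jaw":0.45},{"x":0,"y":0,"z":0.014,"rx":0,"ry":0,"rz":0,"jaw":0.45},{"x":0,"y":0,"z":0.0105,"rx":0,"ry":0,"rz":0,"jaw":0.45},{"x":0,"y":0,"z":0,"rx":0,"ry":0,"rz":0,"jaw":0.45},{"x":0,"y":0,"z":0,"rx":0,"ry":0,"rz":0,"jaw":0.45},{"x":0,"y":0,"z":0,"rx":0,"ry":0,"rz":0,"jaw":0.45}]'
python3 - <<'E'
from h import *
plan(.507,.4358,.0872,127)
E
```

```text
time: 39.07
tool_pos: [0.5055, 0.4367, 0.0867]
ee_rot: [-0.001, 0.446, 0.895, -0.0]
contact_force: [0.9, 0.7, 0.5]
finger_gap: 0.0383
t 39.07 pos [0.5055 0.4367 0.0867] ang 127.0 q7 -0.17 F [0.9 0.7 0.5] gap 0.0383
  rotvec [-0.1 -0.1  0. ] rows0.0  then x y z (mm) [-1.6  0.6 -0.5] rows0.0
```

```bash

python3 -m inch '[{"x":0,"y":0,"z":-0.0005,"rx":0,"ry":0,"rz":0,"jaw":0.3},{"x":0,"y":0,"z":0,"rx":0,"ry":0,"rz":0,"jaw":0},{"x":0,"y":0,"z":0,"rx":0,"ry":0,"rz":0,"jaw":0},{"x":0,"y":0,"z":0,"rx":0,"ry":0,"rz":0,"jaw":0},{"x":0,"y":0,"z":0,"rx":0,"ry":0,"rz":0,"jaw":0}]' 70
python3 - <<'E'
from h import *
plan(.507,.4358,.0875,127)
E
python3 -m inch '[{"x":0,"y":0,"z":-0.01,"rx":0,"ry":0,"rz":0,"jaw":0},{"x":0,"y":0,"z":-0.02,"rx":0,"ry":0,"rz":0,"jaw":0},{"x":0,"y":0,"z":-0.03,"rx":0,"ry":0,"rz":-7,"jaw":0},{"x":0,"y":0,"z":-0.03,"rx":0,"ry":0,"rz":-7,"jaw":0},{"x":0,"y":0,"z":-0.025,"rx":0,"ry":0,"rz":-7,"jaw":0},{"x":0,"y":0,"z":0,"rx":0,"ry":0,"rz":-7,"jaw":0},{"x":0,"y":0,"z":0,"rx":0,"ry":0,"rz":-7,"jaw":0},{"x":0,"y":0,"z":0,"rx":0,"ry":0,"rz":-7,"jaw":0}]'
python3 -m inch '[{"x":0,"y":0,"z":0,"rx":0,"ry":0,"rz":-7,"jaw":0},{"x":0,"y":0,"z":0,"rx":0,"ry":0,"rz":-3,"jaw":0},{"x":0,"y":0,"z":0,"rx":0,"ry":0,"rz":0,"jaw":0},{"x":0,"y":0,"z":0,"rx":0,"ry":0,"rz":0,"jaw":0}]'
python3 - <<'E'
from h import *
plan(.530,.0082,.2,179)
E
```

```text
time: 39.48
tool_pos: [0.5056, 0.4368, 0.0875]
ee_rot: [-0.001, 0.446, 0.895, -0.0]
contact_force: [0.4, 0.5, 0.5]
finger_gap: 0.0124
t 39.48 pos [0.5056 0.4368 0.0875] ang 127.0 q7 -0.17 F [0.4 0.5 0.5] gap 0.0124
  rotvec [-0.  -0.1 -0. ] rows0.0  then x y z (mm) [-1.6  0.5  0. ] rows0.0
time: 40.15
tool_pos: [0.5057, 0.4362, 0.2034]
ee_rot: [-0.0, 0.093, 0.996, -0.0]
contact_force: [-0.4, 0.2, -2.9]
finger_gap: 0.0126
time: 40.48
tool_pos: [0.5056, 0.4361, 0.2023]
ee_rot: [-0.001, 0.01, 1.0, -0.0]
contact_force: [0.9, -0.4, -1.3]
finger_gap: 0.0126
t 40.48 pos [0.5056 0.4361 0.2023] ang 178.9 q7 0.55 F [ 0.9 -0.4 -1.3] gap 0.0126
  rotvec [-0.  -0.1 -0.1] rows0.0  then x y z (mm) [ -31.9 -427.4    2.3] rows10.3
```

```bash

python3 -m inch '[{"x":-0.003,"y":-0.02,"z":0,"rx":0,"ry":0,"rz":0,"jaw":0},{"x":-0.003,"y":-0.037,"z":0,"rx":0,"ry":0,"rz":0,"jaw":0},{"x":-0.003,"y":-0.041,"z":0,"rx":0,"ry":0,"rz":0,"jaw":0},{"x":-0.003,"y":-0.041,"z":0,"rx":0,"ry":0,"rz":0,"jaw":0},{"x":-0.003,"y":-0.041,"z":0,"rx":0,"ry":0,"rz":0,"jaw":0},{"x":-0.003,"y":-0.041,"z":0,"rx":0,"ry":0,"rz":0,"jaw":0},{"x":-0.003,"y":-0.041,"z":0,"rx":0,"ry":0,"rz":0,"jaw":0},{"x":-0.003,"y":-0.041,"z":0,"rx":0,"ry":0,"rz":0,"jaw":0}]'
python3 -m inch '[{"x":-0.003,"y":-0.041,"z":0,"rx":0,"ry":0,"rz":0,"jaw":0},{"x":-0.002,"y":-0.04,"z":0,"rx":0,"ry":0,"rz":0,"jaw":0},{"x":-0.002,"y":-0.03,"z":0,"rx":0,"ry":0,"rz":0,"jaw":0},{"x":0,"y":-0.01,"z":0,"rx":0,"ry":0,"rz":0,"jaw":0},{"x":0,"y":0,"z":0,"rx":0,"ry":0,"rz":-7,"jaw":0},{"x":0,"y":0,"z":0,"rx":0,"ry":0,"rz":-7,"jaw":0},{"x":0,"y":0,"z":0,"rx":0,"ry":0,"rz":-7,"jaw":0},{"x":0,"y":0,"z":0,"rx":0,"ry":0,"rz":-7,"jaw":0}]'
python3 -m inch '[{"x":0,"y":0,"z":0,"rx":0,"ry":0,"rz":-7,"jaw":0},{"x":0,"y":0,"z":0,"rx":0,"ry":0,"rz":-6,"jaw":0},{"x":0,"y":0,"z":0,"rx":0,"ry":0,"rz":0,"jaw":0},{"x":0,"y":0,"z":0,"rx":0,"ry":0,"rz":0,"jaw":0},{"x":0,"y":0,"z":0,"rx":0,"ry":0,"rz":0,"jaw":0}]'
python3 - <<'E'
from h import *
plan(.530,.0082,.165,219.9)
E
```

```text
time: 41.15
tool_pos: [0.5242, 0.1312, 0.2025]
ee_rot: [-0.001, 0.01, 1.0, -0.0]
contact_force: [1.3, -0.9, -2.0]
finger_gap: 0.0127
time: 41.82
tool_pos: [0.5294, 0.0123, 0.2025]
ee_rot: [-0.001, -0.236, 0.972, 0.0]
contact_force: [-1.0, 0.7, -1.5]
finger_gap: 0.0127
time: 42.23
tool_pos: [0.5293, 0.0122, 0.2022]
ee_rot: [-0.001, -0.341, 0.94, 0.0]
contact_force: [-0.3, -0.1, -1.4]
finger_gap: 0.0125
t 42.23 pos [0.5293 0.0122 0.2022] ang -140.2 q7 1.64 F [-0.3 -0.1 -1.4] gap 0.0125
  rotvec [ 0.1 -0.1 -0.1] rows0.0  then x y z (mm) [ 2.  -3.5 37.2] rows0.9
```

```bash

python3 -m inch '[{"x":0.002,"y":-0.0035,"z":0.01,"rx":0,"ry":0,"rz":0,"jaw":0},{"x":0,"y":0,"z":0.015,"rx":0,"ry":0,"rz":0,"jaw":0},{"x":0,"y":0,"z":0.013,"rx":0,"ry":0,"rz":0,"jaw":0},{"x":0,"y":0,"z":0,"rx":0,"ry":0,"rz":0,"jaw":0},{"x":0,"y":0,"z":0,"rx":0,"ry":0,"rz":0,"jaw":0},{"x":0,"y":0,"z":0,"rx":0,"ry":0,"rz":0,"jaw":0}]'
python3 - <<'E'
from h import *
plan(.530,.0082,.145,219.9)
E
python3 -m inch '[{"x":0,"y":0,"z":0.007,"rx":0,"ry":0,"rz":0,"jaw":0},{"x":0,"y":0,"z":0.006,"rx":0,"ry":0,"rz":0,"jaw":0},{"x":0,"y":0,"z":0.005,"rx":0,"ry":0,"rz":0,"jaw":0},{"x":0,"y":0,"z":0,"rx":0,"ry":0,"rz":0,"jaw":0},{"x":0,"y":0,"z":0,"rx":0,"ry":0,"rz":0,"jaw":0}]'
python3 - <<'E'
from h import *
plan(.530,.0082,.145,219.9);print(manip.sense()['torque'])
E
```

```text
time: 42.73
tool_pos: [0.5302, 0.0083, 0.1643]
ee_rot: [-0.001, -0.342, 0.94, 0.0]
contact_force: [1.2, 0.3, -2.5]
finger_gap: 0.0126
t 42.73 pos [0.5302 0.0083 0.1643] ang -140.0 q7 1.6 F [ 1.2  0.3 -2.5] gap 0.0126
  rotvec [ 0.1 -0.   0.1] rows0.0  then x y z (mm) [ 0.2  0.1 19.3] rows0.5
time: 43.15
tool_pos: [0.5298, 0.0082, 0.1458]
ee_rot: [-0.001, -0.342, 0.94, 0.0]
contact_force: [0.2, 0.2, -1.6]
finger_gap: 0.0125
t 43.15 pos [0.5298 0.0082 0.1458] ang -140.0 q7 1.58 F [ 0.2  0.2 -1.6] gap 0.0125
  rotvec [ 0.1 -0.1  0.1] rows0.0  then x y z (mm) [-0.1 -0.1  0.8] rows0.0
[-0.00644698 -0.02726034  0.00271997]
```

```bash

python3 -m inch '[{"x":0,"y":0,"z":0.006,"rx":0,"ry":0,"rz":0,"jaw":0},{"x":0,"y":0,"z":0.006,"rx":0,"ry":0,"rz":0,"jaw":0},{"x":0,"y":0,"z":0.004,"rx":0,"ry":0,"rz":0,"jaw":0},{"x":0,"y":0,"z":0.004,"rx":0,"ry":0,"rz":0,"jaw":0},{"x":0,"y":0,"z":0.001,"rx":0,"ry":0,"rz":0,"jaw":0},{"x":0,"y":0,"z":0,"rx":0,"ry":0,"rz":0,"jaw":0}]'
python3 - <<'E'
from h import *
plan(.530,.0082,.126,219.9);print(manip.sense()['torque'])
E
```

```text
time: 43.65
tool_pos: [0.5305, 0.0085, 0.1256]
ee_rot: [0.0, -0.342, 0.94, 0.0]
contact_force: [-0.7, -0.3, 8.5]
finger_gap: 0.0125
t 43.65 pos [0.5305 0.0085 0.1256] ang -140.0 q7 1.55 F [-0.7 -0.3  8.5] gap 0.0125
  rotvec [0.  0.  0.1] rows0.0  then x y z (mm) [ 0.6  0.1 -0.4] rows0.0
[-0.08505213  0.10837334 -0.01748416]
```

```bash

python3 -m inch '[{"x":0,"y":0,"z":0.0003,"rx":0,"ry":0,"rz":7,"jaw":0},{"x":0,"y":0,"z":0,"rx":0,"ry":0,"rz":7,"jaw":0},{"x":0,"y":0,"z":0,"rx":0,"ry":0,"rz":7,"jaw":0},{"x":0,"y":0,"z":0,"rx":0,"ry":0,"rz":7,"jaw":0},{"x":0,"y":0,"z":0,"rx":0,"ry":0,"rz":7,"jaw":0},{"x":0,"y":0,"z":0,"rx":0,"ry":0,"rz":7,"jaw":0},{"x":0,"y":0,"z":0,"rx":0,"ry":0,"rz":0.3,"jaw":0},{"x":0,"y":0,"z":0,"rx":0,"ry":0,"rz":0,"jaw":0}]'
python3 - <<'E'
from h import *
plan(.530,.0082,.126,178.1);print(manip.sense()['torque'])
E
python3 -m inch '[{"x":0,"y":0,"z":-0.003,"rx":0,"ry":0,"rz":0,"jaw":0},{"x":0,"y":0,"z":-0.003,"rx":0,"ry":0,"rz":0,"jaw":0},{"x":0,"y":0,"z":-0.002,"rx":0,"ry":0,"rz":0,"jaw":0},{"x":0,"y":0,"z":-0.001,"rx":0,"ry":0,"rz":0,"jaw":0},{"x":0,"y":0,"z":0,"rx":0,"ry":0,"rz":0,"jaw":0},{"x":0,"y":0,"z":0,"rx":0,"ry":0,"rz":0,"jaw":0}]'
python3 - <<'E'
from h import *
plan(.530,.0082,.126,178.1);print(manip.sense()['torque'])
E
```

```text
time: 44.32
tool_pos: [0.5312, 0.0088, 0.1258]
ee_rot: [0.001, 0.02, 1.0, 0.0]
contact_force: [-0.1, 0.1, 9.0]
finger_gap: 0.0124
t 44.32 pos [0.5312 0.0088 0.1258] ang 177.7 q7 1.04 F [-0.1  0.1  9. ] gap 0.0124
  rotvec [ 0.   0.1 -0.4] rows0.1  then x y z (mm) [ 1.2 -0.6 -0.2] rows0.0
[ 0.007516   -0.10470235 -0.02010545]
time: 44.82
tool_pos: [0.5309, 0.0086, 0.1332]
ee_rot: [-0.0, 0.02, 1.0, 0.001]
contact_force: [4.3, 1.2, -8.4]
finger_gap: 0.0123
t 44.82 pos [0.5309 0.0086 0.1332] ang 177.7 q7 1.05 F [ 4.3  1.2 -8.4] gap 0.0123
  rotvec [ 0.1 -0.  -0.4] rows0.1  then x y z (mm) [ 0.9 -0.4  7.2] rows0.2
[ 0.30904524 -1.29284986  0.01903411]
```

```bash

python3 -m inch '[{"x":0,"y":0,"z":0.001,"rx":0,"ry":0,"rz":0,"jaw":0},{"x":0,"y":0,"z":0,"rx":0,"ry":0,"rz":0,"jaw":0.4},{"x":0,"y":0,"z":0,"rx":0,"ry":0,"rz":0,"jaw":0.45},{"x":0,"y":0,"z":0,"rx":0,"ry":0,"rz":0,"jaw":0.45},{"x":0,"y":0,"z":-0.015,"rx":0,"ry":0,"rz":0,"jaw":0.45},{"x":0,"y":0,"z":-0.03,"rx":0,"ry":0,"rz":0,"jaw":0.45},{"x":0,"y":0,"z":-0.03,"rx":0,"ry":0,"rz":0,"jaw":0.45},{"x":0,"y":0,"z":0,"rx":0,"ry":0,"rz":0,"jaw":0.45}]'
python3 -m inch '[{"x":-0.01,"y":0.02,"z":0,"rx":0,"ry":0,"rz":0,"jaw":0.45},{"x":-0.02,"y":0.03,"z":0,"rx":0,"ry":0,"rz":0,"jaw":0.45},{"x":-0.02,"y":0.03,"z":0,"rx":0,"ry":0,"rz":0,"jaw":0.45},{"x":-0.02,"y":0.03,"z":0,"rx":0,"ry":0,"rz":0,"jaw":0.45},{"x":-0.02,"y":0.02,"z":0,"rx":0,"ry":0,"rz":0,"jaw":0.45},{"x":-0.01,"y":0.01,"z":0,"rx":0,"ry":0,"rz":0,"jaw":0.45},{"x":0,"y":0,"z":0,"rx":0,"ry":0,"rz":0,"jaw":0.45},{"x":0,"y":0,"z":0,"rx":0,"ry":0,"rz":0,"jaw":0.45}]'
python3 - <<'E'
from h import *
im,d=snap('top','t9');snap('scene','s9')
P=cloud('top',d);ok=d>0
print('s1',lampfit(P,ok,.5217,-.191,base=.0455,r=.05))
print('s2',lampfit(P,ok,.525,-.0912,base=.0455,r=.05))
print('s3',lampfit(P,ok,.529,.008,base=.0455,r=.05))
for c in [(.355,-.312),(.359,-.215)]: print('tray',lampfit(P,ok,*c,base=.004,r=.04))
plan(.649,.133,.15,178.1)
E
```

```text
time: 45.48
tool_pos: [0.5322, 0.0084, 0.2124]
ee_rot: [0.003, 0.02, 1.0, 0.0]
contact_force: [0.3, 0.6, -0.2]
finger_gap: 0.0386
time: 46.15
tool_pos: [0.6346, 0.1439, 0.2067]
ee_rot: [-0.002, 0.02, 1.0, -0.001]
contact_force: [-0.5, -0.3, -0.2]
finger_gap: 0.0384
s1 {'bar': array([ 0.5183, -0.1908]), 'rect': array([ 519.9, -191.3]), 'wh': array([25.4, 51.7]), 'ang': np.float64(176.7), 'disc': array([ 520. , -191.9]), 'rad': 30.4, 'ztop': np.float64(0.1459), 'n': 79}
s2 {'bar': array([ 0.5255, -0.0922]), 'rect': array([525.7, -92.1]), 'wh': array([10.1, 52.3]), 'ang': np.float64(176.8), 'disc': array([525.9, -92.1]), 'rad': 30.2, 'ztop': np.float64(0.1463), 'n': 67}
s3 None
tray {'bar': array([ 0.3542, -0.312 ]), 'rect': array([ 353.7, -312.8]), 'wh': array([14. , 53.2]), 'ang': np.float64(177.6), 'disc': array([ 354.7, -312.9]), 'rad': 30.4, 'ztop': np.float64(0.1043), 'n': 76}
tray {'bar': array([ 0.3593, -0.2169]), 'rect': array([ 358.6, -217.3]), 'wh': array([14.1, 52.8]), 'ang': np.float64(177.8), 'disc': array([ 359.3, -217. ]), 'rad': 30.3, 'ztop': np.float64(0.1042), 'n': 78}
t 46.25 pos [0.6342 0.1421 0.2071] ang 177.6 q7 0.99 F [0.2 0.4 0.8] gap 0.0386
  rotvec [-0.1 -0.2 -0.5] rows0.1  then x y z (mm) [-15.1  -8.6  57.1] rows1.4
```

View pics/s9.png

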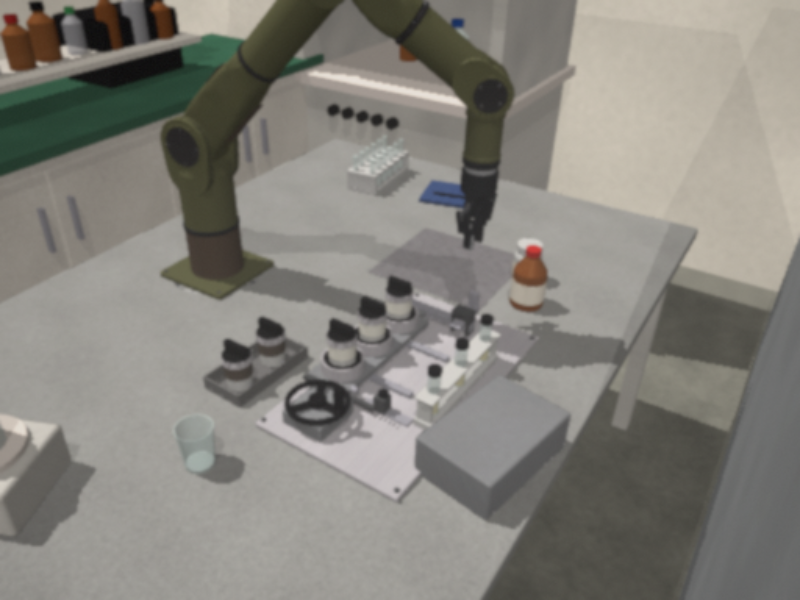

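```bash
python3 - <<'E'
from h import *
d=np.load('pics/s9.npz')['d'];P=cloud('scene',d);ok=d>0
for c in [(.52,-.191),(.525,-.0912),(.529,.008)]: print(lampfit(P,ok,*c,base=.043,r=.05))
E
python3 -m inch '[{"x":-0.008,"y":-0.004,"z":0.005,"rx":0,"ry":0,"rz":-0.4,"jaw":0.45},{"x":-0.007,"y":-0.0045,"z":0.01,"rx":0,"ry":0,"rz":0,"jaw":0.4},{"x":0,"y":0,"z":0.02,"rx":0,"ry":0,"rz":0,"jaw":0.35},{"x":0,"y":0,"z":0.02,"rx":0,"ry":0,"rz":0,"jaw":0.3},{"x":0,"y":0,"z":0.02,"rx":0,"ry":0,"rz":0,"jaw":0.3},{"x":0,"y":0,"z":0,"rx":0,"ry":0,"rz":0,"jaw":0.3},{"x":0,"y":0,"z":0,"rx":0,"ry":0,"rz":0,"jaw":0.3},{"x":0,"y":0,"z":0,"rx":0,"ry":0,"rz":0,"jaw":0.3}]'
python3 - <<'E'
from h import *
plan(.649,.133,.081,178.1);snap('scene','s10')
c='scene';im=cv2.imread(f'pics/s10.png')
u,v=proj(c,[.649,.133,.1]);u=int(u*1.5625);v=int(v*1.5625)
cv2.imwrite(f'pics/zs10.png',cv2.resize(im[max(0,v-75):v+75,u-100:u+100],(800,600)))
E
```

```text
{'bar': array([ 0.5288, -0.193 ]), 'rect': array([ 526.6, -191. ]), 'wh': array([18.7, 56.8]), 'ang': np.float64(177.2), 'disc': array([ 527.4, -191.6]), 'rad': 31.2, 'ztop': np.float64(0.142), 'n': 106}
{'bar': array([ 0.5341, -0.093 ]), 'rect': array([532.6, -90. ]), 'wh': array([19.3, 54.8]), 'ang': np.float64(179.2), 'disc': array([532.9, -94.3]), 'rad': 29.7, 'ztop': np.float64(0.1416), 'n': 94}
{'bar': array([0.537 , 0.0066]), 'rect': array([536.5,   8.3]), 'wh': array([17.9, 53.5]), 'ang': np.float64(1.0), 'disc': array([536.9,   4.9]), 'rad': 30.3, 'ztop': np.float64(0.1407), 'n': 84}
time: 46.92
tool_pos: [0.6508, 0.1343, 0.1332]
ee_rot: [-0.0, 0.017, 1.0, 0.0]
contact_force: [0.2, 0.5, 0.4]
finger_gap: 0.0256
t 46.92 pos [0.6508 0.1343 0.1332] ang 178.0 q7 0.98 F [0.2 0.5 0.4] gap 0.0256
  rotvec [ 0.  -0.  -0.1] rows0.0  then x y z (mm) [ 1.8 -1.4 52.2] rows1.3
```

View pics/zs10.png

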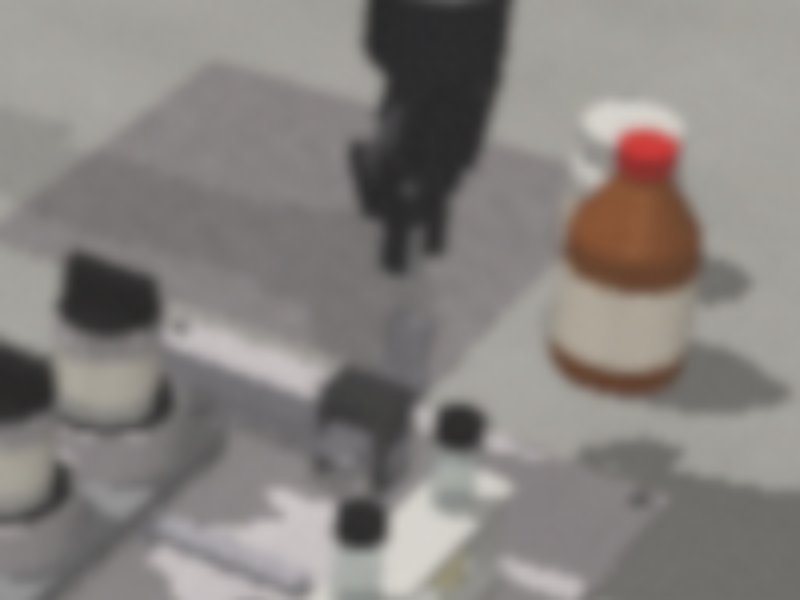

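```bash

python3 -m inch '[{"x":0.001,"y":-0.0012,"z":0.01,"rx":0,"ry":0,"rz":0,"jaw":0.3},{"x":0,"y":0,"z":0.012,"rx":0,"ry":0,"rz":0,"jaw":0.3},{"x":0,"y":0,"z":0.01,"rx":0,"ry":0,"rz":0,"jaw":0.3},{"x":0,"y":0,"z":0.008,"rx":0,"ry":0,"rz":0,"jaw":0.3},{"x":0,"y":0,"z":0.006,"rx":0,"ry":0,"rz":0,"jaw":0.3},{"x":0,"y":0,"z":0.003,"rx":0,"ry":0,"rz":0,"jaw":0.3},{"x":0,"y":0,"z":0,"rx":0,"ry":0,"rz":0,"jaw":0.3},{"x":0,"y":0,"z":0,"rx":0,"ry":0,"rz":0,"jaw":0.3}]'
python3 - <<'E'
from h import *
plan(.649,.133,.081,178.1);snap('scene','s10')
c='scene';im=cv2.imread(f'pics/s10.png')
u,v=proj(c,[.649,.133,.1]);u=int(u*1.5625);v=int(v*1.5625)
cv2.imwrite(f'pics/zs10b.png',cv2.resize(im[max(0,v-75):v+75,u-100:u+100],(800,600)))
E
```

```text
time: 47.63
tool_pos: [0.649, 0.1339, 0.0835]
ee_rot: [-0.001, 0.017, 1.0, 0.0]
contact_force: [0.6, 0.8, 0.7]
finger_gap: 0.0255
t 47.63 pos [0.649  0.1339 0.0835] ang 178.1 q7 0.96 F [0.6 0.8 0.7] gap 0.0255
  rotvec [ 0.  -0.1  0. ] rows0.0  then x y z (mm) [-0.1 -0.9  2.5] rows0.1
```

View pics/zs10b.png

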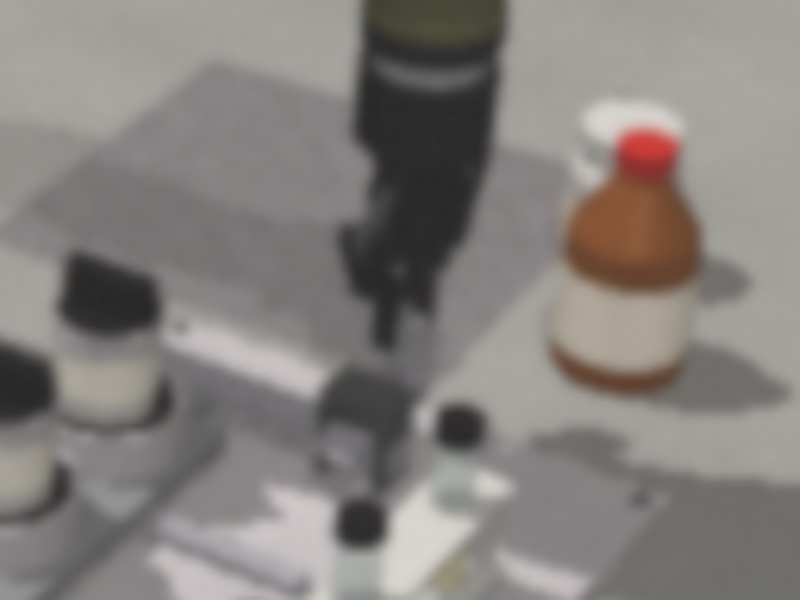

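```bash

python3 -m inch '[{"x":0,"y":0,"z":0.002,"rx":0,"ry":0,"rz":0,"jaw":0.2},{"x":0,"y":0,"z":0,"rx":0,"ry":0,"rz":0,"jaw":0},{"x":0,"y":0,"z":0,"rx":0,"ry":0,"rz":0,"jaw":0},{"x":0,"y":0,"z":0,"rx":0,"ry":0,"rz":0,"jaw":0},{"x":0,"y":0,"z":0,"rx":0,"ry":0,"rz":0,"jaw":0}]' 60
python3 - <<'E'
from h import *
plan(.649,.133,.081,178.1);print(manip.sense()['torque'])
E
```

```text
time: 48.1
tool_pos: [0.6496, 0.136, 0.0823]
ee_rot: [0.0, 0.016, 1.0, 0.002]
contact_force: [1.9, 5.9, 1.4]
finger_gap: 0.0101
t 48.1 pos [0.6496 0.136  0.0823] ang 178.2 q7 0.96 F [1.9 5.9 1.4] gap 0.0101
  rotvec [0.2 0.  0.1] rows0.0  then x y z (mm) [ 0.5 -3.1  1.3] rows0.1
[ 1.00296527 -0.14854403 -0.09325958]
```

```bash

python3 -m inch '[{"x":0,"y":0.003,"z":0,"rx":0,"ry":0,"rz":0,"jaw":0},{"x":0,"y":0.003,"z":0,"rx":0,"ry":0,"rz":0,"jaw":0},{"x":0,"y":0.003,"z":-0.0005,"rx":0,"ry":0,"rz":0,"jaw":0},{"x":0,"y":0.003,"z":-0.0005,"rx":0,"ry":0,"rz":0,"jaw":0},{"x":0,"y":0.003,"z":-0.0005,"rx":0,"ry":0,"rz":0,"jaw":0},{"x":0,"y":0,"z":0,"rx":0,"ry":0,"rz":0,"jaw":0},{"x":0,"y":0,"z":0,"rx":0,"ry":0,"rz":0,"jaw":0}]'
python3 - <<'E'
from h import *
plan(.649,.133,.081,178.1);print(manip.sense()['torque'])
E
```

```text
time: 48.68
tool_pos: [0.6498, 0.1417, 0.0828]
ee_rot: [-0.001, 0.018, 1.0, -0.005]
contact_force: [0.9, -6.7, 2.3]
finger_gap: 0.0104
t 48.68 pos [0.6498 0.1417 0.0828] ang 177.9 q7 0.95 F [ 0.9 -6.7  2.3] gap 0.0104
  rotvec [-0.6 -0.1 -0.2] rows0.0  then x y z (mm) [ 0.5 -8.8  1.8] rows0.2
[-1.38399354 -0.20797111  0.03703972]
```

```bash

python3 -m inch '[{"x":0,"y":0.003,"z":-0.0005,"rx":0,"ry":0,"rz":0,"jaw":0},{"x":0,"y":0.003,"z":0,"rx":0,"ry":0,"rz":0,"jaw":0},{"x":0,"y":0.003,"z":-0.0005,"rx":0,"ry":0,"rz":0,"jaw":0},{"x":0,"y":0.003,"z":0,"rx":0,"ry":0,"rz":0,"jaw":0},{"x":0,"y":0,"z":0,"rx":0,"ry":0,"rz":0,"jaw":0},{"x":0,"y":0,"z":0,"rx":0,"ry":0,"rz":0,"jaw":0}]'
python3 - <<'E'
from h import *
plan(.649,.133,.081,178.1);print(manip.sense()['torque'])
E
```

```text
time: 49.18
tool_pos: [0.6503, 0.1545, 0.0846]
ee_rot: [-0.001, 0.018, 1.0, -0.004]
contact_force: [-0.8, -6.8, 6.9]
finger_gap: 0.0105
t 49.18 pos [0.6503 0.1545 0.0846] ang 177.9 q7 0.93 F [-0.8 -6.8  6.9] gap 0.0105
  rotvec [-0.5 -0.1 -0.2] rows0.0  then x y z (mm) [  0.6 -21.6   3.6] rows0.5
[-1.35948715  0.14368626  0.02639707]
```

```bash

python3 -m inch '[{"x":0,"y":-0.005,"z":0,"rx":0,"ry":0,"rz":0,"jaw":0},{"x":0,"y":0,"z":0,"rx":0,"ry":0,"rz":0,"jaw":0.3},{"x":0,"y":0,"z":0,"rx":0,"ry":0,"rz":0,"jaw":0.35},{"x":0,"y":0,"z":0,"rx":0,"ry":0,"rz":0,"jaw":0.35},{"x":0,"y":0,"z":-0.02,"rx":0,"ry":0,"rz":0,"jaw":0.35},{"x":0,"y":0,"z":-0.03,"rx":0,"ry":0,"rz":0,"jaw":0.35},{"x":0,"y":0,"z":-0.03,"rx":0,"ry":0,"rz":0,"jaw":0.35},{"x":0,"y":0,"z":-0.02,"rx":0,"ry":0,"rz":0,"jaw":0.35}]'
python3 - <<'E'
from h import *
plan(.601,-.3155,.2,178.1)
E
```

```text
time: 49.85
tool_pos: [0.6504, 0.156, 0.1864]
ee_rot: [-0.0, 0.016, 1.0, 0.0]
contact_force: [0.7, 0.4, -0.2]
finger_gap: 0.03
t 49.85 pos [0.6504 0.156  0.1864] ang 178.1 q7 0.98 F [ 0.7  0.4 -0.2] gap 0.03
  rotvec [ 0. -0.  0.] rows0.0  then x y z (mm) [  33.7 -472.9  -13.6] rows11.4
```

```bash

python3 -m inch '[{"x":0.003,"y":-0.02,"z":-0.005,"rx":0,"ry":0,"rz":0,"jaw":0.45},{"x":0.003,"y":-0.037,"z":-0.005,"rx":0,"ry":0,"rz":0,"jaw":0.45},{"x":0.003,"y":-0.041,"z":0,"rx":0,"ry":0,"rz":0,"jaw":0.45},{"x":0.003,"y":-0.041,"z":0,"rx":0,"ry":0,"rz":0,"jaw":0.45},{"x":0.003,"y":-0.041,"z":0,"rx":0,"ry":0,"rz":0,"jaw":0.45},{"x":0.003,"y":-0.041,"z":0,"rx":0,"ry":0,"rz":0,"jaw":0.45},{"x":0.003,"y":-0.041,"z":0,"rx":0,"ry":0,"rz":0,"jaw":0.45},{"x":0.003,"y":-0.041,"z":0,"rx":0,"ry":0,"rz":0,"jaw":0.45}]'
python3 -m inch '[{"x":0.003,"y":-0.041,"z":0,"rx":0,"ry":0,"rz":0,"jaw":0.45},{"x":0.003,"y":-0.041,"z":0,"rx":0,"ry":0,"rz":0,"jaw":0.45},{"x":0.003,"y":-0.041,"z":0,"rx":0,"ry":0,"rz":0,"jaw":0.45},{"x":0,"y":-0.03,"z":0,"rx":0,"ry":0,"rz":0,"jaw":0.45},{"x":0,"y":-0.017,"z":0,"rx":0,"ry":0,"rz":0,"jaw":0.45},{"x":0,"y":0,"z":0,"rx":0,"ry":0,"rz":0,"jaw":0.45},{"x":0,"y":0,"z":0,"rx":0,"ry":0,"rz":0,"jaw":0.45},{"x":0,"y":0,"z":0,"rx":0,"ry":0,"rz":0,"jaw":0.45}]'
python3 - <<'E'
from h import *
im,d=snap('top','t11')
P=cloud('top',d);ok=d>0
print('s2',lampfit(P,ok,.525,-.0912,base=.0455,r=.05))
print('s3',lampfit(P,ok,.529,.008,base=.0455,r=.05))
plan(.602,-.3155,.13,178.1)
E
```

```text
time: 50.52
tool_pos: [0.6148, -0.1483, 0.1938]
ee_rot: [-0.002, 0.016, 1.0, -0.0]
contact_force: [-0.0, -0.0, 0.2]
finger_gap: 0.0387
time: 51.18
tool_pos: [0.6014, -0.3136, 0.1938]
ee_rot: [-0.001, 0.015, 1.0, 0.001]
contact_force: [-0.5, 1.1, 1.1]
finger_gap: 0.0386
s2 {'bar': array([ 0.5254, -0.0921]), 'rect': array([526.5, -92.2]), 'wh': array([10.2, 53. ]), 'ang': np.float64(176.6), 'disc': array([526.1, -92.3]), 'rad': 30.1, 'ztop': np.float64(0.1454), 'n': 66}
s3 {'bar': array([0.5285, 0.0076]), 'rect': array([528.5,   7.8]), 'wh': array([13.5, 53.2]), 'ang': np.float64(177.0), 'disc': array([528.8,   7.7]), 'rad': 30.7, 'ztop': np.float64(0.1448), 'n': 80}
t 51.23 pos [ 0.6017 -0.3131  0.194 ] ang 178.3 q7 1.67 F [ 0.4  0.5 -0. ] gap 0.0384
  rotvec [ 0.1 -0.1  0.2] rows0.0  then x y z (mm) [-0.4 -2.4 64. ] rows1.5
```

View pics/t11.png

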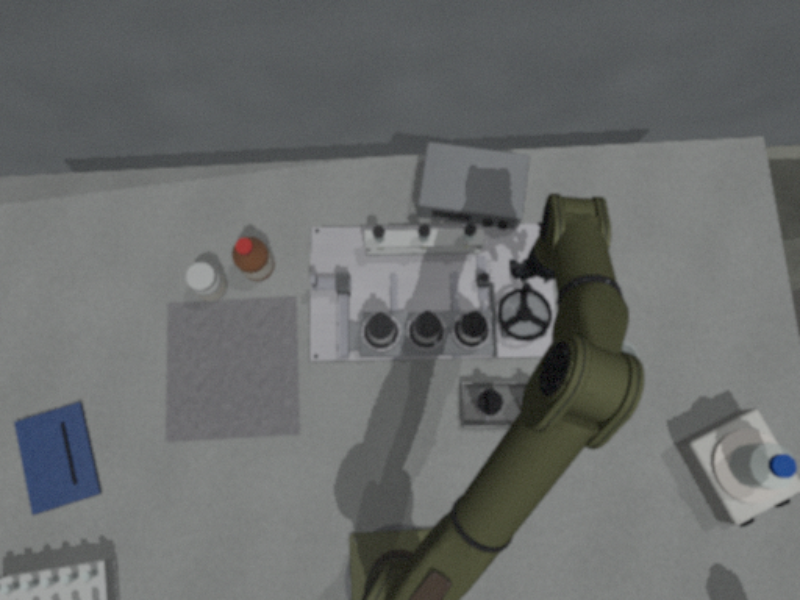

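```bash

python3 -m inch '[{"x":0,"y":-0.0025,"z":0.02,"rx":0,"ry":0,"rz":0,"jaw":0.5},{"x":0,"y":0,"z":0.03,"rx":0,"ry":0,"rz":0,"jaw":0.5},{"x":0,"y":0,"z":0.014,"rx":0,"ry":0,"rz":0,"jaw":0.5},{"x":0,"y":0,"z":0,"rx":0,"ry":0,"rz":0,"jaw":0.5},{"x":0,"y":0,"z":0,"rx":0,"ry":0,"rz":0,"jaw":0.5},{"x":0,"y":0,"z":0,"rx":0,"ry":0,"rz":0,"jaw":0.5}]'
python3 - <<'E'
from h import *
plan(.6015,-.316,.088,178.1);snap('scene','s12')
c='scene';im=cv2.imread(f'pics/s12.png')
u,v=proj(c,[.6,-.316,.1]);u=int(u*1.5625);v=int(v*1.5625)
cv2.imwrite(f'pics/zs12.png',cv2.resize(im[max(0,v-75):v+75,u-100:u+100],(800,600)))
E
```

```text
time: 51.73
tool_pos: [0.6024, -0.3173, 0.1315]
ee_rot: [0.0, 0.016, 1.0, -0.0]
contact_force: [0.0, -0.1, 0.4]
finger_gap: 0.0428
t 51.73 pos [ 0.6024 -0.3173  0.1315] ang 178.2 q7 1.64 F [ 0.  -0.1  0.4] gap 0.0428
  rotvec [-0.   0.   0.1] rows0.0  then x y z (mm) [ 0.9  1.3 43.5] rows1.0
```

View pics/zs12.png

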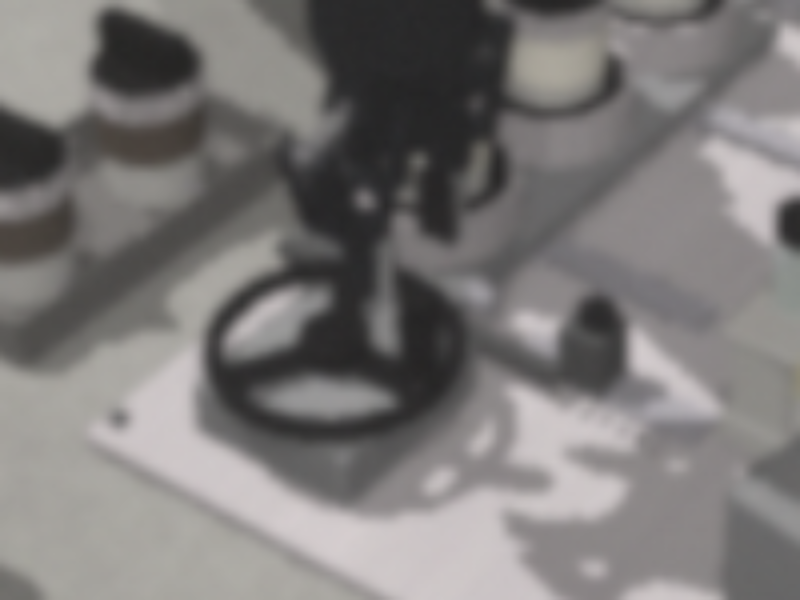

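```bash

python3 -m inch '[{"x":0.001,"y":0.001,"z":0.01,"rx":0,"ry":0,"rz":0,"jaw":0.5},{"x":0,"y":0,"z":0.01,"rx":0,"ry":0,"rz":0,"jaw":0.5},{"x":0,"y":0,"z":0.01,"rx":0,"ry":0,"rz":0,"jaw":0.5},{"x":0,"y":0,"z":0.01,"rx":0,"ry":0,"rz":0,"jaw":0.5},{"x":0,"y":0,"z":0.003,"rx":0,"ry":0,"rz":0,"jaw":0.5},{"x":0,"y":0,"z":0,"rx":0,"ry":0,"rz":0,"jaw":0.5},{"x":0,"y":0,"z":0,"rx":0,"ry":0,"rz":0,"jaw":0.5}]'
python3 - <<'E'
from h import *
plan(.6015,-.316,.088,178.1)
E
python3 -m inch '[{"x":0,"y":0,"z":0,"rx":0,"ry":0,"rz":0,"jaw":0.3},{"x":0,"y":0,"z":0,"rx":0,"ry":0,"rz":0,"jaw":0.1},{"x":0,"y":0,"z":0,"rx":0,"ry":0,"rz":0,"jaw":0},{"x":0,"y":0,"z":0,"rx":0,"ry":0,"rz":0,"jaw":0},{"x":0,"y":0,"z":0,"rx":0,"ry":0,"rz":0,"jaw":0}]' 40
python3 - <<'E'
from h import *
plan(.6015,-.316,.088,178.1);print(manip.sense()['torque'])
E
```

```text
time: 52.37
tool_pos: [0.5999, -0.3173, 0.0867]
ee_rot: [-0.001, 0.017, 1.0, 0.0]
contact_force: [0.5, -0.5, 0.3]
finger_gap: 0.0427
t 52.37 pos [ 0.5999 -0.3173  0.0867] ang 178.1 q7 1.62 F [ 0.5 -0.5  0.3] gap 0.0427
  rotvec [ 0.  -0.1 -0. ] rows0.0  then x y z (mm) [-1.6  1.3 -1.3] rows0.1
time: 52.78
tool_pos: [0.6007, -0.3164, 0.088]
ee_rot: [-0.0, 0.016, 1.0, 0.001]
contact_force: [-0.9, 3.9, 5.8]
finger_gap: 0.0188
t 52.78 pos [ 0.6007 -0.3164  0.088 ] ang 178.1 q7 1.62 F [-0.9  3.9  5.8] gap 0.0188
  rotvec [ 0.1 -0.   0. ] rows0.0  then x y z (mm) [-0.8  0.4 -0. ] rows0.0
[0.81003414 0.08617988 0.01536784]
```

```bash
python3 - <<'E'
from h import *
d=np.load('pics/top0.npz')['d'];P=cloud('top',d);ok=d>0
# along nose line: rig frame
a=np.radians(-1.9); X=np.array([np.cos(a),np.sin(a)]);Y=np.array([-np.sin(a),np.cos(a)])
o=np.array([.5217,-.191])
Q=P[ok]; uv=(Q[:,:2]-o)@np.stack([X,Y],1)
for y in np.arange(-.065,-.02,.004):
    m=(abs(uv[:,1]-y)<.002)&(uv[:,0]>.03)&(uv[:,0]<.16)
    k=np.argsort(uv[m,0]); print(round(y,3),[(int(round(u*1000)),int(round(z*1000))) for u,z in zip(uv[m,0][k],Q[m,2][k])])
A=np.array([.5515,-.3145]);T=np.array([[-.9995,.033],[.033,.9995]])
ph=np.radians(-2-15*np.arange(0,28)); c=A+.05*np.stack([np.cos(ph),np.sin(ph)],1)
for i,dl in enumerate(np.diff(c,axis=0)@T.T): print(i+1,(dl*1000).round(1))
E
```

```text
-0.065 [(30, 13), (31, 58), (32, 23), (32, 56), (35, 61), (35, 57), (38, 12), (38, 61), (38, 60), (41, 63), (42, 59), (45, 63), (48, 13), (51, 52), (52, 15), (54, 53), (57, 9), (61, 8), (62, 18), (64, 9), (67, 11), (70, 16), (74, 14), (79, 10), (81, 14), (83, 23), (89, 14), (94, 7), (96, 16), (100, 13), (103, 16), (113, 9), (115, 13), (123, 11), (130, 14), (132, 20), (136, 7), (138, 12), (141, 13), (147, 8), (149, 15), (153, 12), (157, 12)]
-0.061 [(31, 26), (34, 32), (37, 34), (42, 26), (45, 29), (48, 33), (78, 29), (86, 26), (88, 32), (92, 34), (96, 32), (100, 31), (103, 33), (107, 31), (111, 29), (116, 25), (124, 7), (126, 17), (126, 15), (131, 11), (134, 15), (139, 8), (141, 15), (146, 11), (148, 16), (153, 13), (157, 11)]
-0.057 [(31, 29), (33, 34), (38, 30), (44, 19), (45, 30), (48, 35), (52, 30), (55, 34), (59, 31), (63, 29), (66, 33), (71, 29), (74, 29), (81, 33), (81, 33), (85, 32), (88, 33), (92, 32), (96, 30), (100, 29), (105, 26), (108, 28), (111, 29), (113, 35), (120, 9), (125, 7), (127, 10), (131, 11), (136, 8), (139, 9), (141, 16), (146, 12), (150, 12), (151, 19), (157
[... 3333 characters left out ...]
5), (80, 9), (83, 14), (87, 11), (90, 12), (96, 6), (98, 10), (101, 13), (103, 6), (106, 10), (107, 5), (109, 14), (109, 12), (113, 11), (115, 48), (121, 10), (121, 52), (125, 9), (128, 12), (133, 7), (136, 11), (137, 18), (144, 6), (149, 3), (150, 15), (156, 6), (158, 13)]
1 [  1.7 -12.9]
2 [  5.  -12.1]
3 [  8.  -10.3]
4 [10.4 -7.9]
5 [12.1 -5. ]
6 [12.9 -1.7]
7 [12.9  1.7]
8 [12.1  5. ]
9 [10.3  8. ]
10 [ 7.9 10.4]
11 [ 5.  12.1]
12 [ 1.7 12.9]
13 [-1.7 12.9]
14 [-5.  12.1]
15 [-8.  10.3]
16 [-10.4   7.9]
17 [-12.1   5. ]
18 [-12.9   1.7]
19 [-12.9  -1.7]
20 [-12.1  -5. ]
21 [-10.3  -8. ]
22 [ -7.9 -10.4]
23 [ -5.  -12.1]
24 [ -1.7 -12.9]
25 [  1.7 -12.9]
26 [  5.  -12.1]
27 [  8.  -10.3]
```

```bash

python3 -m inch '[{"x":0.0017,"y":-0.0129,"z":0,"rx":0,"ry":0,"rz":0,"jaw":0},{"x":0.005,"y":-0.0121,"z":0,"rx":0,"ry":0,"rz":0,"jaw":0},{"x":0.008,"y":-0.0103,"z":0,"rx":0,"ry":0,"rz":0,"jaw":0},{"x":0,"y":0,"z":0,"rx":0,"ry":0,"rz":0,"jaw":0}]'
python3 - <<'E'
from h import *
plan(.6015,-.316,.088,178.1);print(manip.sense()['torque'])
p=manip.sense()['tool_pos'];dd=np.array(p[:2])-[.5515,-.3145];print(np.hypot(*dd),np.degrees(np.arctan2(dd[1],dd[0])))
E
```

```text
time: 53.12
tool_pos: [0.5818, -0.3517, 0.0879]
ee_rot: [-0.003, 0.017, 1.0, 0.001]
contact_force: [-4.4, 4.2, 9.1]
finger_gap: 0.0188
t 53.12 pos [ 0.5818 -0.3517  0.0879] ang 178.0 q7 1.68 F [-4.4  4.2  9.1] gap 0.0188
  rotvec [ 0.1 -0.3 -0.1] rows0.0  then x y z (mm) [-18.5  36.3  -0.1] rows1.0
[ 0.93865526  1.16499991 -0.0031484 ]
0.047951590898090445 -50.86336702511572
```

```bash

python3 -m inch '[{"x":0.0104,"y":-0.0079,"z":0,"rx":0,"ry":0,"rz":0,"jaw":0},{"x":0.0121,"y":-0.005,"z":0,"rx":0,"ry":0,"rz":0,"jaw":0},{"x":0.0129,"y":-0.0017,"z":0,"rx":0,"ry":0,"rz":0,"jaw":0},{"x":0.0129,"y":0.0017,"z":0,"rx":0,"ry":0,"rz":0,"jaw":0},{"x":0,"y":0,"z":0,"rx":0,"ry":0,"rz":0,"jaw":0}]'
python3 - <<'E'
from h import *
plan(.6015,-.316,.088,178.1);print(manip.sense()['torque'])
p=manip.sense()['tool_pos'];dd=np.array(p[:2])-[.5515,-.3145];print(np.hypot(*dd),np.degrees(np.arctan2(dd[1],dd[0])))
E
```

```text
time: 53.53
tool_pos: [0.5362, -0.3602, 0.088]
ee_rot: [0.001, 0.016, 1.0, 0.002]
contact_force: [0.0, 6.2, 3.1]
finger_gap: 0.0183
t 53.53 pos [ 0.5362 -0.3602  0.088 ] ang 178.2 q7 1.69 F [0.  6.2 3.1] gap 0.0183
  rotvec [0.2 0.1 0.1] rows0.0  then x y z (mm) [-63.8  46.3  -0. ] rows1.9
[1.57829761 0.0203686  0.04027443]
0.04818694635201246 -108.57221647343022
```

```bash

python3 -m inch '[{"x":0.0121,"y":0.006,"z":0,"rx":0,"ry":0,"rz":0,"jaw":0},{"x":0.0103,"y":0.009,"z":0,"rx":0,"ry":0,"rz":0,"jaw":0},{"x":0.0079,"y":0.0104,"z":0,"rx":0,"ry":0,"rz":0,"jaw":0},{"x":0.005,"y":0.0121,"z":0,"rx":0,"ry":0,"rz":0,"jaw":0},{"x":0,"y":0,"z":0,"rx":0,"ry":0,"rz":0,"jaw":0}]'
python3 - <<'E'
from h import *
plan(.6015,-.316,.088,178.1);print(manip.sense()['torque'])
p=manip.sense()['tool_pos'];dd=np.array(p[:2])-[.551,-.312];print(np.hypot(*dd),np.degrees(np.arctan2(dd[1],dd[0])))
E
```

```text
time: 53.95
tool_pos: [0.5023, -0.3243, 0.088]
ee_rot: [0.0, 0.016, 1.0, -0.0]
contact_force: [1.9, 2.7, 2.2]
finger_gap: 0.0182
t 53.95 pos [ 0.5023 -0.3243  0.088 ] ang 178.2 q7 1.62 F [1.9 2.7 2.2] gap 0.0182
  rotvec [-0.1  0.   0.1] rows0.0  then x y z (mm) [-98.9  11.5  -0. ] rows2.4
[ 0.67049406 -0.28715184  0.02324376]
0.050242609511711 -165.88313412161025
```

```bash

python3 -m inch '[{"x":0.0017,"y":0.0129,"z":0,"rx":0,"ry":0,"rz":0,"jaw":0},{"x":-0.0017,"y":0.0129,"z":0,"rx":0,"ry":0,"rz":0,"jaw":0},{"x":-0.004,"y":0.008,"z":0,"rx":0,"ry":0,"rz":0,"jaw":0},{"x":0,"y":0,"z":0,"rx":0,"ry":0,"rz":0,"jaw":0},{"x":0,"y":0,"z":0,"rx":0,"ry":0,"rz":0,"jaw":0}]'
python3 - <<'E'
from h import *
plan(.6015,-.316,.088,178.1);print(manip.sense()['torque'])
p=manip.sense()['tool_pos'];dd=np.array(p[:2])-[.551,-.312];print(np.hypot(*dd),np.degrees(np.arctan2(dd[1],dd[0])))
snap('scene','s13');snap('top','t13')
E
```

```text
time: 54.37
tool_pos: [0.5054, -0.2916, 0.0879]
ee_rot: [-0.002, 0.017, 1.0, -0.0]
contact_force: [-3.3, 2.3, 9.2]
finger_gap: 0.0188
t 54.37 pos [ 0.5054 -0.2916  0.0879] ang 178.1 q7 1.56 F [-3.3  2.3  9.2] gap 0.0188
  rotvec [-0.1 -0.3 -0. ] rows0.0  then x y z (mm) [-96.9 -21.2  -0.1] rows2.4
[ 0.45887439  0.63215071 -0.016253  ]
0.049980167693321455 155.90808839282366
```

View pics/s13.png

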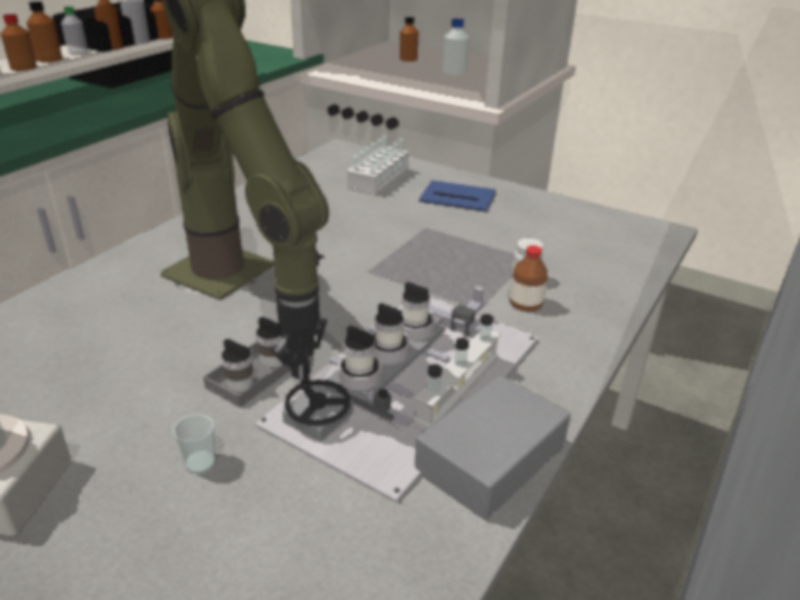

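```bash

python3 -m inch '[{"x":-0.0018,"y":0.004,"z":0,"rx":0,"ry":0,"rz":0,"jaw":0},{"x":-0.0022,"y":0.0038,"z":0,"rx":0,"ry":0,"rz":0,"jaw":0},{"x":-0.0026,"y":0.0036,"z":0,"rx":0,"ry":0,"rz":0,"jaw":0},{"x":0,"y":0,"z":0,"rx":0,"ry":0,"rz":0,"jaw":0},{"x":0,"y":0,"z":0,"rx":0,"ry":0,"rz":0,"jaw":0}]'
python3 - <<'E'
from h import *
plan(.6015,-.316,.088,178.1);print(manip.sense()['torque'])
p=manip.sense()['tool_pos'];dd=np.array(p[:2])-[.551,-.312];print(np.hypot(*dd),np.degrees(np.arctan2(dd[1],dd[0])))
E
```

```text
time: 54.88
tool_pos: [0.5113, -0.2816, 0.0879]
ee_rot: [-0.003, 0.017, 1.0, -0.001]
contact_force: [-5.2, -0.4, 10.1]
finger_gap: 0.0188
t 54.88 pos [ 0.5113 -0.2816  0.0879] ang 178.0 q7 1.54 F [-5.2 -0.4 10.1] gap 0.0188
  rotvec [-0.1 -0.3 -0.1] rows0.0  then x y z (mm) [-91.2 -31.4  -0.1] rows2.3
[0.11961485 0.97358613 0.00737113]
0.0499523285369458 142.55584436652458
```

```bash

python3 -m inch '[{"x":-0.0026,"y":0.0035,"z":0,"rx":0,"ry":0,"rz":0,"jaw":0},{"x":-0.0029,"y":0.0033,"z":0,"rx":0,"ry":0,"rz":0,"jaw":0},{"x":0,"y":0,"z":0,"rx":0,"ry":0,"rz":0,"jaw":0},{"x":0,"y":0,"z":0,"rx":0,"ry":0,"rz":0,"jaw":0}]'
python3 - <<'E'
from h import *
plan(.6015,-.316,.088,178.1);print(manip.sense()['torque'])
p=manip.sense()['tool_pos'];dd=np.array(p[:2])-[.551,-.312];print(np.hypot(*dd),np.degrees(np.arctan2(dd[1],dd[0])))
E
```

```text
time: 55.22
tool_pos: [0.5137, -0.2787, 0.0879]
ee_rot: [-0.006, 0.019, 1.0, -0.003]
contact_force: [-9.6, -5.4, 14.4]
finger_gap: 0.0187
t 55.22 pos [ 0.5137 -0.2787  0.0879] ang 177.8 q7 1.53 F [-9.6 -5.4 14.4] gap 0.0187
  rotvec [-0.4 -0.7 -0.3] rows0.0  then x y z (mm) [-89.  -34.4  -0.1] rows2.3
[-1.03009357  2.0275007  -0.01180843]
0.05001237300574007 138.26412704980916
```

```bash

python3 -m inch '[{"x":-0.0026,"y":0.0032,"z":0,"rx":0,"ry":0,"rz":0,"jaw":0},{"x":0,"y":0,"z":0,"rx":0,"ry":0,"rz":0,"jaw":0},{"x":0,"y":0,"z":0,"rx":0,"ry":0,"rz":0,"jaw":0}]'
python3 - <<'E'
from h import *
plan(.6015,-.316,.088,178.1);print(manip.sense()['torque'])
p=manip.sense()['tool_pos'];dd=np.array(p[:2])-[.551,-.312];print(np.hypot(*dd),np.degrees(np.arctan2(dd[1],dd[0])))
snap('top','t14');im,d=snap('scene','s14')
c='scene';im=cv2.imread(f'pics/s14.png')
u,v=proj(c,[.61,-.235,.05]);u=int(u*1.5625);v=int(v*1.5625)
cv2.imwrite(f'pics/zs14.png',cv2.resize(im[max(0,v-60):v+60,u-80:u+80],(800,600)))
E
```

```text
time: 55.47
tool_pos: [0.5141, -0.2782, 0.0878]
ee_rot: [-0.008, 0.02, 1.0, -0.005]
contact_force: [-13.7, -8.7, 15.1]
finger_gap: 0.0186
t 55.47 pos [ 0.5141 -0.2782  0.0878] ang 177.7 q7 1.53 F [-13.7  -8.7  15.1] gap 0.0186
  rotvec [-0.6 -0.9 -0.4] rows0.1  then x y z (mm) [-88.6 -34.9  -0.2] rows2.3
[-1.78764051  2.68853499 -0.06131793]
0.050037034269446945 137.46734141420438
```

View pics/zs14.png

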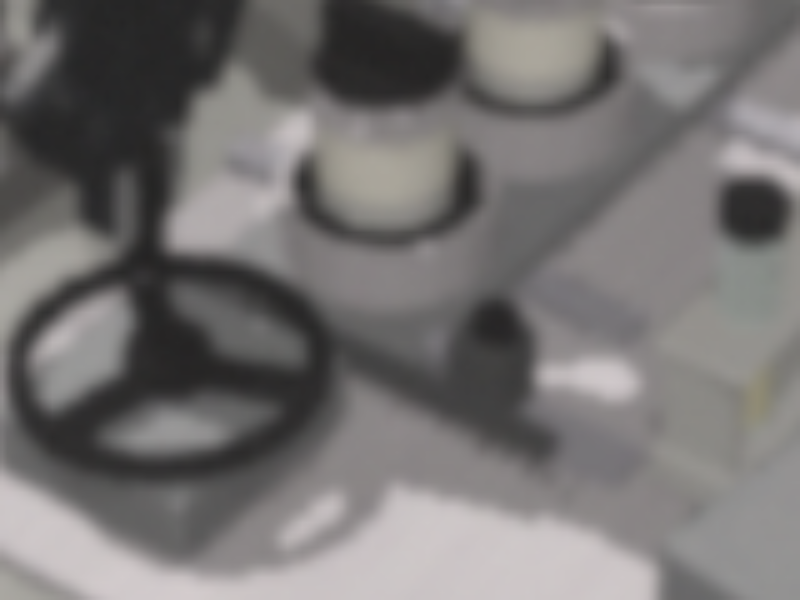

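```bash

python3 -m inch '[{"x":0.004,"y":-0.005,"z":0,"rx":0,"ry":0,"rz":0,"jaw":0},{"x":0,"y":0,"z":0,"rx":0,"ry":0,"rz":0,"jaw":0}]'
python3 - <<'E'
from h import *
plan(.6015,-.316,.088,178.1)
p=manip.sense()['tool_pos'];dd=np.array(p[:2])-[.551,-.312];print(np.hypot(*dd),np.degrees(np.arctan2(dd[1],dd[0])))
E
python3 -m inch '[{"x":0,"y":0,"z":0,"rx":0,"ry":0,"rz":0,"jaw":0.4},{"x":0,"y":0,"z":0,"rx":0,"ry":0,"rz":0,"jaw":0.45},{"x":0,"y":0,"z":0,"rx":0,"ry":0,"rz":0,"jaw":0.45},{"x":0,"y":0,"z":-0.02,"rx":0,"ry":0,"rz":0,"jaw":0.45},{"x":0,"y":0,"z":-0.03,"rx":0,"ry":0,"rz":0,"jaw":0.45},{"x":0,"y":0,"z":-0.03,"rx":0,"ry":0,"rz":0,"jaw":0.45},{"x":0,"y":0,"z":-0.03,"rx":0,"ry":0,"rz":0,"jaw":0.45}]'
python3 - <<'E'
from h import *
plan(.649,.1545,.2,178.1)
E
```

```text
time: 55.73
tool_pos: [0.513, -0.2795, 0.0879]
ee_rot: [-0.005, 0.019, 1.0, -0.002]
contact_force: [-8.5, -3.6, 13.1]
finger_gap: 0.0187
t 55.73 pos [ 0.513  -0.2795  0.0879] ang 177.9 q7 1.53 F [-8.5 -3.6 13.1] gap 0.0187
  rotvec [-0.3 -0.5 -0.2] rows0.0  then x y z (mm) [-89.6 -33.6  -0.1] rows2.3
0.049974509100882906 139.4276297023521
time: 56.32
tool_pos: [0.518, -0.2745, 0.198]
ee_rot: [-0.001, 0.016, 1.0, 0.001]
contact_force: [-0.3, -0.1, -0.3]
finger_gap: 0.0388
t 56.32 pos [ 0.518  -0.2745  0.198 ] ang 178.2 q7 1.61 F [-0.3 -0.1 -0.3] gap 0.0388
  rotvec [ 0.1 -0.1  0.1] rows0.0  then x y z (mm) [-116.7  433.1   -2. ] rows10.8
```

```bash

python3 -m inch '[{"x":-0.01,"y":0.02,"z":0,"rx":0,"ry":0,"rz":0,"jaw":0.35},{"x":-0.011,"y":0.036,"z":0,"rx":0,"ry":0,"rz":0,"jaw":0.35},{"x":-0.011,"y":0.039,"z":0,"rx":0,"ry":0,"rz":0,"jaw":0.35},{"x":-0.011,"y":0.039,"z":0,"rx":0,"ry":0,"rz":0,"jaw":0.35},{"x":-0.011,"y":0.039,"z":0,"rx":0,"ry":0,"rz":0,"jaw":0.35},{"x":-0.011,"y":0.039,"z":0,"rx":0,"ry":0,"rz":0,"jaw":0.35},{"x":-0.011,"y":0.039,"z":0,"rx":0,"ry":0,"rz":0,"jaw":0.35},{"x":-0.011,"y":0.039,"z":0,"rx":0,"ry":0,"rz":0,"jaw":0.35}]'
python3 -m inch '[{"x":-0.011,"y":0.039,"z":0,"rx":0,"ry":0,"rz":0,"jaw":0.35},{"x":-0.01,"y":0.039,"z":0,"rx":0,"ry":0,"rz":0,"jaw":0.35},{"x":-0.005,"y":0.035,"z":0,"rx":0,"ry":0,"rz":0,"jaw":0.35},{"x":-0.003,"y":0.018,"z":0,"rx":0,"ry":0,"rz":0,"jaw":0.35},{"x":0,"y":0,"z":0,"rx":0,"ry":0,"rz":0,"jaw":0.35},{"x":0,"y":0,"z":0,"rx":0,"ry":0,"rz":0,"jaw":0.35},{"x":0,"y":0,"z":0,"rx":0,"ry":0,"rz":0,"jaw":0.35}]'
python3 - <<'E'
from h import *
plan(.6495,.1545,.13,178.1)
im,d=snap('top','t15');snap('scene','s15')
P=cloud('top',d);ok=d>0
for n,c in (('s1',(.5677,-.193)),('s2',(.5717,-.0935)),('s3',(.5755,.006))): print(n,lampfit(P,ok,*c,base=.0455,r=.05))
a=np.radians(-1.9); X=np.array([np.cos(a),np.sin(a)]);Y=np.array([-np.sin(a),np.cos(a)])
o=np.array([.5217,-.191]); Q=P[ok]; uv=(Q[:,:2]-o)@np.stack([X,Y],1)
for y in np.arange(-.041,-.028,.004):
    m=(abs(uv[:,1]-y)<.002)&(uv[:,0]>.07)&(uv[:,0]<.13)
    k=np.argsort(uv[m,0]); print(round(y,3),[(int(round(u*1000)),int(round(z*1000))) for u,z in zip(uv[m,0][k],Q[m,2][k])])
b=blob(P,ok,.65,.153,.025,.083,.105);print('tab',b.mean(0).round(4),len(b))
E
```

```text
time: 56.98
tool_pos: [0.6149, 0.0144, 0.1969]
ee_rot: [-0.001, 0.016, 1.0, 0.0]
contact_force: [1.0, 1.3, -0.5]
finger_gap: 0.0302
time: 57.57
tool_pos: [0.6477, 0.1403, 0.1966]
ee_rot: [-0.001, 0.017, 1.0, -0.001]
contact_force: [-0.4, 0.0, 0.8]
finger_gap: 0.0301
t 57.57 pos [0.6477 0.1403 0.1966] ang 178.0 q7 1.01 F [-0.4  0.   0.8] gap 0.0301
  rotvec [-0.1 -0.1 -0.1] rows0.0  then x y z (mm) [-1.3 14.3 66.6] rows1.6
s1 {'bar': array([ 0.5654, -0.1926]), 'rect': array([ 564.9, -192.1]), 'wh': array([13.9, 52.8]), 'ang': np.float64(177.4), 'disc': array([ 566.1, -193.3]), 'rad': 30.0, 'ztop': np.float64(0.1466), 'n': 74}
s2 {'bar': array([ 0.5717, -0.0938]), 'rect': array([570.9, -93.4]), 'wh': array([13.3, 50.8]), 'ang': np.float64(179.1), 'disc': array([572.1, -94.5]), 'rad': 30.6, 'ztop': np.float64(0.1454), 'n': 74}
s3 None
-0.041 [(71, 45), (80, 25), (81, 34), (83, 39), (87, 38), (93, 29), (96, 34), (99, 36), (103, 35), (106, 38), (107, 46), (110, 49), (112, 57), (114, 50), (115, 57), (119, 58), (121, 61), (122, 60), (126, 59), (128, 62)]
-0.037 [(85, 32), (88, 37), (90, 41), (95, 38), (99, 34), (101, 40), (107, 35), (108, 43), (110, 51), (112, 58), (113, 65), (118, 60), (123, 56), (125, 60), (130, 59)]
-0.033 [(87, 40), (90, 41), (96, 34), (99, 35), (103, 34), (106, 51), (106, 36), (107, 34), (111, 45), (112, 56), (116, 55), (119, 59), (123, 57), (125, 64), (128, 64)]
-0.029 [(92, 34), (94, 41), (100, 33), (101, 15), (102, 40), (104, 15), (108, 46), (108, 17), (109, 27), (109, 54), (114, 49), (116, 54), (118, 62), (123, 58), (126, 60)]
tab [nan nan nan] 0<stdin>:11: RuntimeWarning: Mean of empty slice.
  ret = um.true_divide(
```

View pics/t15.png

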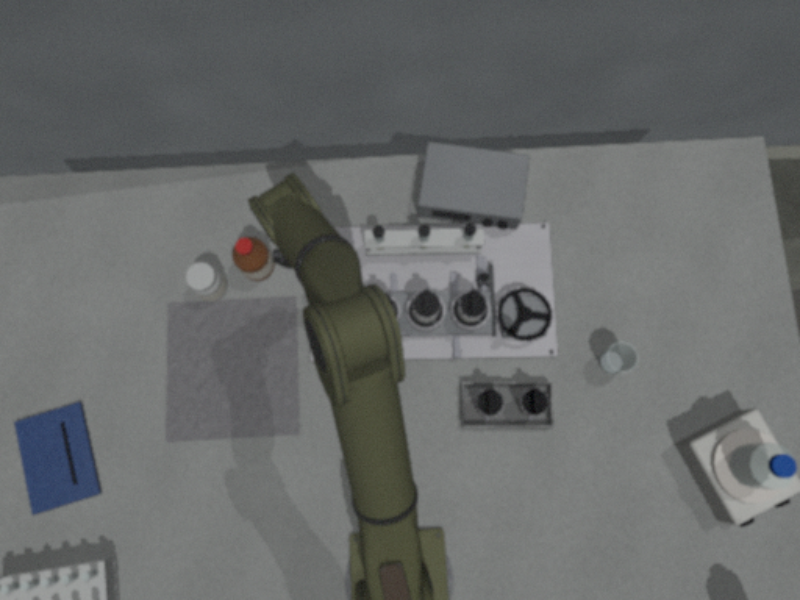

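```bash

python3 -m inch '[{"x":-0.0015,"y":0.0145,"z":0.01,"rx":0,"ry":0,"rz":0,"jaw":0.35},{"x":0,"y":0,"z":0.025,"rx":0,"ry":0,"rz":0,"jaw":0.35},{"x":0,"y":0,"z":0.025,"rx":0,"ry":0,"rz":0,"jaw":0.35},{"x":0,"y":0,"z":0.005,"rx":0,"ry":0,"rz":0,"jaw":0.35},{"x":0,"y":0,"z":0,"rx":0,"ry":0,"rz":0,"jaw":0.35},{"x":0,"y":0,"z":0,"rx":0,"ry":0,"rz":0,"jaw":0.35}]'
python3 - <<'E'
from h import *
plan(.6495,.155,.0845,178.1);snap('scene','s16')
c='scene';im=cv2.imread(f'pics/s16.png')
u,v=proj(c,[.649,.15,.1]);u=int(u*1.5625);v=int(v*1.5625)
cv2.imwrite(f'pics/zs16.png',cv2.resize(im[max(0,v-75):v+75,u-100:u+100],(800,600)))
E
```

```text
time: 58.17
tool_pos: [0.65, 0.1564, 0.1323]
ee_rot: [-0.001, 0.017, 1.0, 0.0]
contact_force: [1.1, 0.1, 1.1]
finger_gap: 0.03
t 58.17 pos [0.65   0.1564 0.1323] ang 178.1 q7 0.96 F [1.1 0.1 1.1] gap 0.03
  rotvec [ 0.  -0.1 -0. ] rows0.0  then x y z (mm) [ 0.5 -1.4 47.8] rows1.1
```

View pics/zs16.png

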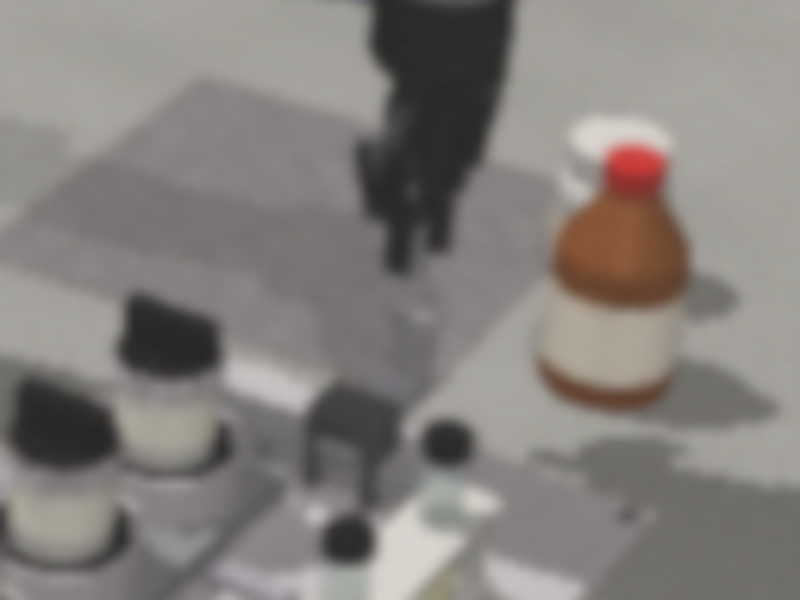

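```bash

python3 -m inch '[{"x":0,"y":-0.001,"z":0.012,"rx":0,"ry":0,"rz":0,"jaw":0.35},{"x":0,"y":0,"z":0.012,"rx":0,"ry":0,"rz":0,"jaw":0.35},{"x":0,"y":0,"z":0.012,"rx":0,"ry":0,"rz":0,"jaw":0.35},{"x":0,"y":0,"z":0.008,"rx":0,"ry":0,"rz":0,"jaw":0.35},{"x":0,"y":0,"z":0.003,"rx":0,"ry":0,"rz":0,"jaw":0.35},{"x":0,"y":0,"z":0,"rx":0,"ry":0,"rz":0,"jaw":0.35},{"x":0,"y":0,"z":0,"rx":0,"ry":0,"rz":0,"jaw":0.35}]'
python3 - <<'E'
from h import *
plan(.6495,.155,.0845,178.1)
E
python3 -m inch '[{"x":0,"y":0,"z":0,"rx":0,"ry":0,"rz":0,"jaw":0.2},{"x":0,"y":0,"z":0,"rx":0,"ry":0,"rz":0,"jaw":0},{"x":0,"y":0,"z":0,"rx":0,"ry":0,"rz":0,"jaw":0},{"x":0,"y":0,"z":0,"rx":0,"ry":0,"rz":0,"jaw":0},{"x":0,"y":0,"z":0,"rx":0,"ry":0,"rz":0,"jaw":0}]' 60
python3 - <<'E'
from h import *
plan(.6495,.155,.0845,178.1)
E
```

```text
time: 58.8
tool_pos: [0.6496, 0.1554, 0.0849]
ee_rot: [-0.001, 0.017, 1.0, 0.0]
contact_force: [-0.3, -0.0, -0.3]
finger_gap: 0.0298
t 58.8 pos [0.6496 0.1554 0.0849] ang 178.1 q7 0.94 F [-0.3 -0.  -0.3] gap 0.0298
  rotvec [ 0.  -0.1  0. ] rows0.0  then x y z (mm) [ 0.  -0.4  0.4] rows0.0
time: 59.22
tool_pos: [0.65, 0.1549, 0.0858]
ee_rot: [-0.0, 0.017, 1.0, -0.0]
contact_force: [-0.8, -1.9, 5.6]
finger_gap: 0.0107
t 59.22 pos [0.65   0.1549 0.0858] ang 178.1 q7 0.94 F [-0.8 -1.9  5.6] gap 0.0107
  rotvec [-0. -0. -0.] rows0.0  then x y z (mm) [0.5 0.  1.3] rows0.0
```

```bash

python3 -m inch '[{"x":0,"y":-0.0025,"z":0.0003,"rx":0,"ry":0,"rz":0,"jaw":0},{"x":0,"y":-0.003,"z":0.0004,"rx":0,"ry":0,"rz":0,"jaw":0},{"x":0,"y":-0.003,"z":0.0004,"rx":0,"ry":0,"rz":0,"jaw":0},{"x":0,"y":-0.003,"z":0.0004,"rx":0,"ry":0,"rz":0,"jaw":0},{"x":0,"y":-0.003,"z":0.0004,"rx":0,"ry":0,"rz":0,"jaw":0},{"x":0,"y":-0.003,"z":0.0004,"rx":0,"ry":0,"rz":0,"jaw":0},{"x":0,"y":0,"z":0,"rx":0,"ry":0,"rz":0,"jaw":0},{"x":0,"y":0,"z":0,"rx":0,"ry":0,"rz":0,"jaw":0}]'
python3 - <<'E'
from h import *
plan(.6495,.136,.082,178.1);print(manip.sense()['torque'])
E
```

```text
time: 59.88
tool_pos: [0.6495, 0.142, 0.0841]
ee_rot: [0.0, 0.016, 1.0, 0.003]
contact_force: [-0.7, 4.4, 5.3]
finger_gap: 0.0105
t 59.88 pos [0.6495 0.142  0.0841] ang 178.2 q7 0.96 F [-0.7  4.4  5.3] gap 0.0105
  rotvec [0.4 0.  0.1] rows0.0  then x y z (mm) [-0.2 -6.   2.1] rows0.2
[ 0.83530932  0.30743882 -0.07830605]
```

```bash

python3 -m inch '[{"x":0,"y":-0.002,"z":0.0003,"rx":0,"ry":0,"rz":0,"jaw":0},{"x":0,"y":-0.002,"z":0.0004,"rx":0,"ry":0,"rz":0,"jaw":0},{"x":0,"y":-0.002,"z":0.0004,"rx":0,"ry":0,"rz":0,"jaw":0},{"x":0,"y":-0.002,"z":0.0004,"rx":0,"ry":0,"rz":0,"jaw":0},{"x":0,"y":0,"z":0,"rx":0,"ry":0,"rz":0,"jaw":0},{"x":0,"y":0,"z":0,"rx":0,"ry":0,"rz":0,"jaw":0}]'
python3 - <<'E'
from h import *
plan(.6495,.136,.082,178.1);print(manip.sense()['torque'])
E
python3 -m inch '[{"x":0,"y":-0.002,"z":0.0002,"rx":0,"ry":0,"rz":0,"jaw":0},{"x":0,"y":-0.002,"z":0,"rx":0,"ry":0,"rz":0,"jaw":0},{"x":0,"y":0,"z":0,"rx":0,"ry":0,"rz":0,"jaw":0},{"x":0,"y":0,"z":0,"rx":0,"ry":0,"rz":0,"jaw":0}]'
python3 - <<'E'
from h import *
plan(.6495,.136,.082,178.1);print(manip.sense()['torque'])
E
```

```text
time: 60.38
tool_pos: [0.6494, 0.1373, 0.0835]
ee_rot: [0.001, 0.015, 1.0, 0.005]
contact_force: [-2.4, 8.3, 8.9]
finger_gap: 0.0106
t 60.38 pos [0.6494 0.1373 0.0835] ang 178.3 q7 0.97 F [-2.4  8.3  8.9] gap 0.0106
  rotvec [0.6 0.1 0.2] rows0.0  then x y z (mm) [-0.2 -1.3  1.5] rows0.0
[ 1.56320256  0.51702154 -0.11285305]
time: 60.72
tool_pos: [0.6494, 0.1367, 0.0835]
ee_rot: [0.001, 0.014, 1.0, 0.008]
contact_force: [-2.1, 12.6, 8.8]
finger_gap: 0.0106
t 60.72 pos [0.6494 0.1367 0.0835] ang 178.4 q7 0.97 F [-2.1 12.6  8.8] gap 0.0106
  rotvec [0.9 0.1 0.3] rows0.0  then x y z (mm) [-0.2 -0.7  1.5] rows0.0
[ 2.46490134  0.52005898 -0.20087387]
```

```bash

python3 -m inch '[{"x":0,"y":-0.002,"z":0,"rx":0,"ry":0,"rz":0,"jaw":0},{"x":0,"y":-0.002,"z":0,"rx":0,"ry":0,"rz":0,"jaw":0},{"x":0,"y":-0.002,"z":0,"rx":0,"ry":0,"rz":0,"jaw":0},{"x":0,"y":0,"z":0,"rx":0,"ry":0,"rz":0,"jaw":0},{"x":0,"y":0,"z":0,"rx":0,"ry":0,"rz":0,"jaw":0},{"x":0,"y":0,"z":0,"rx":0,"ry":0,"rz":0,"jaw":0}]'
python3 - <<'E'
from h import *
plan(.6495,.136,.082,178.1);print(manip.sense()['torque'])
E
```

```text
time: 61.22
tool_pos: [0.6493, 0.136, 0.0836]
ee_rot: [0.002, 0.013, 1.0, 0.011]
contact_force: [-0.4, 19.7, 5.8]
finger_gap: 0.0101
t 61.22 pos [0.6493 0.136  0.0836] ang 178.5 q7 0.98 F [-0.4 19.7  5.8] gap 0.0101
  rotvec [1.3 0.2 0.4] rows0.1  then x y z (mm) [-0.2  0.1  1.6] rows0.0
[ 3.92876333  0.37286892 -0.1972894 ]
```

```bash

python3 -m inch '[{"x":0,"y":0.004,"z":0,"rx":0,"ry":0,"rz":0,"jaw":0},{"x":0,"y":0.004,"z":0,"rx":0,"ry":0,"rz":0,"jaw":0},{"x":0,"y":0,"z":0,"rx":0,"ry":0,"rz":0,"jaw":0},{"x":0,"y":0,"z":0,"rx":0,"ry":0,"rz":0,"jaw":0}]'
python3 - <<'E'
from h import *
plan(.6495,.136,.082,178.1);print(manip.sense()['torque'])
E
```

```text
time: 61.55
tool_pos: [0.6493, 0.1363, 0.0834]
ee_rot: [0.001, 0.015, 1.0, 0.006]
contact_force: [-2.3, 9.1, 10.4]
finger_gap: 0.0101
t 61.55 pos [0.6493 0.1363 0.0834] ang 178.3 q7 0.97 F [-2.3  9.1 10.4] gap 0.0101
  rotvec [0.7 0.1 0.2] rows0.0  then x y z (mm) [-0.2 -0.3  1.4] rows0.0
[ 1.78772215  0.55295479 -0.1651256 ]
```

```bash

python3 -m inch '[{"x":0,"y":0.004,"z":0,"rx":0,"ry":0,"rz":0,"jaw":0},{"x":0,"y":0.001,"z":-0.001,"rx":0,"ry":0,"rz":0,"jaw":0.1},{"x":0,"y":0,"z":0,"rx":0,"ry":0,"rz":0,"jaw":0.3},{"x":0,"y":0,"z":0,"rx":0,"ry":0,"rz":0,"jaw":0.35},{"x":0,"y":0,"z":0,"rx":0,"ry":0,"rz":0,"jaw":0.35},{"x":0,"y":0,"z":0,"rx":0,"ry":0,"rz":0,"jaw":0.35}]'
python3 - <<'E'
from h import *
plan(.6495,.136,.082,178.1);print(manip.sense()['torque'])
snap('scene','s17')
c='scene';im=cv2.imread(f'pics/s17.png')
u,v=proj(c,[.649,.14,.09]);u=int(u*1.5625);v=int(v*1.5625)
cv2.imwrite(f'pics/zs17.png',cv2.resize(im[max(0,v-75):v+75,u-100:u+100],(800,600)))
E
```

```text
time: 62.05
tool_pos: [0.6486, 0.132, 0.0816]
ee_rot: [-0.001, 0.017, 1.0, -0.0]
contact_force: [-0.4, -0.0, -0.4]
finger_gap: 0.0298
t 62.05 pos [0.6486 0.132  0.0816] ang 178.1 q7 0.97 F [-0.4 -0.  -0.4] gap 0.0298
  rotvec [-0.  -0.1 -0. ] rows0.0  then x y z (mm) [-0.8  4.  -0.4] rows0.1
[-0.00843434 -0.01771544  0.00099104]
```

View pics/zs17.png

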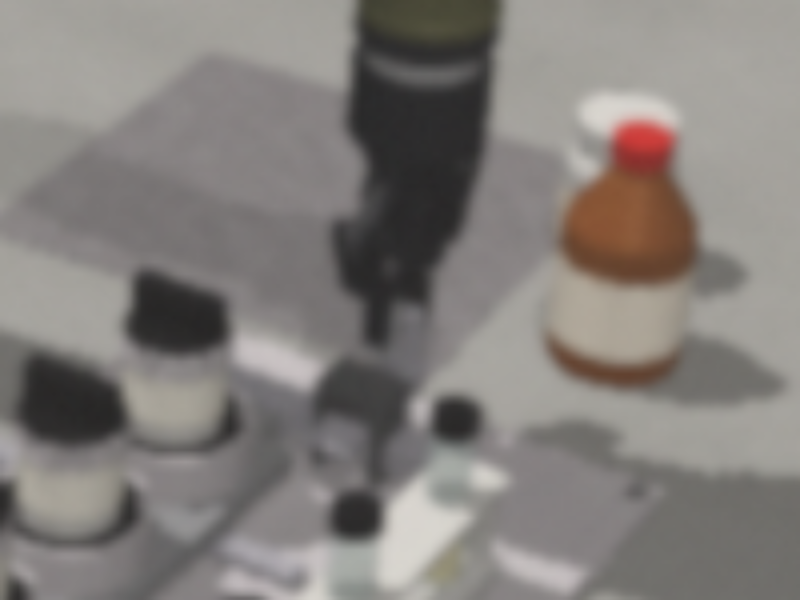

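```bash

python3 -m inch '[{"x":0,"y":-0.003,"z":0,"rx":0,"ry":0,"rz":0,"jaw":0.35},{"x":0,"y":-0.003,"z":0,"rx":0,"ry":0,"rz":0,"jaw":0.35},{"x":0,"y":-0.003,"z":0,"rx":0,"ry":0,"rz":0,"jaw":0.35},{"x":0,"y":-0.002,"z":0,"rx":0,"ry":0,"rz":0,"jaw":0.35},{"x":0,"y":-0.002,"z":0,"rx":0,"ry":0,"rz":0,"jaw":0.35},{"x":0,"y":0,"z":0,"rx":0,"ry":0,"rz":0,"jaw":0.35},{"x":0,"y":0,"z":0,"rx":0,"ry":0,"rz":0,"jaw":0.35}]'
python3 - <<'E'
from h import *
plan(.6495,.136,.082,178.1);print(manip.sense()['torque'])
E
```

```text
time: 62.68
tool_pos: [0.6485, 0.1272, 0.082]
ee_rot: [0.0, 0.015, 1.0, 0.005]
contact_force: [2.1, 10.9, -5.4]
finger_gap: 0.0299
t 62.68 pos [0.6485 0.1272 0.082 ] ang 178.3 q7 0.98 F [ 2.1 10.9 -5.4] gap 0.0299
  rotvec [ 0.6 -0.   0.2] rows0.0  then x y z (mm) [-0.7  8.8  0. ] rows0.2
[ 2.25294691 -0.30920677 -0.03021016]
```

```bash

python3 -m inch '[{"x":0,"y":-0.002,"z":0,"rx":0,"ry":0,"rz":0,"jaw":0.35},{"x":0,"y":-0.002,"z":0,"rx":0,"ry":0,"rz":0,"jaw":0.35},{"x":0,"y":-0.002,"z":0,"rx":0,"ry":0,"rz":0,"jaw":0.35},{"x":0,"y":0,"z":0,"rx":0,"ry":0,"rz":0,"jaw":0.35},{"x":0,"y":0,"z":0,"rx":0,"ry":0,"rz":0,"jaw":0.35},{"x":0,"y":0,"z":0,"rx":0,"ry":0,"rz":0,"jaw":0.35},{"x":0,"y":0,"z":0,"rx":0,"ry":0,"rz":0,"jaw":0.35}]'
python3 - <<'E'
from h import *
plan(.6495,.136,.082,178.1);print(manip.sense()['torque'])
E
```

```text
time: 63.27
tool_pos: [0.6486, 0.1268, 0.0822]
ee_rot: [0.001, 0.013, 1.0, 0.009]
contact_force: [1.6, 18.2, -9.2]
finger_gap: 0.0296
t 63.27 pos [0.6486 0.1268 0.0822] ang 178.5 q7 0.99 F [ 1.6 18.2 -9.2] gap 0.0296
  rotvec [1.1 0.1 0.4] rows0.1  then x y z (mm) [-0.6  9.2  0.2] rows0.2
[ 3.89300548 -0.53209845 -0.02838109]
```

```bash

python3 -m inch '[{"x":0,"y":0.006,"z":0,"rx":0,"ry":0,"rz":0,"jaw":0.35},{"x":0,"y":0.006,"z":0,"rx":0,"ry":0,"rz":0,"jaw":0.35},{"x":0,"y":0.006,"z":0,"rx":0,"ry":0,"rz":0,"jaw":0.35},{"x":0,"y":0.003,"z":0,"rx":0,"ry":0,"rz":0,"jaw":0.35},{"x":0,"y":0,"z":0,"rx":0,"ry":0,"rz":0,"jaw":0.35},{"x":0,"y":0,"z":0,"rx":0,"ry":0,"rz":0,"jaw":0.35}]'
python3 - <<'E'
from h import *
plan(.6495,.136,.082,178.1);print(manip.sense()['torque'])
E
```

```text
time: 63.77
tool_pos: [0.6489, 0.1339, 0.0821]
ee_rot: [-0.001, 0.017, 1.0, -0.001]
contact_force: [-0.1, -1.1, -0.3]
finger_gap: 0.0299
t 63.77 pos [0.6489 0.1339 0.0821] ang 178.1 q7 0.96 F [-0.1 -1.1 -0.3] gap 0.0299
  rotvec [-0.1 -0.1 -0. ] rows0.0  then x y z (mm) [-0.5  2.1  0.1] rows0.1
[-0.030092    0.00118757  0.02749978]
```

Clear of the tab. Rise and move off toward the free bench, then check everything.

```bash

python3 -m inch '[{"x":0,"y":0,"z":-0.015,"rx":0,"ry":0,"rz":0,"jaw":0.35},{"x":0,"y":0,"z":-0.03,"rx":0,"ry":0,"rz":0,"jaw":0.35},{"x":0,"y":0,"z":-0.035,"rx":0,"ry":0,"rz":0,"jaw":0.35},{"x":0,"y":0,"z":-0.035,"rx":0,"ry":0,"rz":0,"jaw":0.35},{"x":0.02,"y":0.02,"z":0,"rx":0,"ry":0,"rz":0,"jaw":0.35},{"x":0.025,"y":0.03,"z":0,"rx":0,"ry":0,"rz":0,"jaw":0.35},{"x":0.025,"y":0.03,"z":0,"rx":0,"ry":0,"rz":0,"jaw":0.35},{"x":0.025,"y":0.03,"z":0,"rx":0,"ry":0,"rz":0,"jaw":0.35}]'
python3 -m inch '[{"x":0.025,"y":0.03,"z":0,"rx":0,"ry":0,"rz":0,"jaw":0.35},{"x":0.025,"y":0.03,"z":0,"rx":0,"ry":0,"rz":0,"jaw":0.35},{"x":0.025,"y":0.03,"z":0,"rx":0,"ry":0,"rz":0,"jaw":0.35},{"x":0.01,"y":0.03,"z":0,"rx":0,"ry":0,"rz":0,"jaw":0.35},{"x":0,"y":0.03,"z":0,"rx":0,"ry":0,"rz":0,"jaw":0.35},{"x":0,"y":0.02,"z":0,"rx":0,"ry":0,"rz":0,"jaw":0.35},{"x":0,"y":0,"z":0,"rx":0,"ry":0,"rz":0,"jaw":0.35},{"x":0,"y":0,"z":0,"rx":0,"ry":0,"rz":0,"jaw":0.35}]'
python3 - <<'E'
from h import *
st()
im,d=snap('top','t18');snap('scene','s18')
P=cloud('top',d);ok=d>0
for n,c in (('s1',(.5677,-.193)),('s2',(.5717,-.0935)),('s3',(.5755,.006))): print(n,lampfit(P,ok,*c,base=.0455,r=.05))
for c in [(.355,-.312),(.359,-.215)]: print('tray',lampfit(P,ok,*c,base=.004,r=.04))
a=np.radians(-1.9); X=np.array([np.cos(a),np.sin(a)]);Y=np.array([-np.sin(a),np.cos(a)])
o=np.array([.5217,-.191]); Q=P[ok]; uv=(Q[:,:2]-o)@np.stack([X,Y],1)
for y in np.arange(-.041,-.028,.004):
    m=(abs(uv[:,1]-y)<.002)&(uv[:,0]>.09)&(uv[:,0]<.12)
    k=np.argsort(uv[m,0]); print(round(y,3),[(int(round(u*1000)),int(round(z*1000))) for u,z in zip(uv[m,0][k],Q[m,2][k])])
b=blob(P,ok,.649,.133,.025,.083,.105);print('tab',b.mean(0).round(4),len(b))
P0=cloud('top',np.load('pics/top0.npz')['d']);b=blob(P0,np.load('pics/top0.npz')['d']>0,.649,.133,.025,.083,.105);print('tab0',b.mean(0).round(4),len(b))
E
```

```text
time: 64.43
tool_pos: [0.5572, 0.2474, 0.1977]
ee_rot: [-0.0, 0.018, 1.0, -0.0]
contact_force: [0.9, -0.2, -0.2]
finger_gap: 0.0299
time: 65.1
tool_pos: [0.4783, 0.4208, 0.1972]
ee_rot: [-0.001, 0.016, 1.0, -0.0]
contact_force: [0.7, -0.9, -0.4]
finger_gap: 0.0299
t 65.1 pos [0.4783 0.4208 0.1972] q [-0.638  0.762 -0.288  1.564  0.261  0.855  0.516] F [ 0.7 -0.9 -0.4] gap 0.0299
tool x [-0.999  0.032  0.002] y [ 0.032  0.999 -0.   ] z [-0.002 -0.    -1.   ]
s1 {'bar': array([ 0.566 , -0.1927]), 'rect': array([ 565.1, -192.3]), 'wh': array([13.3, 50.9]), 'ang': np.float64(177.4), 'disc': array([ 566. , -193.3]), 'rad': 30.2, 'ztop': np.float64(0.1461), 'n': 69}
s2 {'bar': array([ 0.5718, -0.0938]), 'rect': array([570.7, -93.5]), 'wh': array([13.3, 52. ]), 'ang': np.float64(179.0), 'disc': array([571.6, -94.5]), 'rad': 30.7, 'ztop': np.float64(0.145), 'n': 74}
s3 {'bar': array([0.5744, 0.0056]), 'rect': array([574.7,   5.6]), 'wh': array([13.5, 53.6]), 'ang': np.float64(177.3), 'disc': array([574.9,   5.5]), 'rad': 30.1, 'ztop': np.float64(0.146), 'n': 79}
tray {'bar': array([ 0.354, -
[... 262 characters left out ...]
([14. , 52.7]), 'ang': np.float64(177.3), 'disc': array([ 359. , -217.6]), 'rad': 30.3, 'ztop': np.float64(0.1042), 'n': 79}
-0.041 [(91, 39), (95, 35), (98, 37), (102, 37), (105, 54), (106, 37), (109, 52), (113, 52), (116, 53), (118, 62)]
-0.037 [(90, 41), (96, 32), (99, 34), (103, 34), (105, 40), (106, 50), (109, 53), (113, 53), (114, 62), (117, 65), (118, 61)]
-0.033 [(92, 33), (96, 34), (98, 41), (103, 37), (103, 33), (105, 43), (106, 50), (110, 50), (114, 47), (115, 58), (117, 66)]
-0.029 [(92, 34), (95, 36), (98, 39), (102, 10), (104, 17), (106, 38), (106, 37), (107, 50), (107, 19), (111, 47), (115, 47), (117, 53), (120, 54)]
tab [0.6466 0.1333 0.0902] 24
tab0 [0.6466 0.1328 0.0911] 24
```

View pics/t18.png

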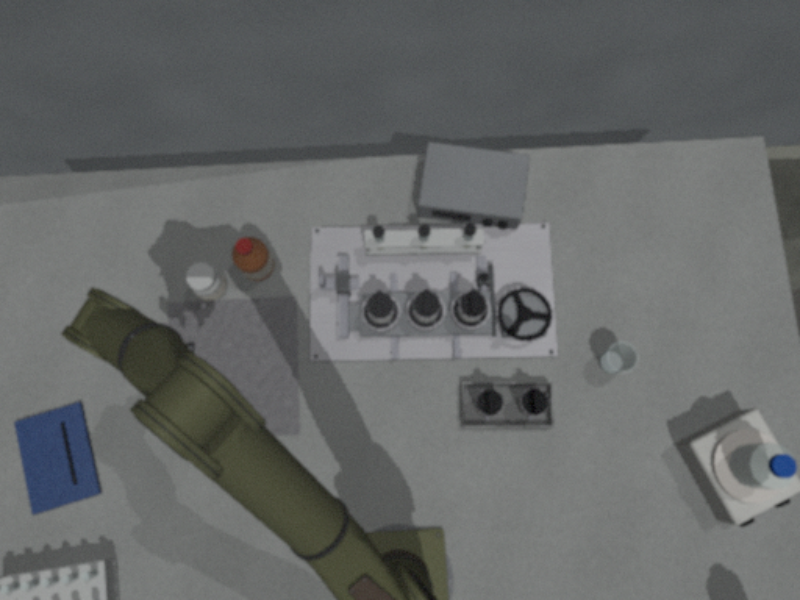

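View pics/s18.png

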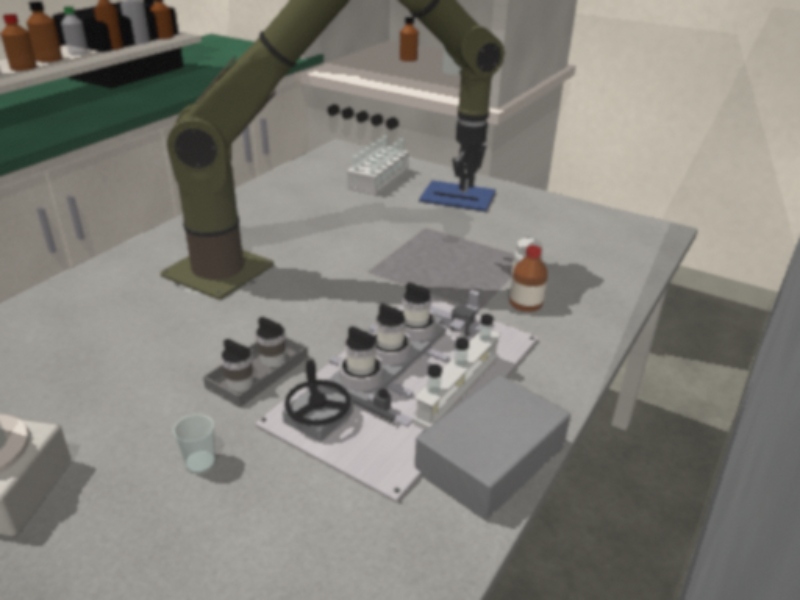

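```bash
python3 - <<'E'
from h import *
print(job.job_done(), manip.sense()['time'])
E
```

```text
the job is handed in; nothing more can be done
the job is handed in; nothing more can be done
```

The photoreactor is relamped and set at its working distance, and I handed the job in at about 65 s of the 210 s. The hand-in gives no verdict, so what follows rests on my own checks.

- **Lamps:** The spent lamps from sockets 2 and 3 stand upright in the tray. All three new lamps are in sockets. One had been knocked about 4 cm on the mat, so I found it again from the camera before picking it up. Each new lamp held against an upward pull of 7 to 11 N. In the last top picture their tops were at 145–146 mm (145.5 mm expected) and their bars within about 2° of the travel direction.
- **Carriage:** I drew the wedge out about 18 mm, then wound the handwheel about 3.9 rad (about 46 mm) until the crank force rose to 16 N with almost no further movement. The depth picture shows the nose at the stop face, but it is only good to 1–2 mm. The handle had sprung back about 2° (0.4 mm of travel) before I let it go.
- **Wedge:** I pushed it in to about 20 N, let go, then pushed again to 18 N, which moved it only 0.4 mm. It now sits within about 1 mm of where it was jammed at the start. I could not measure the clamping force directly.
- **Other items:** The bottle, jar, beaker and glass tubes look undisturbed, judged by eye only. The arm ended well clear of everything.

No check failed. The two cameras disagreed by 6–10 mm in x on the lamps, so I relied on the top camera and the contact forces. The new lamp in socket 1 sits about 2 mm from the estimated socket centre, within the 6 mm allowed.

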